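# Count out ball sets from a tipping counting tray

### The job

Make up the ball sets: lift each cup by its handle straight out of its tube, stand it under the lip of the counting tray and tip the tray slowly by its rear bar, just far enough that one row of three balls and no more rolls off into it, then stand the filled cup upright in the low kit tray. When every cup holds its own row, leave the counting tray level with the remaining rows still in their places, and swing its keeper bar shut across the lip until it snaps in. Leave the marker and the V-block alone.

Things in the scene. Friction and masses are not known exactly. Their poses are not given: they have to be found in the camera images.
- stand: fixed steel stand of the counting tray, base plate 245 x 110 x 6 mm; origin on the bench under the lip edge, +x back along the tray. The tray pivots on a y axis at x 20, z 122 mm. To be filled a cup stands on the base plate (z 6) with its centre at x -22, y 0 mm (good to 6 mm), axes parallel; it comes in along +x from the front, under the lip, till a 14 mm high V fence stops it at about x -20
- tray (a joint): counting tray, aluminium channel 45 x 98 mm inside with 4 cross rows of three steel balls, row 1 at the lip. Tip angle, rad: 0 level on its rest, up to 1.05 as the rear bar is lifted; sinks back by its own weight. Each row lies behind a steeper cross rib than the last: tipped slowly, row 1 rolls off past 0.21, row 2 past 0.38, row 3 past 0.56, row 4 past 0.84 rad. Lip 20 to 8 mm above a cup's rim
- tray_bar (a point): middle of the round bar (12 mm, 14 mm over its rubber sleeve; 92 mm long, along the stand's y) by which the tray's rear is lifted, about 5 N; 138 mm behind and 10 mm above the pivot axis. Room for fingers from above on its front and rear sides; it turns in the grip as the tray tips
- keeper (a joint): keeper, a bent 8 mm rod on the tray that turns about an upright axis at x 2, y -32 mm in the stand's frame (tray level). At q rad it points along (-sin q, cos q) in the stand's x, y: 0 = shut across the lip, against a stop and snapped behind a sprung ball catch (about 4 N at its end over the last 0.18 rad); open at 2.5 to 2.9 at the start. Stays where it is left
- keeper_grip (a point): point on the keeper's upturned end, an upright round rubber sleeve 12 mm thick, 90 mm from the turning axis; the sleeve reaches from 23 mm below to 13 mm above this point, the level rod's centre line lies 30 mm below it
- rack: fixed rack: base plate 84 x 256 x 6 mm with three upright square-tube wells in a row along its y, 84 mm apart, 59 mm wide inside, top edge 70 mm above the bench, floor at 6 mm; origin on the bench under the middle well
- kit_tray: loose low steel tray 120 (x) x 270 (y) x 16 mm, walls and floor 2 mm; origin at the centre of its underside. Three cups fit in it side by side 84 mm apart along y, with their handles over its -x long side
- cup_1: one of two or three alike aluminium cups, 56 mm across (51 inside), 95 mm high, 160 g, weighted 10 mm floor; origin at the centre of its underside, z up. Its handle is an upright rubber block 10 mm thick (y), 26 wide (x), 46 high, middle at x -54, y 0, z 112 mm. It starts in a well of the rack (1.5 mm play all round, handle above): lift it straight up 65 mm or more to free it
- cup_2: one of two or three alike aluminium cups, 56 mm across (51 inside), 95 mm high, 160 g, weighted 10 mm floor; origin at the centre of its underside, z up. Its handle is an upright rubber block 10 mm thick (y), 26 wide (x), 46 high, middle at x -54, y 0, z 112 mm. It starts in a well of the rack (1.5 mm play all round, handle above): lift it straight up 65 mm or more to free it
- cup_3: one of two or three alike aluminium cups, 56 mm across (51 inside), 95 mm high, 160 g, weighted 10 mm floor; origin at the centre of its underside, z up. Its handle is an upright rubber block 10 mm thick (y), 26 wide (x), 46 high, middle at x -54, y 0, z 112 mm. It starts in a well of the rack (1.5 mm play all round, handle above): lift it straight up 65 mm or more to free it
- ball_1a_center (a point): centre of a 14 mm steel ball of row 1 (12 g)
- ball_1b_center (a point): centre of a 14 mm steel ball of row 1 (12 g)
- ball_1c_center (a point): centre of a 14 mm steel ball of row 1 (12 g)
- ball_2a_center (a point): centre of a 14 mm steel ball of row 2 (12 g)
- ball_2b_center (a point): centre of a 14 mm steel ball of row 2 (12 g)
- ball_2c_center (a point): centre of a 14 mm steel ball of row 2 (12 g)
- ball_3a_center (a point): centre of a 14 mm steel ball of row 3 (12 g)
- ball_3b_center (a point): centre of a 14 mm steel ball of row 3 (12 g)
- ball_3c_center (a point): centre of a 14 mm steel ball of row 3 (12 g)
- ball_4a_center (a point): centre of a 14 mm steel ball of row 4 (12 g)
- ball_4b_center (a point): centre of a 14 mm steel ball of row 4 (12 g)
- ball_4c_center (a point): centre of a 14 mm steel ball of row 4 (12 g)
- marker: paint marker lying by, to be left alone
- vee: small steel V-block standing by, 60 x 40 x 34 mm, to be left alone

How it is judged:
By the outcome, as a careful person would: the job done as asked, in the order asked, and still so for the second after the job is handed in, with the robot touching nothing.
Of cup_1, cup_2, cup_3 only 2 to 3 are there at a start; the rules pass over those that are not, and their reading is None.
At some moment in a run one of kit_tray, cup_1, cup_2, cup_3 may be knocked a few centimetres aside while the robot is not near it.
It also fails if it takes over 210 s, if anything falls off the work surface, if the arm or the gripper's body presses on something with over 40 N, if the wrist force passes 120 N, or if a joint passes its speed limit or range.

### The arm

A 6-joint arm with a two-finger parallel gripper is mounted at the origin on a cart in front of the work surface, level with it; the furniture and walls round the work are solid. World frame = base frame: x ahead of the robot, y to its left, z up, the work surface at z = 0. Lengths are in m, angles in degrees, forces in N, time in s.
With the tool pointing down it reaches from about 0.3 to 0.75 m from the base axis. Payload 8.5 kg.
Tool frame: the origin (TCP) lies at the very end of the fingers, on their centre line; the grasp point (between the pads) lies 19 mm behind it; z points along the fingers, y is the direction in which the jaws open and shut (so a half turn about z gives the same grasp; the last joint's range is limited). The gripper opens to 85 mm and grips with 20 to 120 N. Pads are 22 mm wide; open, the fingers measure 114 mm over their backs; the gripper's body (76 mm by 85 mm) begins 54 mm behind the grasp point. The pads swing forward as they close: fully open they stand 13 mm farther back than shut.
Start: joints at [-81.95, 21.807, 74.336, -0, 83.858, -12.336], TCP at [0.192, -0.516, 0.231] pointing down, gripper open.
Joint ranges: [-178.18, 178.18], [-50.72, 133.34], [12.68, 142.11], [-81.47, 261.47], [9.98, 163.14], [-165.26, 165.26]. Speed limits (degrees/s): [136.94, 136.94, 180, 180, 180, 180].

### API

Orientations are given as a 3x3 rotation matrix whose columns are the frame's x, y, z axes.
In Python, from cell import r gives the robot as it stands. The module is installed in compiled form; this text tells all that it offers.
- The arm moves only by the tool jog_arm, never from a script. Its argument "commands" is a list that holds one entry, the list of rows, each a list of 7 numbers: the turn, a rotation vector about the tool's x, y, z in degrees, then the shift along the tool's x, y, z in m, then the opening, from -1 (shut) to 1 (fully open). In form: [[[ax, ay, az, tx, ty, tz, grip], ...]]. A call has exactly 5 rows; each row shifts and turns the commanded pose from where the row before left it, along the tool's axes as they then stand; what a row does not reach is not made up. A row lasts 1/8 s, in which the tool goes at most 62.5 mm and 10.7 degrees, less where a joint would pass 70% of its speed; a pose out of reach is approached as far as the arm can. A call with a gripper value outside its range is refused whole. The fingers move at their own pace and stop on an object; the grip force is fixed at half the most. Time passes only in rows, so rows that do not move let the fingers close, or fill a call up. It gives the time, the measured TCP pose, the force and the opening at its end, in the units of the state.
- r.state(): the state, without advancing time (a new reading comes with each control period).
- r.get_image(name): name is "side" or "top" or "wrist"; returns a dict with "frame" (420x560x3 uint8, blue, green, red), "fx", "fy", "cx", "cy" (pixels), "T" (4x4, takes a point from camera to world coordinates). Camera axes: x right, y up, looking along -z (the intrinsics and any distortion apply to the point x, -y, -z); pixel columns grow to the right and rows downward; lengths in m; the calibration is good to about 2 mm. A picture is of the moment at which its call begins. There is no depth.
- r.finish_job(): hands the job in, once; it reports no verdict.
The state is a dict: "clock": time; "joint_pos": joint angles; "qvel": joint speeds; "joint_efforts": joint torques, N m; "tool_pos": TCP position; "orientation": TCP orientation; "ft_force": force on the tool from outside, world axes, zero at the start; "wrist_torque": the same for the moment, N m; "finger_gap": finger opening in m.
Only numpy, scipy, OpenCV 4.12 (cv2) and the standard library are available. Lean on these libraries where they do the work, as an engineer would, in place of code of your own. Each camera call takes 0.05 s, during which the arm holds its last target.

## Working session

There is one attempt and no reset: what is moved stays moved. The work goes in short steps, Python scripts to look and compute and a tool call to move; the robot and the scene stay as the last step left them, time stands still between calls to the robot, and variables do not carry over. Pictures are saved under pics/ and viewed, and the job is handed in when it is done.

Besides the shell and the picture viewer there is one more tool, called after "Call:" in YAML: its name, and indented under it one key for each argument. jog_arm: Moves the arm, as the interface text tells. Its arguments: {"type":"object","properties":{"commands":{"type":"array"}},"required":["commands"]}

I'll start by looking at the scene.

```bash
mkdir -p pics; ls
python3 - <<'E'
from cell import r
import cv2,numpy as np
s=r.state()
for k,v in s.items(): print(k,np.round(v,4).tolist())
for n in("side","top","wrist"):
    d=r.get_image(n); cv2.imwrite(f"pics/{n}0.png",d["frame"])
    print(n,{k:(np.round(v,4).tolist()) for k,v in d.items() if k!="frame"})
E
```

```text
pics
clock 0.0
joint_pos [-81.9494, 21.8411, 74.3858, -0.0011, 83.8574, -12.3347]
qvel [0.0072, 0.0661, 0.0372, 0.0296, 0.0075, -0.0142]
joint_efforts [-0.0018, -44.8466, -23.128, -0.0002, 0.0049, 0.0]
tool_pos [0.1915, -0.5153, 0.2307]
orientation [[0.9374, 0.3483, -0.0002], [0.3483, -0.9374, 0.0015], [0.0003, -0.0014, -1.0]]
ft_force [0.5324, -0.2276, 0.5897]
wrist_torque [-0.0201, 0.0334, -0.0176]
finger_gap 0.0851
side {'fx': 497.795, 'fy': 497.795, 'cx': 275.6299, 'cy': 211.8748, 'T': [[0.9994, -0.0024, 0.0333, 0.6893], [0.0311, 0.4345, -0.9002, -1.3798], [-0.0123, 0.9007, 0.4343, 0.8011], [0.0, 0.0, 0.0, 1.0]]}
top {'fx': 428.5687, 'fy': 428.5687, 'cx': 289.4885, 'cy': 208.3842, 'T': [[-0.0192, 0.99, -0.1398, 0.49], [-0.9997, -0.0167, 0.0196, -0.0023], [0.0171, 0.1401, 0.99, 1.2425], [0.0, 0.0, 0.0, 1.0]]}
wrist {'fx': 300.9998, 'fy': 300.9998, 'cx': 279.8072, 'cy': 203.9093, 'T': [[0.3491, 0.8944, 0.2797, 0.2628], [-0.9371, 0.3334, 0.1035, -0.4892], [-0.0007, -0.2982, 0.9545, 0.3726], [0.0, 0.0, 0.0, 1.0]]}
```

View pics/top0.png

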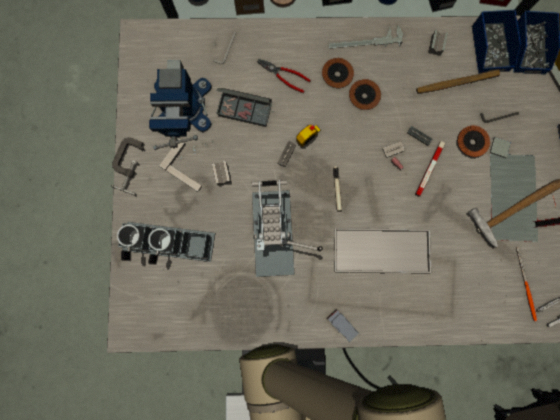

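View pics/side0.png

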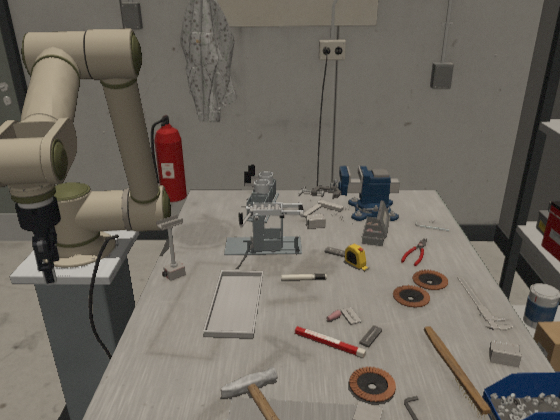

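View pics/wrist0.png

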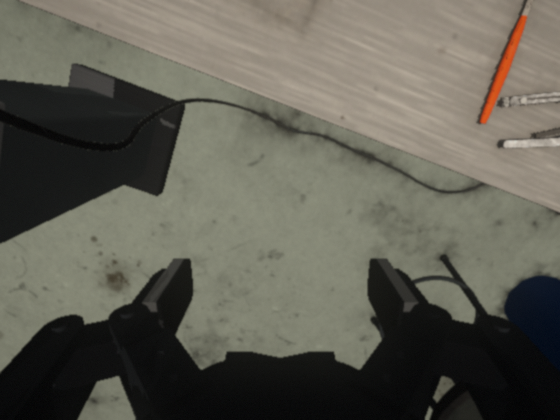

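```bash
cat > h.py <<'E'
from cell import r
import cv2,numpy as np
from scipy.optimize import least_squares
from scipy.spatial.transform import Rotation as Rn
def proj(d,P):
    P=np.atleast_2d(P); T=np.array(d["T"]); c=(P-T[:3,3])@T[:3,:3]
    return np.c_[d["cx"]+d["fx"]*c[:,0]/-c[:,2], d["cy"]+d["fy"]*-c[:,1]/-c[:,2]]
def ray(d,u,v,z):
    T=np.array(d["T"]); c=np.array([(u-d["cx"])/d["fx"],-(v-d["cy"])/d["fy"],-1.])
    w=T[:3,:3]@c; o=T[:3,3]; return o+w*(z-o[2])/w[2]
def crop(d,u0,u1,v0,v1,name,k=None):
    f=d["frame"][v0:v1,u0:u1]; k=k or min(800/(u1-u0),600/(v1-v0))
    cv2.imwrite("pics/"+name,cv2.resize(f,None,fx=k,fy=k,interpolation=cv2.INTER_CUBIC)); print(name,"scale",k,"origin",u0,v0)
def Rz(a): return Rn.from_euler('z',a,degrees=True).as_matrix()
E
python3 - <<'E'
from h import *
d=r.get_image("top"); crop(d,110,220,210,280,"t_rack.png"); crop(d,235,340,170,290,"t_stand.png"); crop(d,325,445,200,345,"t_kit.png")
d=r.get_image("side"); crop(d,210,320,150,270,"s_stand.png")
E
```

```text
t_rack.png scale 7.2727272727272725 origin 110 210
t_stand.png scale 5.0 origin 235 170
t_kit.png scale 4.137931034482759 origin 325 200
s_stand.png scale 5.0 origin 210 150
```

View pics/t_rack.png

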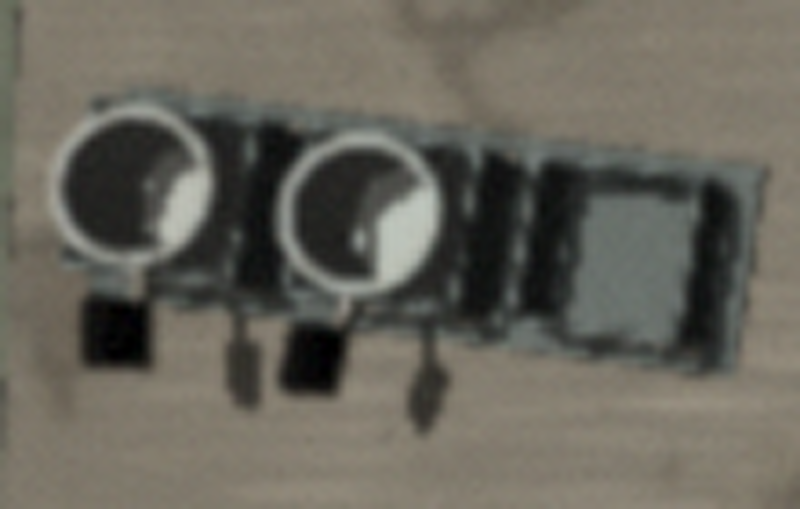

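View pics/t_stand.png

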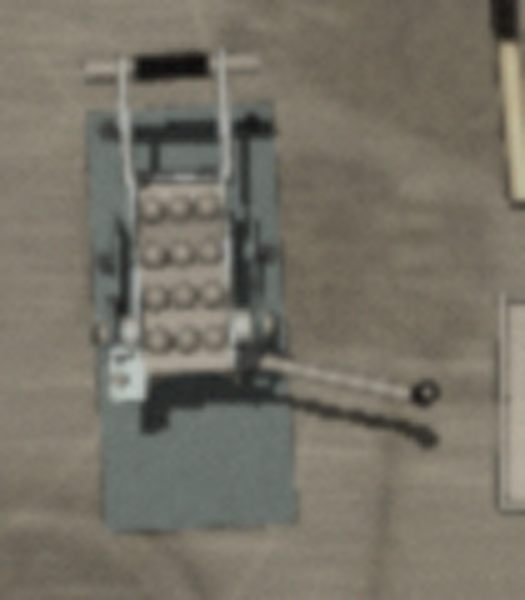

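View pics/t_kit.png

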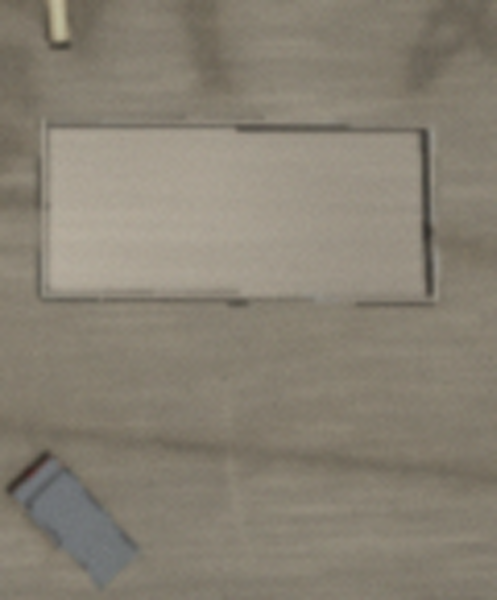

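View pics/s_stand.png

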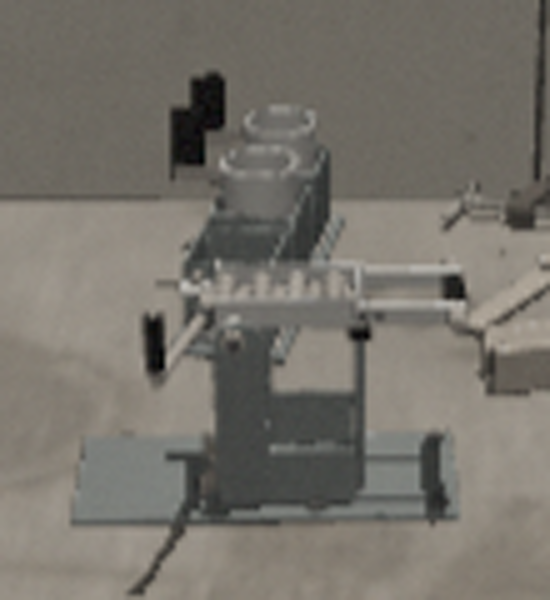

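Run:
```python
from h import *
d=r.get_image("top")
def W(pts,k,o,z): return np.array([ray(d,o[0]+p[0]/k,o[1]+p[1]/k,z) for p in pts])
o,k=(235,170),5.0
def zz(n,a): print(n,np.round(a*1000,1).tolist())
pl=W([(107,530),(297,522),(272,104),(88,112)],k,o,.006); zz("plate",pl); print(np.linalg.norm(pl-np.roll(pl,1,0),axis=1))
bar=W([(87,70),(259,62),(172,66)],k,o,.132); zz("bar",bar)
zz("balls",W([(152,207),(180,207),(208,205),(152,254),(181,252),(208,250),(156,296),(183,295),(211,293),(158,341),(186,340),(213,336)],k,o,.132))
zz("keepergrip",W([(426,391)],k,o,.16))
o,k=(110,210),7.2727
rim=W([(132,184),(360,214)],k,o,.101); zz("rim",rim)
hd=W([(117,332),(312,357)],k,o,.141); zz("handle",hd)
zz("rackcorner",W([(95,100),(765,170),(725,372),(65,262)],k,o,.006))
o,k=(325,200),4.1379
kt=W([(42,122),(436,128),(436,303),(40,298)],k,o,.016);zz("kit",kt); zz("kc",kt.mean(0)); print(np.linalg.norm(kt-np.roll(kt,1,0),axis=1))
zz("vee",W([(10,490),(45,455),(138,548),(100,588)],k,o,.03))
```

```text
plate [[471.8, 71.1, 6.0], [474.2, -37.2, 6.0], [716.7, -27.6, 6.0], [713.6, 80.1, 6.0]]
[0.2419997  0.10832149 0.24264462 0.10779091]
bar [[713.3, 72.1, 132.0], [716.2, -18.6, 132.0], [714.8, 27.3, 132.0]]
balls [[639.9, 38.7, 132.0], [639.7, 24.1, 132.0], [640.5, 9.5, 132.0], [615.2, 39.0, 132.0], [616.0, 23.9, 132.0], [616.8, 9.8, 132.0], [593.2, 37.2, 132.0], [593.5, 23.2, 132.0], [594.3, 8.6, 132.0], [569.9, 36.4, 132.0], [570.1, 21.9, 132.0], [571.9, 7.9, 132.0]]
keepergrip [[540.2, -99.3, 160.0]]
rim [[586.4, 403.9, 101.0], [573.9, 321.0, 101.0]]
handle [[531.3, 393.2, 141.0], [521.4, 325.2, 141.0]]
rackcorner [[628.0, 453.4, 6.0], [595.5, 188.7, 6.0], [516.3, 203.9, 6.0], [564.1, 462.9, 6.0]]
kit [[599.7, -156.8, 16.0], [590.6, -431.9, 16.0], [470.1, -424.0, 16.0], [478.8, -151.3, 16.0]]
kc [534.8, -291.0, 16.0]
[0.12104557 0.27527391 0.12080186 0.27286339]
vee [[352.6, -125.2, 30.0], [374.9, -149.4, 30.0], [313.2, -209.3, 30.0], [288.1, -183.0, 30.0]]
```

Call:
jog_arm:
  commands:
    - [[0,0,10.2,0,-0.02,-0.03,1],[0,0,10.2,0,-0.02,-0.03,1],[0,0,0,0.02,-0.055,0,1],[0,0,0,0.02,-0.055,0,1],[0,0,0,0.02,-0.055,0,1]]

```text
clock: 0.92
tool_pos: [0.2414, -0.3103, 0.2913]
orientation: [[1.0, -0.001, 0.0], [-0.001, -1.0, -0.0], [0.0, 0.0, -1.0]]
ft_force: [1.0, -1.0, 0.1]
finger_gap: 0.0853
```

Call:
jog_arm:
  commands:
    - [[0,0,0,0.02,-0.058,0,1],[0,0,0,0.02,-0.058,0,1],[0,0,0,0.02,-0.058,0,1],[0,0,0,0.02,-0.058,0,1],[0,0,0,0.02,-0.058,0,1]]

```text
clock: 1.55
tool_pos: [0.3413, -0.0202, 0.2916]
orientation: [[1.0, -0.001, 0.001], [-0.001, -1.0, -0.0], [0.001, 0.0, -1.0]]
ft_force: [1.1, -1.3, 0.9]
finger_gap: 0.0853
```

Call:
jog_arm:
  commands:
    - [[0,0,0,0.02,-0.058,0,1],[0,0,0,0.02,-0.058,0,1],[0,0,0,0.02,-0.058,0,1],[0,0,0,0.02,-0.058,0,1],[0,0,0,0.02,-0.058,0,1]]

```text
clock: 2.17
tool_pos: [0.4415, 0.27, 0.2914]
orientation: [[1.0, 0.0, 0.0], [0.0, -1.0, -0.0], [0.0, 0.0, -1.0]]
ft_force: [0.1, -0.9, 0.5]
finger_gap: 0.0854
```

Call:
jog_arm:
  commands:
    - [[0,0,0,0.02,-0.04,0,1],[0,0,0,0.01,-0.04,0,1],[0,0,0,0,-0.01,0,1],[0,0,0,0,0,0,1],[0,0,0,0,0,0,1]]

```text
clock: 2.8
tool_pos: [0.4712, 0.3568, 0.2917]
orientation: [[1.0, -0.001, 0.0], [-0.001, -1.0, -0.0], [0.0, 0.0, -1.0]]
ft_force: [0.0, -0.6, 0.4]
finger_gap: 0.0854
```

Run:
```python
from h import *
d=r.get_image("wrist"); crop(d,0,560,0,420,"w1.png"); np.save("w1.npy",d,allow_pickle=True)
P=np.array([[.5864,.4039,.101],[.5739,.3210,.101],[.5313,.3932,.141],[.5214,.3252,.141]])
print(proj(d,P).round(1).tolist())
```

```text
w1.png scale 1.4285714285714286 origin 0 0
[[232.9, 69.5], [314.1, 82.6], [240.7, 127.5], [312.4, 138.2]]
```

View pics/w1.png

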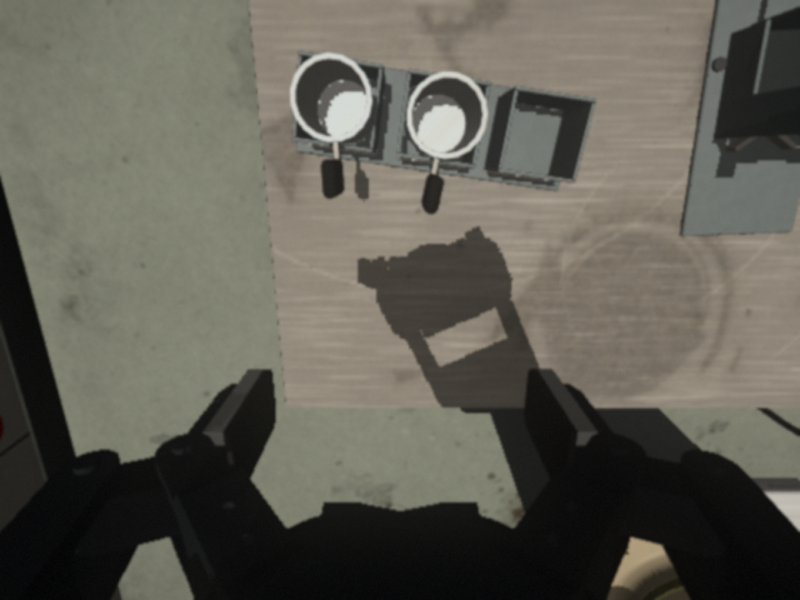

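Run:
```python
from h import *
d=np.load("w1.npy",allow_pickle=True).item(); crop(d,195,355,30,155,"w1z.png",5)
```

```text
w1z.png scale 5 origin 195 30
```

View pics/w1z.png

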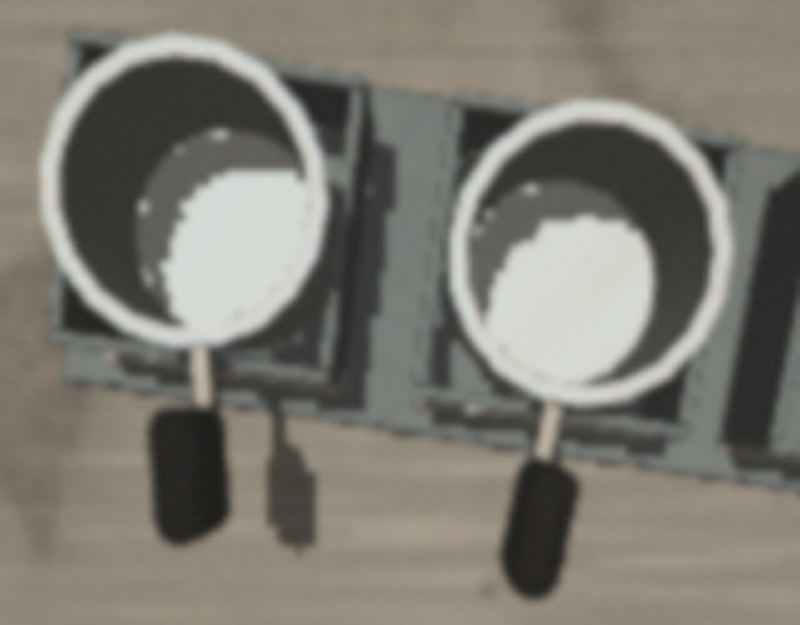

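```bash
cat >> h.py <<'E'
def blk(c,yaw,z0):
    # handle block corners for cup centre c (xy), yaw deg, underside z0
    q=np.array([[sx*13-54,sy*5,112+sz*23] for sx in(-1,1) for sy in(-1,1) for sz in(-1,1)])/1000
    return q@Rz(yaw).T+np.array([c[0],c[1],z0])
def overlay(d,cups,u0,u1,v0,v1,k,name):
    im=cv2.resize(d["frame"][v0:v1,u0:u1],None,fx=k,fy=k,interpolation=cv2.INTER_CUBIC)
    sh=lambda P:((proj(d,P)-[u0,v0])*k).astype(np.int32)
    for c,yaw,z0 in cups:
        a=np.radians(np.arange(0,360,6))
        cv2.polylines(im,[sh(np.c_[c[0]+.028*np.cos(a),c[1]+.028*np.sin(a),0*a+z0+.095])],True,(0,0,255),1)
        cv2.polylines(im,[cv2.convexHull(sh(blk(c,yaw,z0)))],True,(0,255,0),1)
    cv2.imwrite("pics/"+name,im)
E
python3 - <<'E'
from h import *
d=np.load("w1.npy",allow_pickle=True).item()
A=ray(d,231.8,68.2,.101);B=ray(d,313.2,80.6,.101); print(A,B)
for n,p,z in(("neckA",(205,405),.1),("neckB",(537,462),.1)): print(n,ray(d,195+p[0]/5,30+p[1]/5,z))
overlay(d,[(A,5,.006),(B,-9,.006)],195,355,30,155,5,"ov1.png")
E
```

```text
[0.58756826 0.40496615 0.101     ] [0.57585771 0.32199402 0.101     ]
neckA [0.54607193 0.40265787 0.1       ]
neckB [0.53438693 0.33209217 0.1       ]
```

View pics/ov1.png

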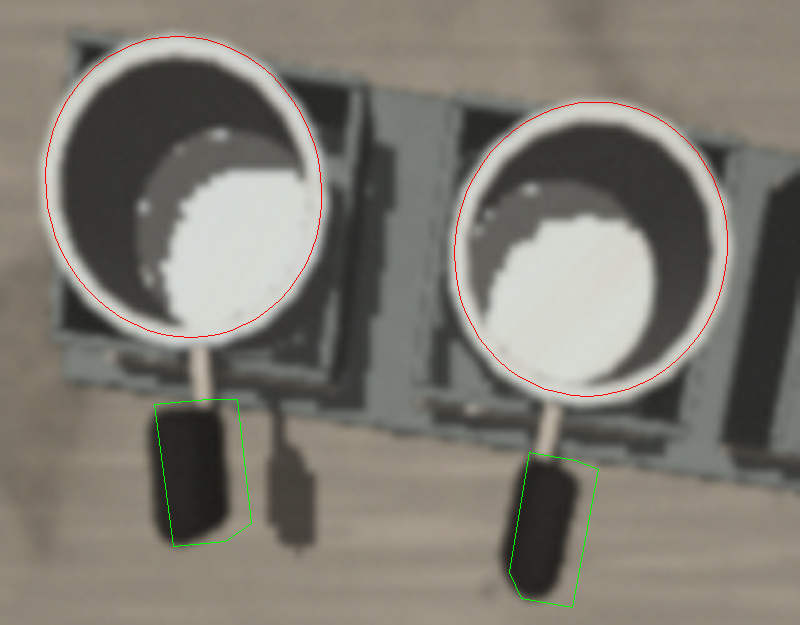

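Run:
```python
from h import *
d=np.load("w1.npy",allow_pickle=True).item()
A=ray(d,231.8,68.2,.101);B=ray(d,313.2,80.6,.101)
overlay(d,[(A,2,.006),(B,-12,.006)],195,355,30,155,5,"ov2.png")
d=r.get_image("top"); overlay(d,[(A,2,.006),(B,-12,.006)],110,220,210,280,7,"ov3.png")
```

```text
(no output)
```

View pics/ov2.png

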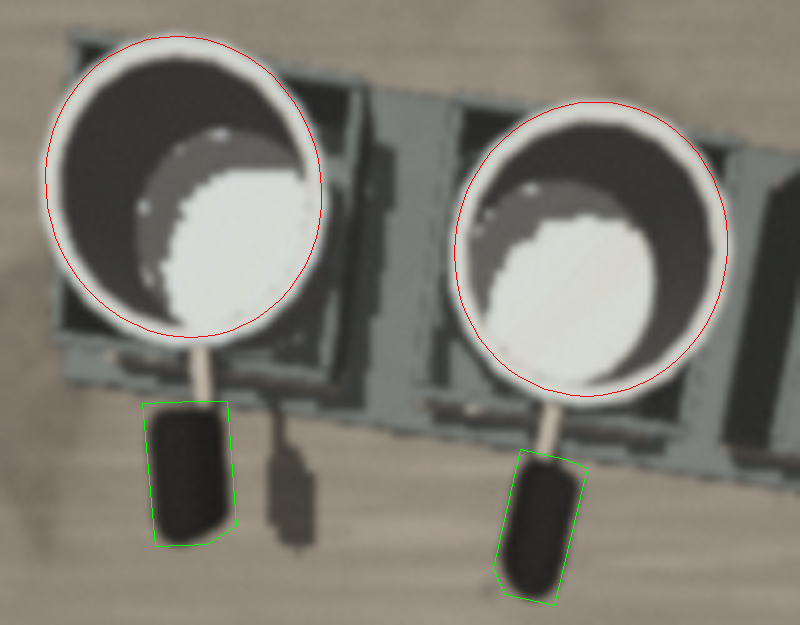

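View pics/ov3.png

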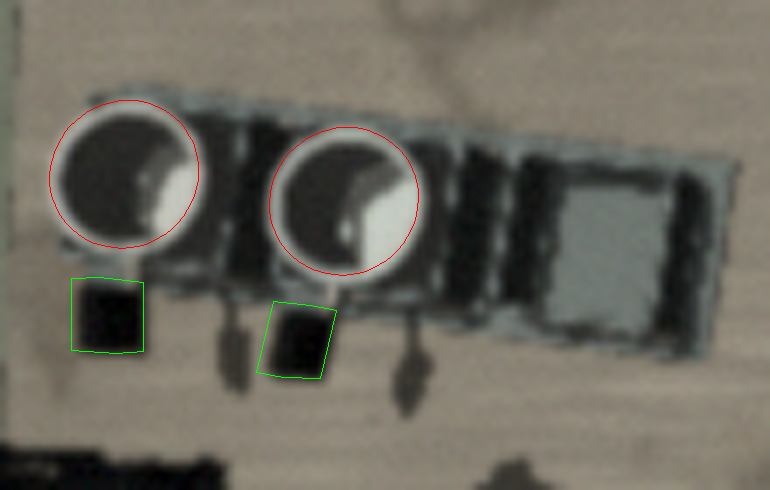

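Call:
jog_arm:
  commands:
    - [[0,0,0,0.026,0.0118,0.02,-0.1],[0,0,0,0.0259,0.0118,0.04,-0.1],[0,0,6,0,0,0.04,-0.1],[0,0,6,0,0,0.0317,-0.1],[0,0,0,0,0,0,-0.1]]

```text
clock: 3.52
tool_pos: [0.5229, 0.3326, 0.1567]
orientation: [[0.978, -0.209, -0.005], [-0.209, -0.978, -0.002], [-0.005, 0.003, -1.0]]
ft_force: [-0.1, -0.2, 0.8]
finger_gap: 0.0385
```

```bash
cat >> h.py <<'E'
def snap(n,name,box=None,k=None):
    d=r.get_image(n); np.save("last_%s.npy"%n,d,allow_pickle=True)
    crop(d,*(box or (0,560,0,420)),name,k); return d
E
python3 - <<'E'
from h import *
d=snap("wrist","w2.png")
print(proj(d,[[.5231,.3332,.141],[*(r.state()["tool_pos"][:2]),.141]]))
E
```

```text
w2.png scale 1.4285714285714286 origin 0 0
[[277.86696101 248.26472063]
 [277.50248625 247.41741864]]
```

View pics/w2.png

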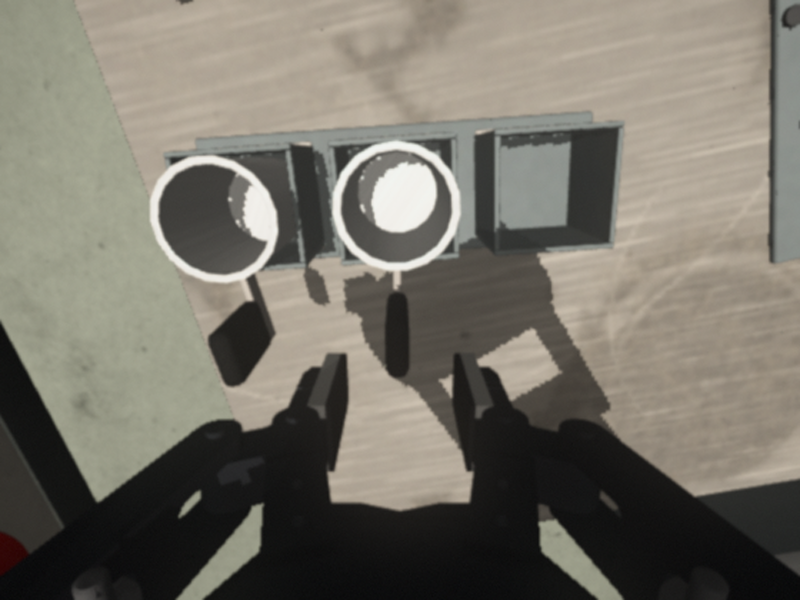

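Run:
```python
from h import *
d=np.load("last_wrist.npy",allow_pickle=True).item()
B=[.5759,.3220]
overlay(d,[(B,-12,.006)],200,360,80,280,4,"ov4.png")
```

```text
(no output)
```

View pics/ov4.png

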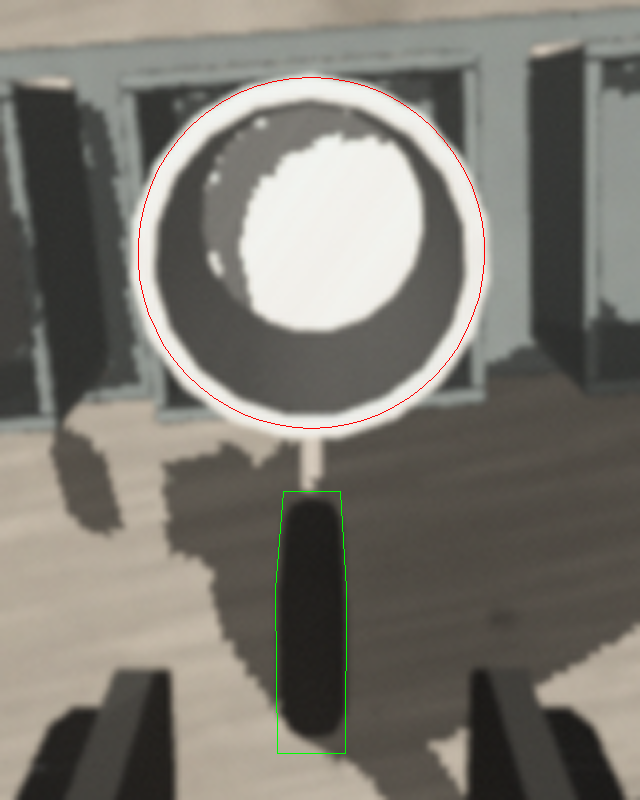

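Call:
jog_arm:
  commands:
    - [[0,0,0,0,0,0.026,-0.1],[0,0,0,0,0,0.026,-0.1],[0,0,0,0,0,0,-0.1],[0,0,0,0,0,0,-1],[0,0,0,0,0,0,-1]]

```text
clock: 4.2
tool_pos: [0.5239, 0.3344, 0.1096]
orientation: [[0.978, -0.208, 0.003], [-0.208, -0.978, 0.001], [0.002, -0.001, -1.0]]
ft_force: [-0.4, -1.2, 3.2]
finger_gap: 0.0091
```

Call:
jog_arm:
  commands:
    - [[0,0,0,0,0,0,-1],[0,0,0,0,0,0,-1],[0,0,0,0,0,-0.005,-1],[0,0,0,0,0,-0.015,-1],[0,0,0,0,0,-0.02,-1]]

```text
clock: 4.82
tool_pos: [0.5231, 0.3342, 0.1486]
orientation: [[0.978, -0.208, -0.001], [-0.208, -0.978, -0.0], [-0.001, 0.0, -1.0]]
ft_force: [-0.5, 0.3, -2.0]
finger_gap: 0.0091
```

Call:
jog_arm:
  commands:
    - [[0,0,0,0,0,-0.03,-1],[0,0,0,0,0,-0.03,-1],[0,0,0,0,0,0,-1],[0,0,0,0,0,0,-1],[0,0,0,0,0,0,-1]]

```text
clock: 5.45
tool_pos: [0.5227, 0.334, 0.2063]
orientation: [[0.978, -0.208, -0.002], [-0.208, -0.978, -0.001], [-0.002, 0.001, -1.0]]
ft_force: [-0.3, 0.0, -1.9]
finger_gap: 0.0089
```

Run:
```python
from h import *
s=r.state();print(s["tool_pos"],s["ft_force"],s["finger_gap"])
d=snap("wrist","w3.png")
d=snap("side","s3.png",(150,420,60,270))
```

```text
[0.52273933 0.33404616 0.20630423] [-0.32479052  0.01722166 -1.88761054] 0.008879546445194229
w3.png scale 1.4285714285714286 origin 0 0
s3.png scale 2.857142857142857 origin 150 60
```

View pics/w3.png

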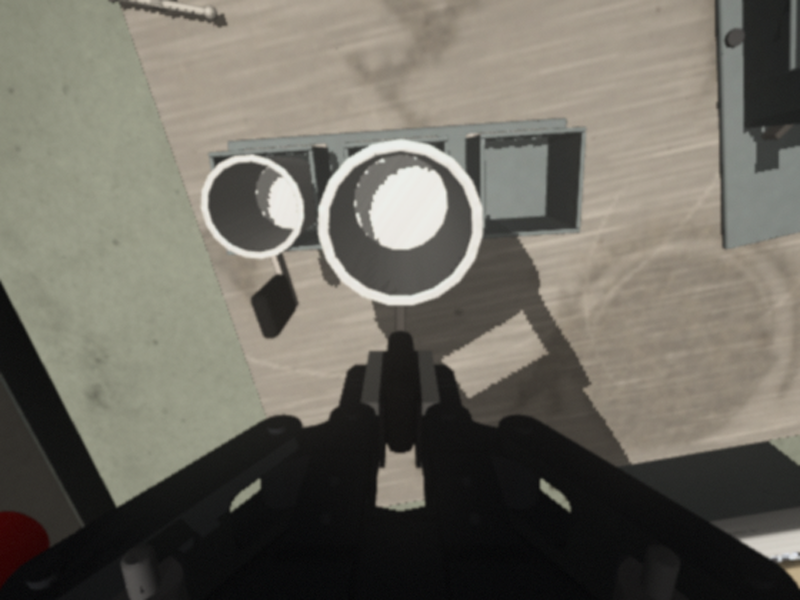

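View pics/s3.png

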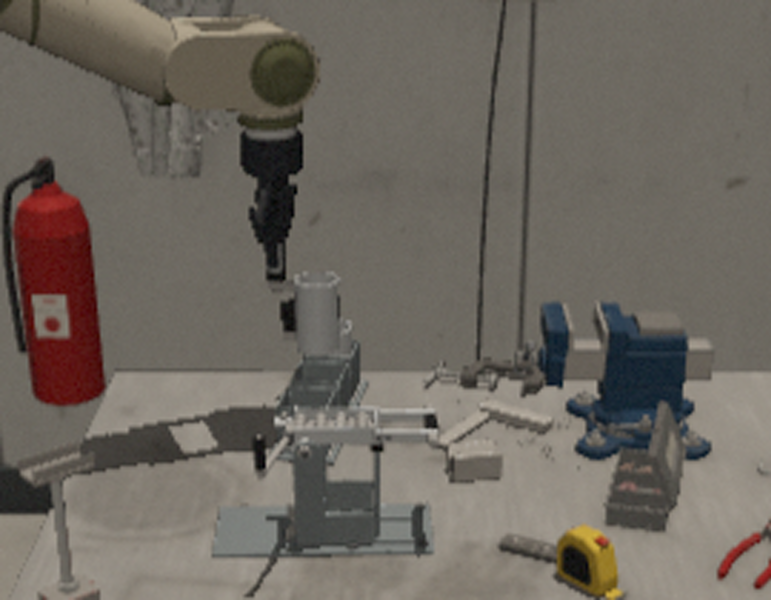

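Call:
jog_arm:
  commands:
    - [[0,0,-7,-0.02,0.005,0,-1],[0,0,-7.1,-0.02,0.03,0,-1],[0,0,0,-0.025,0.05,0,-1],[0,0,0,-0.025,0.055,0,-1],[0,0,0,-0.01,0.055,0,-1]]

```text
clock: 6.18
tool_pos: [0.4244, 0.142, 0.2075]
orientation: [[0.999, 0.038, -0.0], [0.038, -0.999, -0.0], [-0.0, 0.0, -1.0]]
ft_force: [1.2, -0.4, -1.1]
finger_gap: 0.009
```

Run:
```python
from h import *
d=np.load("last_wrist.npy",allow_pickle=True).item()
c=ray(d,280.7,155.4,.2); t=np.array([.5227,.334,.2]); print(c, Rz(-(-12))@(c-t))
s=r.state()
def rel(s,xy,yaw_dir=None):
    R=np.array(s["orientation"]); return R.T@(np.array(xy)-s["tool_pos"])
print(s["tool_pos"],rel(s,[.421,.0165,.2063]))
```

```text
[0.57608898 0.32175066 0.2       ] [ 0.05476908 -0.00088147  0.        ]
[0.42444126 0.14197926 0.20748979] [-0.00814636  0.1252616   0.00121328]
```

Call:
jog_arm:
  commands:
    - [[0,0,0,-0.005,0.05,0,-1],[0,0,0,-0.003,0.05,0.005,-1],[0,0,0,0,0.025,0.02,-1],[0,0,0,0,0,0.03,-1],[0,0,0,0,0,0.03,-1]]

```text
clock: 6.8
tool_pos: [0.4224, 0.0176, 0.1217]
orientation: [[0.999, 0.035, 0.0], [0.035, -0.999, -0.0], [0.0, 0.0, -1.0]]
ft_force: [-0.0, -0.1, -2.5]
finger_gap: 0.0089
```

Run:
```python
from h import *
s=r.state();print(s["tool_pos"],s["ft_force"],s["finger_gap"])
d=snap("wrist","w4.png")
d=snap("side","s4.png",(180,340,130,270))
O=np.array([.5569,.0215,0]);R=Rz(2.1)
P=np.array([[0,0,121],[158,46,132],[158,-46,132],[2,-32,130]])/1000
print(proj(np.load("last_wrist.npy",allow_pickle=True).item(),P@R.T+O)*1.4286)
```

```text
[0.42242741 0.01761306 0.12174236] [-0.04946942 -0.05534022 -2.46943291] 0.008917568370743019
w4.png scale 1.4285714285714286 origin 0 0
s4.png scale 4.285714285714286 origin 180 130
[[  401.77620321   -65.50701325]
 [   79.12377084 -1441.77474505]
 [  727.21634583 -1441.27126901]
 [  527.66738456   -92.45018969]]
```

View pics/w4.png

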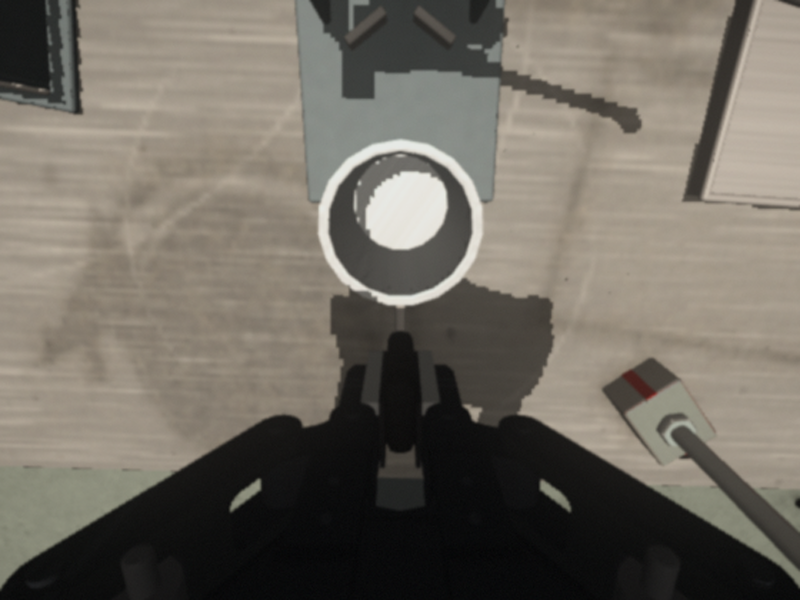

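View pics/s4.png

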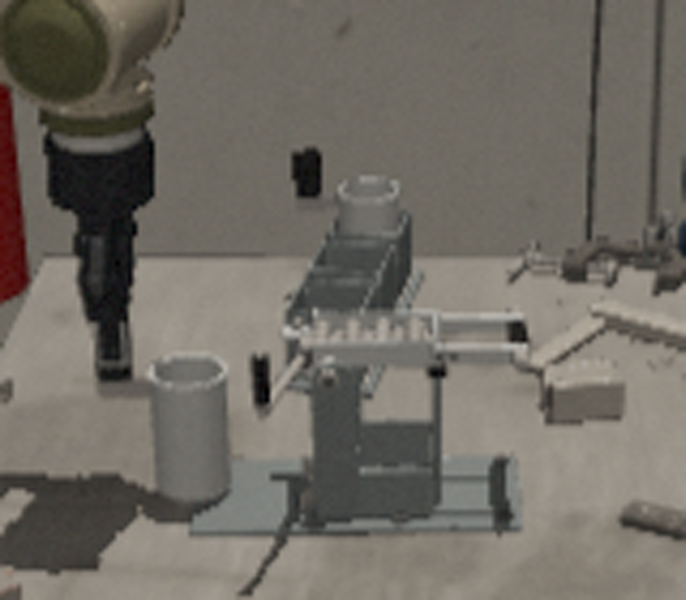

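Call:
jog_arm:
  commands:
    - [[0,0,0,0.02,0,0.004,-1],[0,0,0,0.02,0,0.004,-1],[0,0,0,0.012,0,0.002,-1],[0,0,0,0.004,0,0,-1],[0,0,0,0,0,0,-1]]

```text
clock: 7.52
tool_pos: [0.4782, 0.0202, 0.1129]
orientation: [[0.999, 0.037, -0.0], [0.037, -0.999, -0.0], [-0.0, 0.0, -1.0]]
ft_force: [0.4, -0.2, -2.5]
finger_gap: 0.0093
```

Run:
```python
from h import *
s=r.state();print(s["tool_pos"],s["ft_force"],s["finger_gap"])
d=snap("wrist","w5.png")
d=snap("side","s5.png",(210,310,170,270))
```

```text
[0.47819809 0.02015995 0.11289623] [ 0.42759078 -0.20564638 -2.49285004] 0.009259731433740597
w5.png scale 1.4285714285714286 origin 0 0
s5.png scale 6.0 origin 210 170
```

View pics/w5.png

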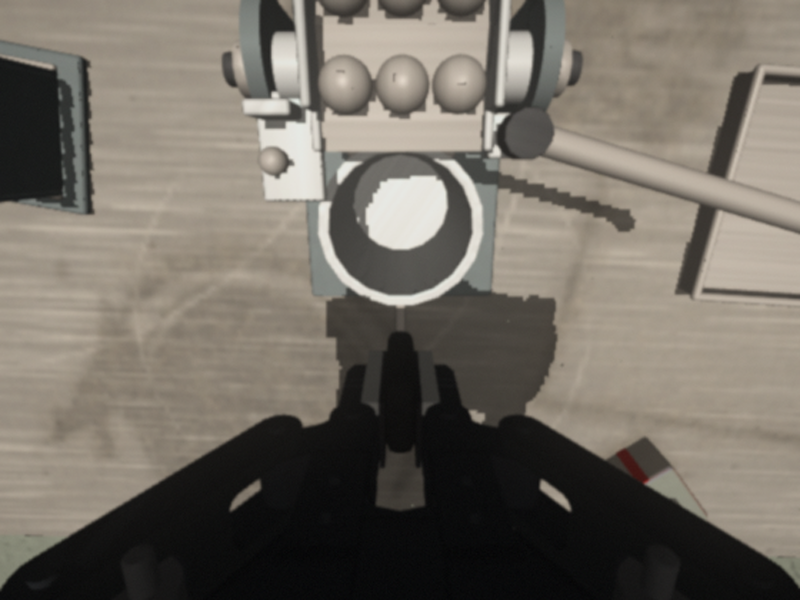

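View pics/s5.png

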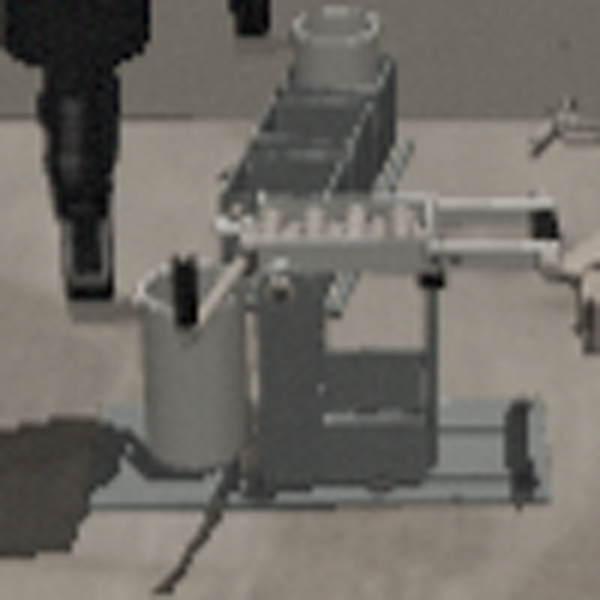

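Run:
```python
from h import *
d=np.load("last_wrist.npy",allow_pickle=True).item()
for z in (.118,.121,.124): print(ray(d,281.4,106.4,z))
c=ray(d,280.7,155.4,.111);print(c)
print(ray(d,402/1.4286,83/1.4286,.132))
```

```text
[0.55560403 0.02194414 0.118     ]
[0.55557264 0.02195922 0.121     ]
[0.55554126 0.0219743  0.124     ]
[0.53347743 0.02137703 0.111     ]
[0.57249376 0.02268086 0.132     ]
```

Call:
jog_arm:
  commands:
    - [[0,0,0,0.001,0,0.002,-1],[0,0,0,0,0,0.002,-1],[0,0,0,0,0,0.001,-1],[0,0,0,0,0,0,-1],[0,0,0,0,0,0,-1]]

```text
clock: 8.25
tool_pos: [0.4789, 0.02, 0.1095]
orientation: [[0.999, 0.037, 0.001], [0.037, -0.999, -0.001], [0.001, 0.001, -1.0]]
ft_force: [-11.1, -1.5, 22.8]
finger_gap: 0.0094
```

Call:
jog_arm:
  commands:
    - [[0,0,0,0,0,-0.0013,-1],[0,0,0,0,0,0,-1],[0,0,0,0,0,0,-0.3],[0,0,0,0,0,0,-0.3],[0,0,0,0,0,0,-0.3]]

```text
clock: 8.88
tool_pos: [0.4795, 0.0201, 0.1088]
orientation: [[0.999, 0.036, -0.0], [0.036, -0.999, 0.0], [-0.0, -0.0, -1.0]]
ft_force: [0.1, -0.5, 0.1]
finger_gap: 0.0301
```

```bash
cat >> h.py <<'E'
def plan(dst,yaw1,n,grip,s=None,up=None):
    s=s or r.state(); R=np.array(s["orientation"]); p=np.array(s["tool_pos"]); y0=np.degrees(np.arctan2(R[1,0],R[0,0]))
    dy=(yaw1-y0)/n; dp=(np.array(dst)-p)/n
    for i in range(n):
        a=np.radians(y0+dy*(i+.0)); t=np.array([[np.cos(a),np.sin(a),0],[np.sin(a),-np.cos(a),0],[0,0,-1]])@dp
        print([0,0,round(-dy,1)]+[round(float(v),4) for v in t]+[grip])
E
python3 - <<'E'
from h import *
s=r.state(); s=dict(s); s["tool_pos"]=np.array([.4795,.0201,.229])
plan([.7148,.0273,.229],92.1,9,-0.1,s)
E
```

```text
[0, 0, np.float64(-10.0), 0.0262, 0.0002, 0.0, -0.1]
[0, 0, np.float64(-10.0), 0.0257, 0.0047, 0.0, -0.1]
[0, 0, np.float64(-10.0), 0.0245, 0.0091, 0.0, -0.1]
[0, 0, np.float64(-10.0), 0.0226, 0.0132, 0.0, -0.1]
[0, 0, np.float64(-10.0), 0.0199, 0.0169, 0.0, -0.1]
[0, 0, np.float64(-10.0), 0.0167, 0.0201, 0.0, -0.1]
[0, 0, np.float64(-10.0), 0.0129, 0.0227, 0.0, -0.1]
[0, 0, np.float64(-10.0), 0.0088, 0.0246, 0.0, -0.1]
[0, 0, np.float64(-10.0), 0.0044, 0.0258, 0.0, -0.1]
```

Call:
jog_arm:
  commands:
    - [[0,0,0,0,0,-0.02,-0.3],[0,0,0,0,0,-0.05,-0.3],[0,0,0,0,0,-0.05,-0.1],[0,0,-10,0,0,0,-0.1],[0,0,-10,0,0,0,-0.1]]

```text
clock: 9.5
tool_pos: [0.4795, 0.0201, 0.2293]
orientation: [[0.924, 0.381, 0.001], [0.381, -0.924, -0.0], [0.001, 0.001, -1.0]]
ft_force: [0.6, 0.5, -1.1]
finger_gap: 0.0385
```

Now a check that the cup stayed, and planning the move to the bar.

Run:
```python
from h import *
plan([.7148,.0273,.2],92.1,7,-0.1)
snap("wrist","w6.png")
snap("top","t6.png",(235,340,170,290))
```

```text
[0, 0, np.float64(-10.0), 0.0315, 0.0119, 0.0042, -0.1]
[0, 0, np.float64(-10.0), 0.0289, 0.0171, 0.0042, -0.1]
[0, 0, np.float64(-10.0), 0.0255, 0.0219, 0.0042, -0.1]
[0, 0, np.float64(-10.0), 0.0214, 0.026, 0.0042, -0.1]
[0, 0, np.float64(-10.0), 0.0166, 0.0293, 0.0042, -0.1]
[0, 0, np.float64(-10.0), 0.0113, 0.0317, 0.0042, -0.1]
[0, 0, np.float64(-10.0), 0.0056, 0.0332, 0.0042, -0.1]
w6.png scale 1.4285714285714286 origin 0 0
t6.png scale 5.0 origin 235 170
```

View pics/w6.png

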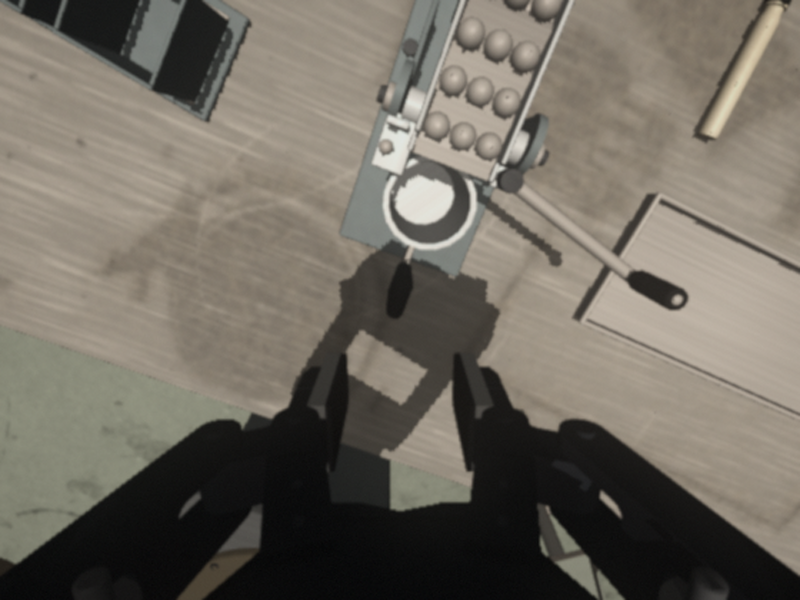

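Call:
jog_arm:
  commands:
    - [[0,0,-10,0.0315,0.012,0,-0.1],[0,0,-10,0.029,0.017,0,-0.1],[0,0,-10,0.0255,0.022,0,-0.1],[0,0,-10,0.0215,0.026,0,-0.1],[0,0,-10,0.0165,0.0295,0,-0.1]]

```text
clock: 10.22
tool_pos: [0.649, 0.0244, 0.2285]
orientation: [[0.306, 0.952, -0.001], [0.952, -0.306, 0.0], [-0.0, -0.001, -1.0]]
ft_force: [-0.9, -0.1, 0.3]
finger_gap: 0.0383
```

Call:
jog_arm:
  commands:
    - [[0,0,-10,0.011,0.032,0.014,-0.1],[0,0,-10,0.0055,0.033,0.015,-0.1],[0,0,0,0,0,0,-0.1],[0,0,0,0,0,0,-0.1],[0,0,0,0,0,0,-0.1]]

```text
clock: 10.85
tool_pos: [0.7147, 0.0259, 0.2011]
orientation: [[-0.034, 0.999, 0.001], [0.999, 0.034, -0.0], [-0.0, 0.001, -1.0]]
ft_force: [-0.1, 0.2, -0.5]
finger_gap: 0.0383
```

Run:
```python
from h import *
s=r.state(); print(s["tool_pos"],s["orientation"])
d=snap("wrist","w7.png")
O=np.array([.5569,.0215,0]);R=Rz(2.1)
P=np.array([[158,0,132],[158,46,132],[158,-46,132]])/1000
print(proj(d,P@R.T+O)*1.4286)
```

```text
[0.71474591 0.02591432 0.20113285] [[-3.43205107e-02  9.99409992e-01  1.33036475e-03]
 [ 9.99410849e-01  3.43207960e-02 -1.92213708e-04]
 [-2.37759478e-04  1.32298409e-03 -9.99999097e-01]]
w7.png scale 1.4285714285714286 origin 0 0
[[400.17458459 306.99527958]
 [400.06078957 218.11617969]
 [400.27517128 385.55807702]]
```

View pics/w7.png

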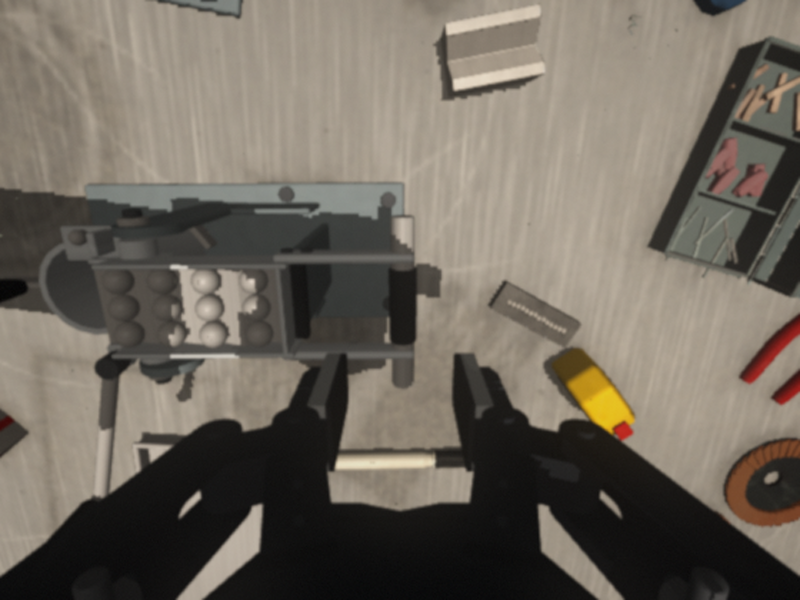

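Call:
jog_arm:
  commands:
    - [[0,0,0,0.001,0.001,0.02,-0.1],[0,0,0,0,0,0.04,-0.1],[0,0,0,0,0,0.02,-0.1],[0,0,0,0,0,0.008,-0.1],[0,0,0,0,0,0,-0.1]]

```text
clock: 11.52
tool_pos: [0.7162, 0.0269, 0.1126]
orientation: [[-0.036, 0.999, 0.001], [0.999, 0.036, -0.0], [-0.0, 0.001, -1.0]]
ft_force: [1.1, 0.4, 0.3]
finger_gap: 0.0385
```

Run:
```python
from h import *
s=r.state(); print(s["tool_pos"],s["ft_force"])
d=snap("side","s7.png",(210,350,130,270))
f=lambda t:np.array([20+138*np.cos(t)-10*np.sin(t),122+138*np.sin(t)+10*np.cos(t)])
ts=np.r_[0,.02,.04,.06,.08,.1,.12,.14,.16,.17,.18,.19,.20,.21,.22,.23,.24,.25,.26,.27,.28]
for a,b in zip(ts[:-1],ts[1:]): q=(f(b)-f(a)).round(2); print(b,q, (f(b)-f(0)).round(2))
```

```text
[0.71616668 0.02688515 0.11261977] [1.0909949  0.36002227 0.27947617]
s7.png scale 4.285714285714286 origin 210 130
0.02 [-0.23  2.76] [-0.23  2.76]
0.04 [-0.28  2.75] [-0.51  5.51]
0.06 [-0.34  2.75] [-0.85  8.26]
0.08 [-0.39  2.74] [-1.24 11.  ]
0.1 [-0.45  2.73] [-1.69 13.73]
0.12 [-0.5   2.72] [-2.19 16.45]
0.14 [-0.56  2.71] [-2.75 19.16]
0.16 [-0.61  2.7 ] [-3.36 21.86]
0.17 [-0.33  1.34] [-3.68 23.2 ]
0.18 [-0.34  1.34] [-4.02 24.54]
0.19 [-0.35  1.34] [-4.37 25.88]
0.2 [-0.37  1.33] [-4.74 27.22]
0.21 [-0.38  1.33] [-5.12 28.55]
0.22 [-0.39  1.33] [-5.51 29.87]
0.23 [-0.41  1.32] [-5.91 31.2 ]
0.24 [-0.42  1.32] [-6.33 32.52]
0.25 [-0.43  1.31] [-6.76 33.83]
0.26 [-0.44  1.31] [-7.21 35.14]
0.27 [-0.46  1.31] [-7.67 36.45]
0.28 [-0.47  1.3 ] [-8.14 37.75]
```

View pics/s7.png

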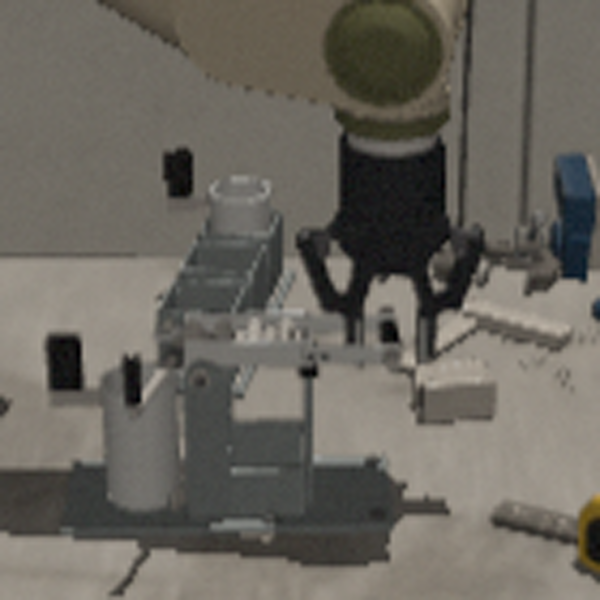

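Call:
jog_arm:
  commands:
    - [[0,0,0,0,0,0,-1],[0,0,0,0,0,0,-1],[0,0,0,0,0,0,-1],[0,0,0,0,0,0,-1],[0,0,0,0,0,0,-1]]

```text
clock: 12.2
tool_pos: [0.7162, 0.0269, 0.1131]
orientation: [[-0.036, 0.999, 0.001], [0.999, 0.036, -0.0], [-0.0, 0.001, -1.0]]
ft_force: [-3.4, -0.6, 5.9]
finger_gap: 0.0099
```

Run:
```python
from h import *
s=r.state(); print(s["tool_pos"],s["ft_force"],s["finger_gap"])
d=snap("side","s8.png",(260,340,180,240))
d=snap("wrist","w8.png")
```

```text
[0.71615619 0.02689229 0.11312227] [-3.42030927 -0.6222377   5.85086344] 0.009877539809977808
s8.png scale 10.0 origin 260 180
w8.png scale 1.4285714285714286 origin 0 0
```

View pics/s8.png

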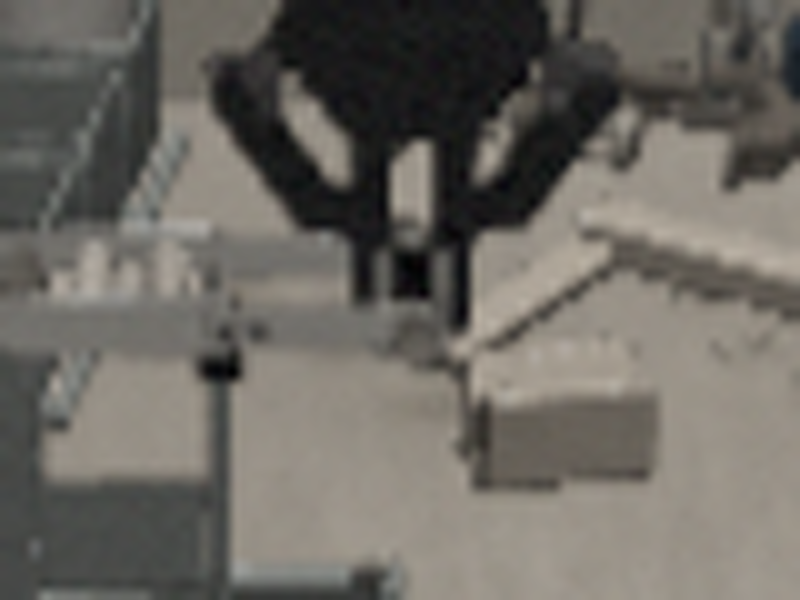

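View pics/w8.png

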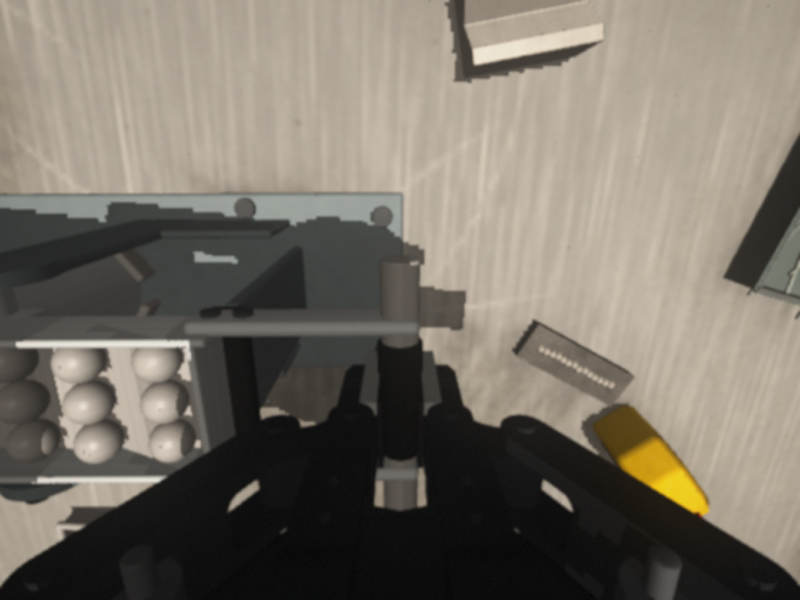

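Call:
jog_arm:
  commands:
    - [[0,0,0,0,-0.0002,-0.0028,-1],[0,0,0,0,-0.0003,-0.0028,-1],[0,0,0,0,-0.0003,-0.0027,-1],[0,0,0,0,-0.0004,-0.0027,-1],[0,0,0,0,-0.0005,-0.0027,-1]]

```text
clock: 12.92
tool_pos: [0.7147, 0.0269, 0.1257]
orientation: [[-0.036, 0.999, 0.001], [0.999, 0.036, 0.0], [0.0, 0.001, -1.0]]
ft_force: [2.6, -0.1, -2.3]
finger_gap: 0.0102
```

Call:
jog_arm:
  commands:
    - [[0,0,0,0,-0.0005,-0.0027,-1],[0,0,0,0,-0.0006,-0.0027,-1],[0,0,0,0,-0.0006,-0.0027,-1],[0,0,0,0,-0.0007,-0.0027,-1],[0,0,0,0,-0.0004,-0.0013,-1]]

```text
clock: 13.55
tool_pos: [0.7121, 0.0267, 0.1385]
orientation: [[-0.036, 0.999, 0.002], [0.999, 0.036, -0.0], [-0.0, 0.002, -1.0]]
ft_force: [6.2, 0.3, -2.0]
finger_gap: 0.0097
```

Call:
jog_arm:
  commands:
    - [[0,0,0,0,-0.0004,-0.0013,-1],[0,0,0,0,-0.0004,-0.0013,-1],[0,0,0,0,-0.0004,-0.0013,-1],[0,0,0,0,-0.0004,-0.0013,-1],[0,0,0,0,-0.0004,-0.0013,-1]]

```text
clock: 14.18
tool_pos: [0.7104, 0.0267, 0.1449]
orientation: [[-0.036, 0.999, 0.003], [0.999, 0.036, -0.0], [-0.0, 0.003, -1.0]]
ft_force: [6.6, -1.7, -4.2]
finger_gap: 0.0098
```

Run:
```python
from h import *
s=r.state(); print(s["tool_pos"],s["ft_force"],s["finger_gap"])
d=snap("side","s9.png",(210,350,130,270))
d=snap("wrist","w9.png")
d=snap("top","t9.png",(235,340,170,290))
```

```text
[0.71040121 0.02665943 0.14487976] [ 6.60254399 -1.68312476 -4.21364626] 0.00980413541124169
s9.png scale 4.285714285714286 origin 210 130
w9.png scale 1.4285714285714286 origin 0 0
t9.png scale 5.0 origin 235 170
```

View pics/s9.png

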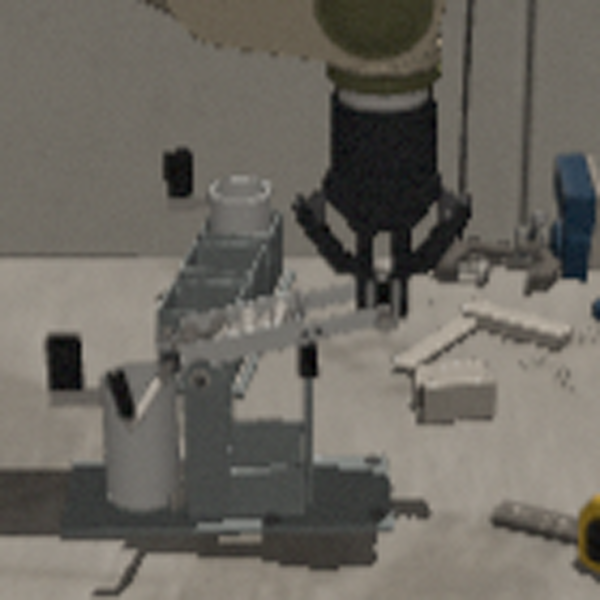

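View pics/w9.png

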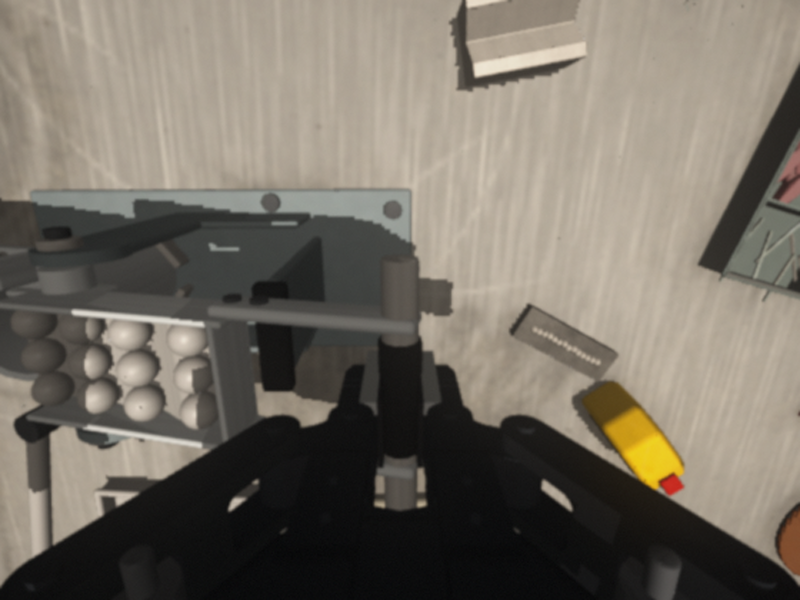

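View pics/t9.png

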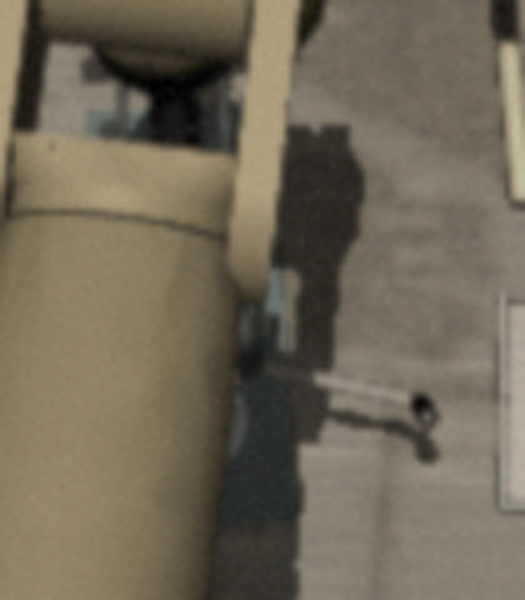

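Call:
jog_arm:
  commands:
    - [[0,0,0,0,-0.0004,-0.0013,-1],[0,0,0,0,-0.0004,-0.0013,-1],[0,0,0,0,0,0,-1],[0,0,0,0,0,0,-1],[0,0,0,0,0,0,-1]]

```text
clock: 14.95
tool_pos: [0.7096, 0.0266, 0.1475]
orientation: [[-0.036, 0.999, 0.003], [0.999, 0.036, -0.0], [-0.0, 0.003, -1.0]]
ft_force: [5.8, -0.7, -3.2]
finger_gap: 0.01
```

Run:
```python
from h import *
s=r.state(); print(s["tool_pos"],s["ft_force"],s["finger_gap"])
d=snap("side","s10.png",(210,350,130,270))
d=snap("wrist","w10.png",(0,200,180,330))
```

```text
[0.70962139 0.02664056 0.14750749] [ 5.84881955 -0.74664896 -3.18090345] 0.009993689492634279
s10.png scale 4.285714285714286 origin 210 130
w10.png scale 4.0 origin 0 180
```

View pics/w10.png

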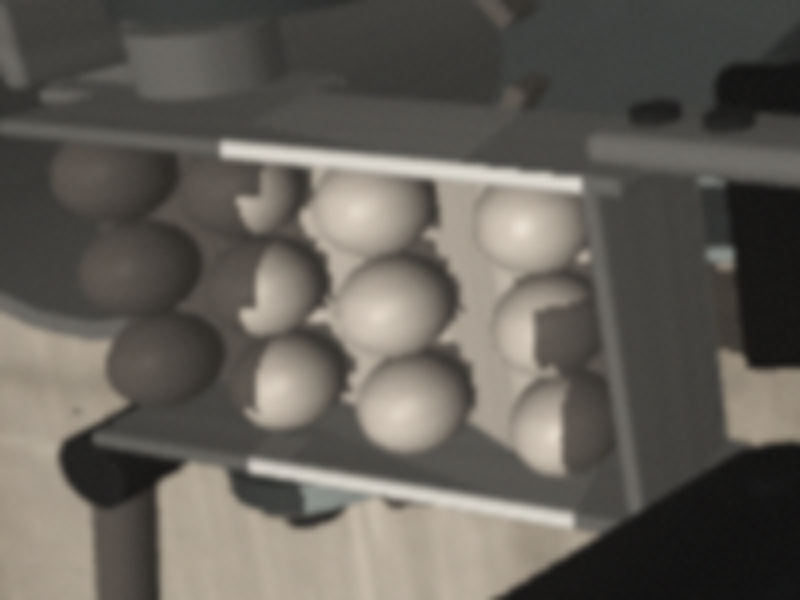

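Call:
jog_arm:
  commands:
    - [[0,0,0,0,-0.0005,-0.0013,-1],[0,0,0,0,0,0,-1],[0,0,0,0,-0.0005,-0.0013,-1],[0,0,0,0,0,0,-1],[0,0,0,0,0,0,-1]]

```text
clock: 15.68
tool_pos: [0.7087, 0.0266, 0.1506]
orientation: [[-0.036, 0.999, 0.003], [0.999, 0.036, -0.0], [-0.0, 0.003, -1.0]]
ft_force: [6.5, 0.2, -0.0]
finger_gap: 0.0103
```

Run:
```python
from h import *
s=r.state(); print(s["tool_pos"],s["ft_force"],s["finger_gap"])
d=snap("side","s11.png",(210,350,130,270))
d=snap("wrist","w11.png",(0,200,180,330))
```

```text
[0.70865045 0.02657679 0.15055542] [ 6.5203653   0.18039797 -0.00785636] 0.010278621655423991
s11.png scale 4.285714285714286 origin 210 130
w11.png scale 4.0 origin 0 180
```

View pics/w11.png

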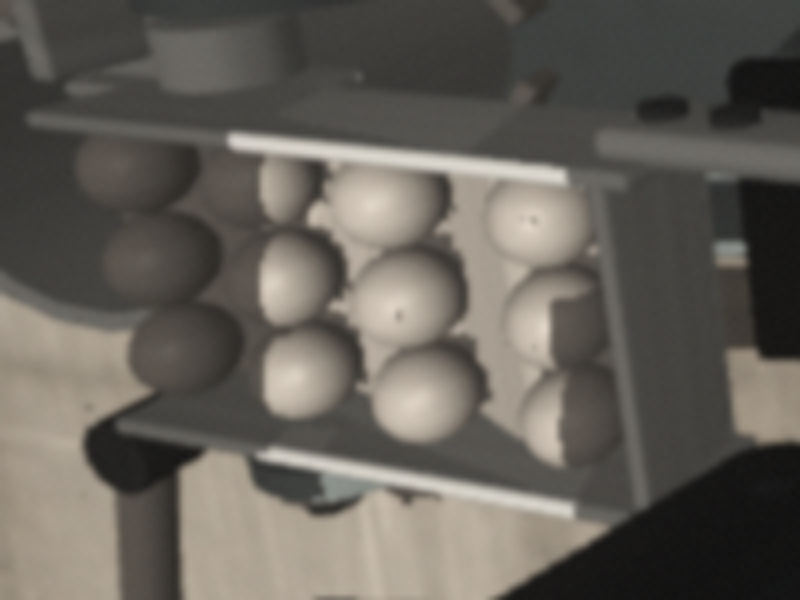

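View pics/s11.png

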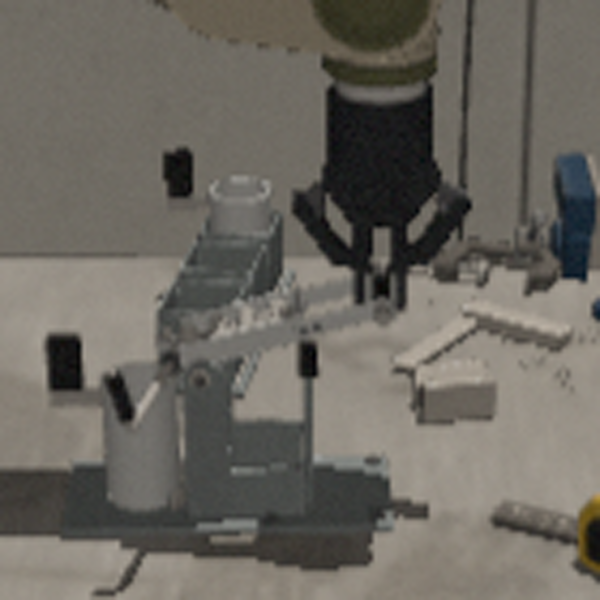

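Call:
jog_arm:
  commands:
    - [[0,0,0,0,-0.0005,-0.0013,-1],[0,0,0,0,0,0,-1],[0,0,0,0,-0.0005,-0.0013,-1],[0,0,0,0,0,0,-1],[0,0,0,0,0,0,-1]]

```text
clock: 16.4
tool_pos: [0.7077, 0.0266, 0.1531]
orientation: [[-0.036, 0.999, 0.003], [0.999, 0.036, -0.0], [-0.0, 0.003, -1.0]]
ft_force: [6.4, -0.0, -1.7]
finger_gap: 0.0102
```

Run:
```python
from h import *
s=r.state(); print(s["tool_pos"],s["ft_force"],s["finger_gap"],s["wrist_torque"])
d=snap("side","s12.png",(210,350,130,270))
d=snap("wrist","w12.png",(0,200,180,330))
```

```text
[0.70773038 0.02655279 0.15308308] [ 6.42673483 -0.04421138 -1.70832625] 0.010241009999962497 [-0.01775848 -1.40426151  0.03541141]
s12.png scale 4.285714285714286 origin 210 130
w12.png scale 4.0 origin 0 180
```

View pics/w12.png

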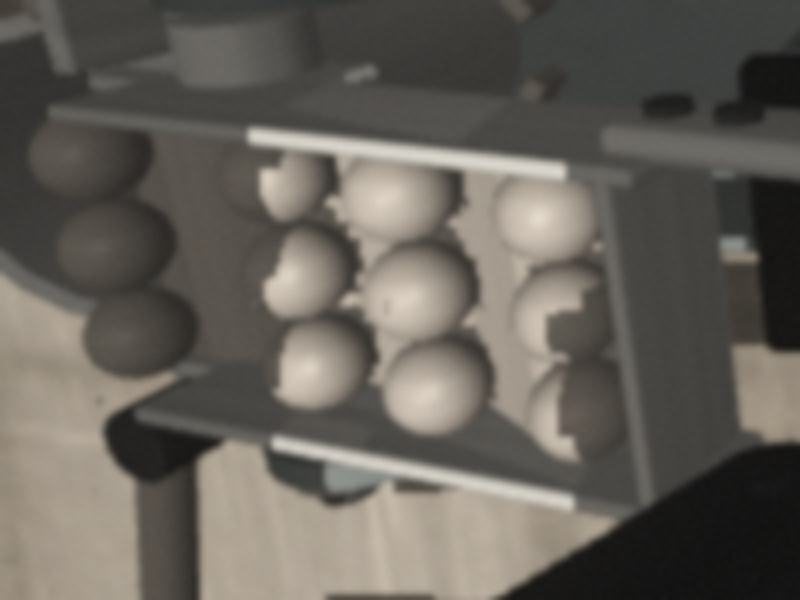

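View pics/s12.png

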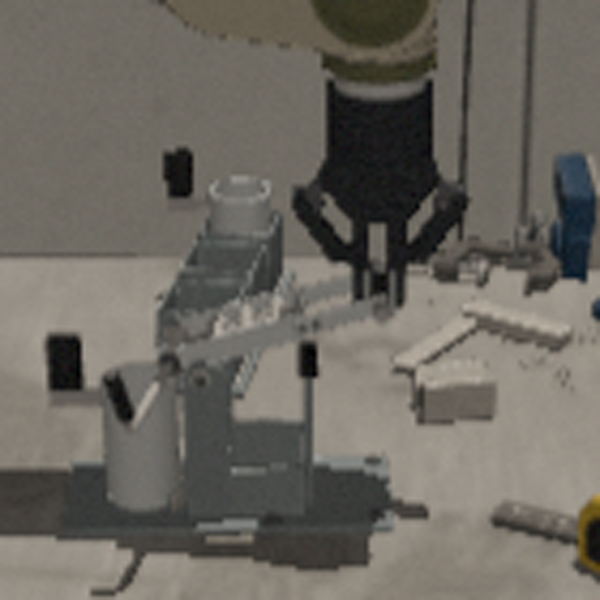

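Call:
jog_arm:
  commands:
    - [[0,0,0,0,0,0,-1],[0,0,0,0,0,0,-1],[0,0,0,0,0,0,-1],[0,0,0,0,0,0,-1],[0,0,0,0,0,0,-1]]

```text
clock: 17.12
tool_pos: [0.7077, 0.0265, 0.1531]
orientation: [[-0.036, 0.999, 0.003], [0.999, 0.036, -0.0], [-0.0, 0.003, -1.0]]
ft_force: [7.1, 0.4, -2.7]
finger_gap: 0.0098
```

Run:
```python
from h import *
s=r.state(); print(s["tool_pos"],s["ft_force"],s["finger_gap"],s["wrist_torque"])
d=snap("wrist","w13.png",(0,200,180,330))
```

```text
[0.70773115 0.02654943 0.15307544] [ 7.10657394  0.42256085 -2.67196606] 0.009799560981143166 [-0.07122633 -1.33527951  0.06681434]
w13.png scale 4.0 origin 0 180
```

View pics/w13.png

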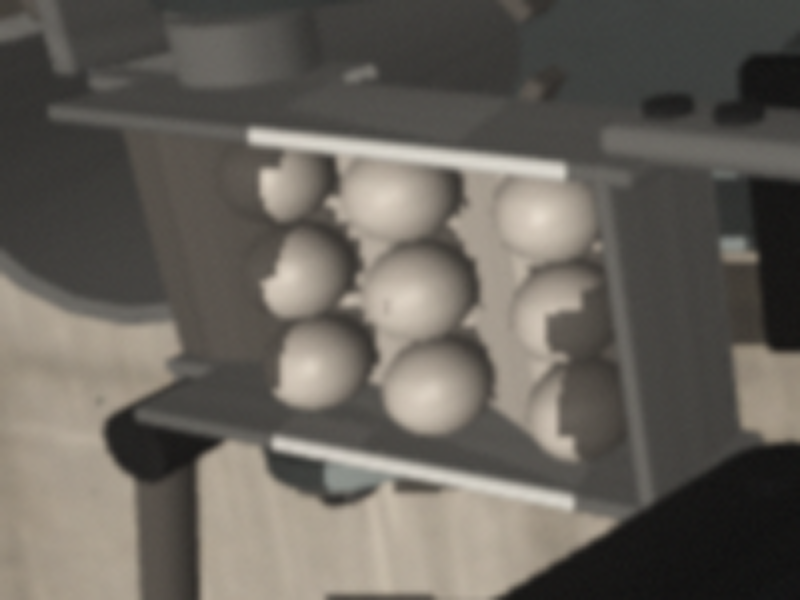

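Call:
jog_arm:
  commands:
    - [[0,0,0,0,0.0018,0.005,-1],[0,0,0,0,0.0016,0.005,-1],[0,0,0,0,0.0014,0.005,-1],[0,0,0,0,0.0012,0.005,-1],[0,0,0,0,0.001,0.005,-1]]

```text
clock: 17.8
tool_pos: [0.7143, 0.0268, 0.1279]
orientation: [[-0.036, 0.999, 0.002], [0.999, 0.036, -0.0], [-0.0, 0.002, -1.0]]
ft_force: [4.7, -0.2, 1.1]
finger_gap: 0.0099
```

Call:
jog_arm:
  commands:
    - [[0,0,0,0,0.0008,0.005,-1],[0,0,0,0,0.0005,0.005,-1],[0,0,0,0,0.0003,0.003,-1],[0,0,0,0,0,0.001,-1],[0,0,0,0,0,0,-1]]

```text
clock: 18.42
tool_pos: [0.716, 0.0269, 0.1139]
orientation: [[-0.036, 0.999, 0.002], [0.999, 0.036, -0.0], [-0.0, 0.002, -1.0]]
ft_force: [6.3, 0.0, 0.9]
finger_gap: 0.0102
```

Open slowly and rise.

Call:
jog_arm:
  commands:
    - [[0,0,0,0,0,0.0006,-1],[0,0,0,0,0,0,-0.1],[0,0,0,0,0,0,-0.1],[0,0,0,0,0,0,-0.1],[0,0,0,0,0,-0.02,-0.1]]

```text
clock: 19.05
tool_pos: [0.7145, 0.027, 0.1309]
orientation: [[-0.036, 0.999, -0.004], [0.999, 0.036, 0.0], [0.001, -0.004, -1.0]]
ft_force: [0.1, -0.3, -0.1]
finger_gap: 0.0386
```

Call:
jog_arm:
  commands:
    - [[0,0,0,0,0,-0.05,-0.1],[0,0,0,0,0,-0.05,-0.1],[0,0,10,0,-0.015,0,-0.1],[0,0,10,0.005,-0.03,0,-0.1],[0,0,10,0.01,-0.03,0,-0.1]]

```text
clock: 19.68
tool_pos: [0.6448, 0.054, 0.2323]
orientation: [[0.474, 0.88, -0.001], [0.88, -0.474, -0.0], [-0.0, -0.001, -1.0]]
ft_force: [0.9, 0.2, 0.2]
finger_gap: 0.0388
```

Run:
```python
from h import *
s=r.state(); print(s["tool_pos"])
plan([.4795,.0201,.2293],2.1,6,-.3)
d=snap("wrist","w14.png")
d=snap("side","s14.png",(210,350,130,270))
```

```text
[0.64483598 0.05399536 0.23233403]
[0, 0, np.float64(9.9), -0.018, -0.0216, 0.0005, -0.3]
[0, 0, np.float64(9.9), -0.0215, -0.0181, 0.0005, -0.3]
[0, 0, np.float64(9.9), -0.0243, -0.0142, 0.0005, -0.3]
[0, 0, np.float64(9.9), -0.0264, -0.0098, 0.0005, -0.3]
[0, 0, np.float64(9.9), -0.0277, -0.0051, 0.0005, -0.3]
[0, 0, np.float64(9.9), -0.0281, -0.0002, 0.0005, -0.3]
w14.png scale 1.4285714285714286 origin 0 0
s14.png scale 4.285714285714286 origin 210 130
```

View pics/w14.png

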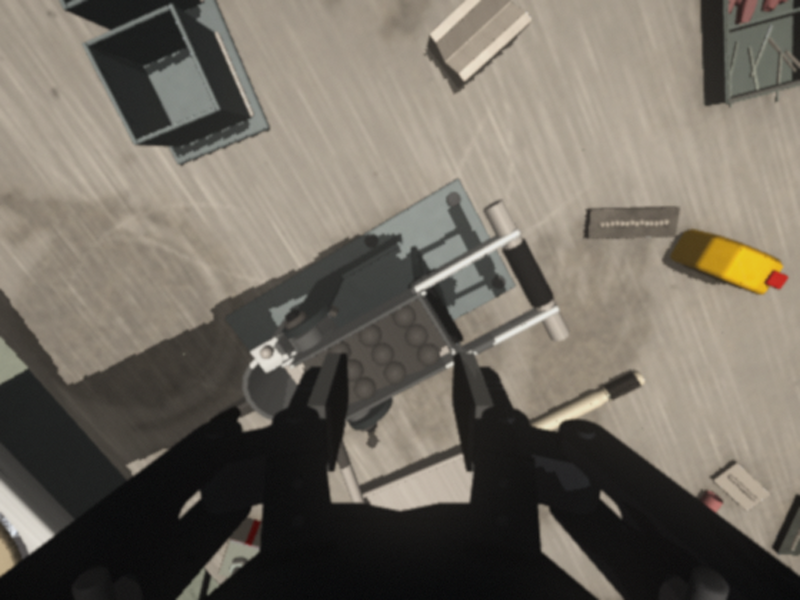

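View pics/s14.png

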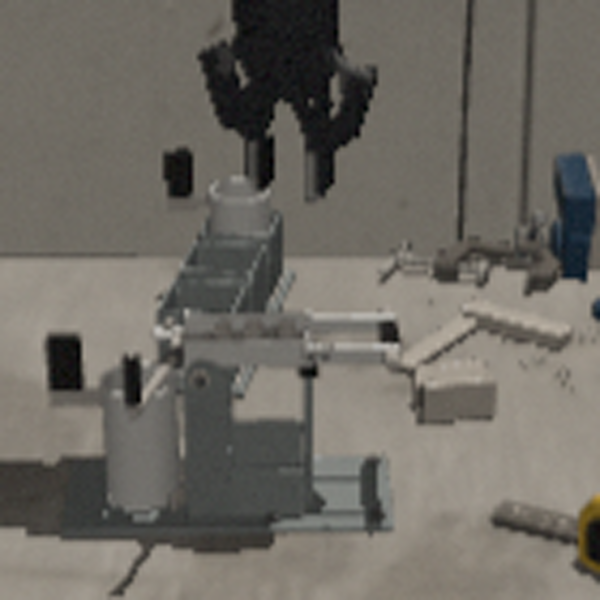

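Call:
jog_arm:
  commands:
    - [[0,0,9.9,-0.018,-0.0215,0,-0.3],[0,0,9.9,-0.0215,-0.018,0,-0.3],[0,0,9.9,-0.0245,-0.014,0,-0.3],[0,0,9.9,-0.0265,-0.01,0,-0.3],[0,0,9.9,-0.0275,-0.005,0,-0.3]]

```text
clock: 20.4
tool_pos: [0.5081, 0.024, 0.2325]
orientation: [[0.977, 0.214, 0.0], [0.214, -0.977, -0.0], [-0.0, 0.0, -1.0]]
ft_force: [0.3, -0.7, -0.4]
finger_gap: 0.0296
```

Call:
jog_arm:
  commands:
    - [[0,0,9.9,-0.028,0,0.02,-0.3],[0,0,0,0,0,0.03,-0.3],[0,0,0,0,0,0,-0.3],[0,0,0,0,0,0,-0.3],[0,0,0,0,0,0,-0.3]]

```text
clock: 21.02
tool_pos: [0.482, 0.0184, 0.1834]
orientation: [[0.999, 0.048, 0.002], [0.048, -0.999, -0.0], [0.002, 0.0, -1.0]]
ft_force: [0.3, 0.7, 0.7]
finger_gap: 0.0298
```

Run:
```python
from h import *
s=r.state(); print(s["tool_pos"],s["orientation"])
d=snap("wrist","w15.png")
overlay(d,[([.5335,.0214],2.1,.006)],180,380,40,290,3,"ov15.png")
```

```text
[0.48197408 0.01840481 0.18337268] [[ 9.98867779e-01  4.75390894e-02  1.78729125e-03]
 [ 4.75398735e-02 -9.98869261e-01 -3.98813994e-04]
 [ 1.76631103e-03  4.83330048e-04 -9.99998323e-01]]
w15.png scale 1.4285714285714286 origin 0 0
```

View pics/w15.png

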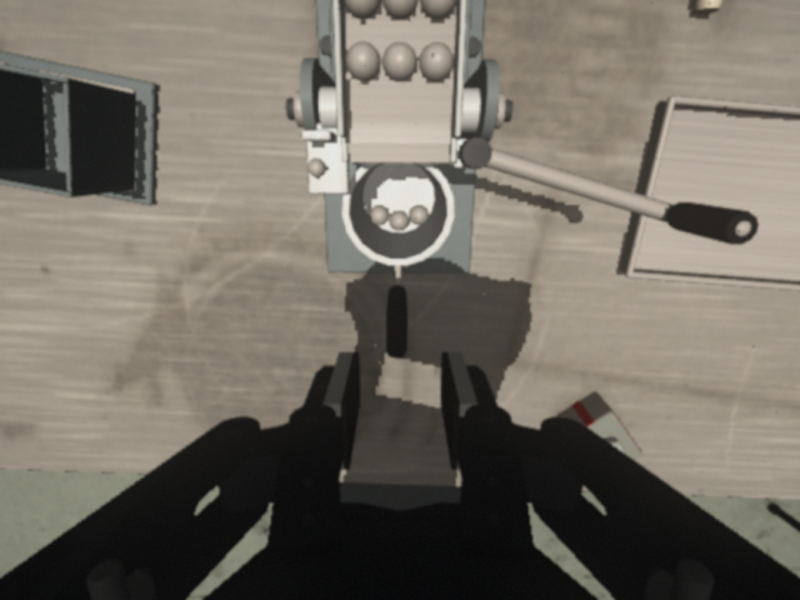

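View pics/ov15.png

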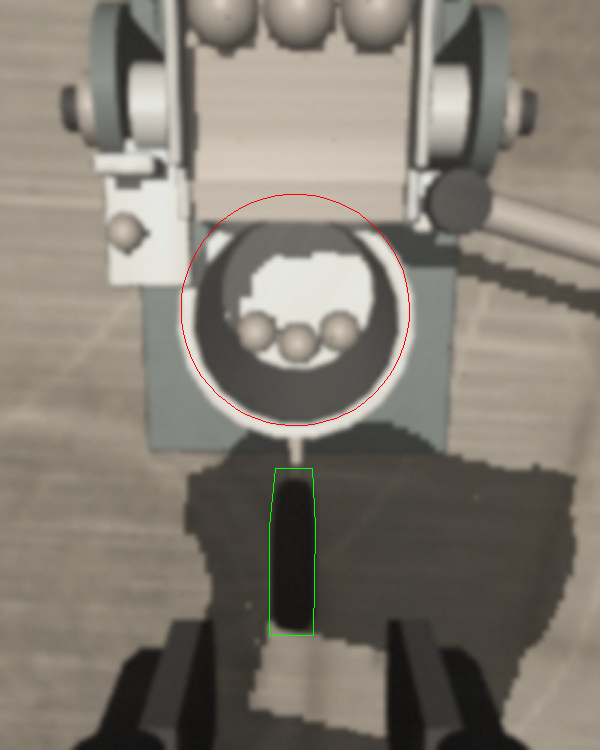

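Call:
jog_arm:
  commands:
    - [[0,0,0.6,-0.0024,-0.0017,0.02,-0.3],[0,0,0,0,0,0.03,-0.3],[0,0,0,0,0,0.02,-0.3],[0,0,0,0,0,0.0046,-0.3],[0,0,0,0,0,0,-0.3]]

```text
clock: 21.7
tool_pos: [0.4792, 0.0201, 0.1084]
orientation: [[0.999, 0.037, 0.001], [0.037, -0.999, -0.0], [0.001, 0.0, -1.0]]
ft_force: [-0.5, -0.6, -0.6]
finger_gap: 0.0302
```

Call:
jog_arm:
  commands:
    - [[0,0,0,0,0,0,-1],[0,0,0,0,0,0,-1],[0,0,0,0,0,0,-1],[0,0,0,0,0,0,-1],[0,0,0,0,0,0,-1]]

```text
clock: 22.32
tool_pos: [0.4792, 0.02, 0.1088]
orientation: [[0.999, 0.036, 0.002], [0.036, -0.999, -0.0], [0.002, 0.001, -1.0]]
ft_force: [-0.9, -0.5, 6.6]
finger_gap: 0.0091
```

Call:
jog_arm:
  commands:
    - [[0,0,0,0,0,-0.004,-1],[0,0,0,-0.01,0,-0.002,-1],[0,0,0,-0.025,0,0,-1],[0,0,0,-0.025,0,0,-1],[0,0,0,-0.01,0,-0.005,-1]]

```text
clock: 22.95
tool_pos: [0.407, 0.0178, 0.1188]
orientation: [[0.999, 0.036, -0.002], [0.036, -0.999, 0.0], [-0.002, -0.001, -1.0]]
ft_force: [1.0, -0.8, -1.5]
finger_gap: 0.0087
```

Run:
```python
from h import *
s=r.state(); print(s["tool_pos"],s["ft_force"])
d=snap("wrist","w16.png"); d=snap("top","t16.png",(325,445,200,345))
```

```text
[0.4069691  0.01780954 0.11881657] [ 0.9670676  -0.83412204 -1.53973849]
w16.png scale 1.4285714285714286 origin 0 0
t16.png scale 4.137931034482759 origin 325 200
```

View pics/w16.png

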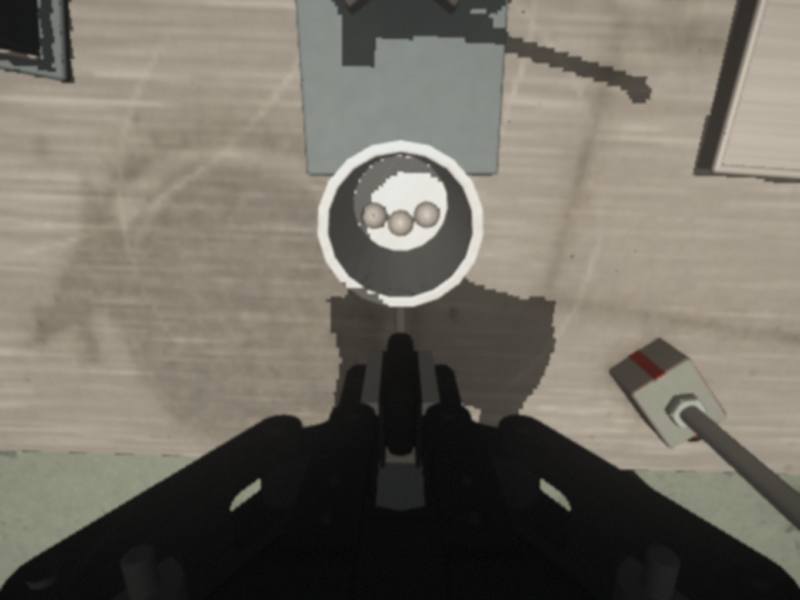

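View pics/t16.png

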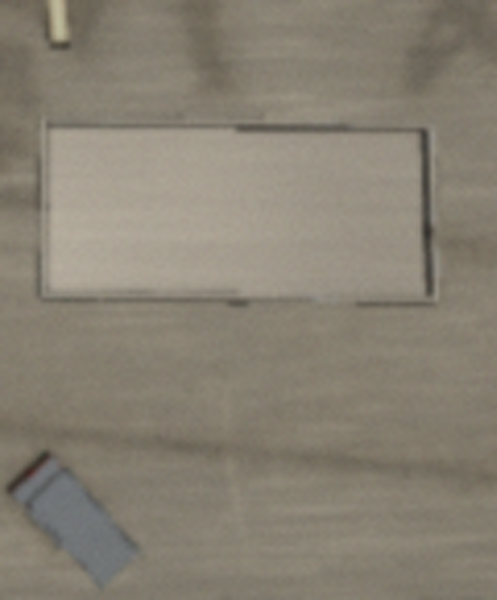

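Call:
jog_arm:
  commands:
    - [[0,0,0,0,0,-0.03,-1],[0,0,0,0,0,-0.055,-1],[0,0,0,0.005,0.015,-0.055,-1],[0,0,1,0.01,0.035,-0.035,-1],[0,0,1,0.012,0.055,0,-1]]

```text
clock: 23.68
tool_pos: [0.4403, -0.0875, 0.297]
orientation: [[1.0, 0.003, 0.007], [0.003, -1.0, -0.003], [0.007, 0.003, -1.0]]
ft_force: [0.9, -0.0, -3.6]
finger_gap: 0.0092
```

Call:
jog_arm:
  commands:
    - [[0,0,1,0.012,0.055,0,-1],[0,0,1,0.012,0.055,0,-1],[0,0,0,0.012,0.055,0,-1],[0,0,0,0.01,0.05,0,-1],[0,0,0,0,0.035,0,-1]]

```text
clock: 24.3
tool_pos: [0.4797, -0.34, 0.2931]
orientation: [[0.999, -0.034, -0.0], [-0.034, -0.999, 0.0], [-0.0, -0.0, -1.0]]
ft_force: [0.5, 0.4, -2.3]
finger_gap: 0.0088
```

Run:
```python
from h import *
s=r.state(); R=np.array(s["orientation"]);print(s["tool_pos"],s["ft_force"],np.degrees(np.arctan2(R[1,0],R[0,0])))
print(R.T@(np.array([.4771,-.3731,.105])-s["tool_pos"]))
d=snap("wrist","w17.png")
```

```text
[ 0.47970921 -0.34003357  0.29310574] [ 0.47404491  0.37340987 -2.28635973] -1.9653606733438507
[-0.00144595  0.03315102  0.18810339]
w17.png scale 1.4285714285714286 origin 0 0
```

View pics/w17.png

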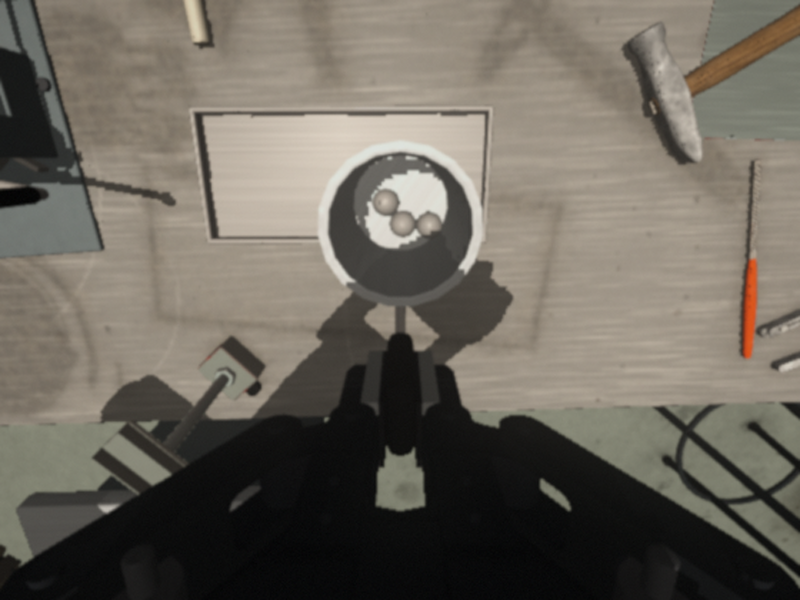

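Run:
```python
from h import *
d=np.load("last_wrist.npy",allow_pickle=True).item()
w=np.array([ray(d,u/1.42857,v/1.42857,.016) for u,v in[(190,107),(493,107),(487,241),(211,241)]]);print(w.round(4),w.mean(0).round(4),np.linalg.norm(w-np.roll(w,1,0),axis=1).round(3))
```

```text
[[ 0.6048 -0.1559  0.016 ]
 [ 0.5957 -0.4284  0.016 ]
 [ 0.4737 -0.4263  0.016 ]
 [ 0.4829 -0.1547  0.016 ]] [ 0.5393 -0.2913  0.016 ] [0.122 0.273 0.122 0.272]
```

Call:
jog_arm:
  commands:
    - [[0,0,0,0,0.033,0.03,-1],[0,0,0,0,0,0.05,-1],[0,0,0,0,0,0.05,-1],[0,0,0,0,0,0.04,-1],[0,0,0,0,0,0.01,-1]]

```text
clock: 24.98
tool_pos: [0.4777, -0.3698, 0.1115]
orientation: [[0.999, -0.033, -0.003], [-0.033, -0.999, 0.003], [-0.003, -0.003, -1.0]]
ft_force: [0.1, 1.6, -1.9]
finger_gap: 0.0091
```

Call:
jog_arm:
  commands:
    - [[0,0,0,0,0,0.003,-1],[0,0,0,0,0,0.002,-1],[0,0,0,0,0,0.0015,-1],[0,0,0,0,0,0,-1],[0,0,0,0,0,0,-1]]

```text
clock: 25.6
tool_pos: [0.4781, -0.3705, 0.1077]
orientation: [[0.999, -0.033, 0.0], [-0.033, -0.999, -0.0], [0.0, 0.0, -1.0]]
ft_force: [0.2, -0.3, -2.0]
finger_gap: 0.0094
```

Call:
jog_arm:
  commands:
    - [[0,0,0,0,0,0.001,-1],[0,0,0,0,0,0.001,-1],[0,0,0,0,0,0.0005,-1],[0,0,0,0,0,0,-1],[0,0,0,0,0,0,-1]]

```text
clock: 26.22
tool_pos: [0.478, -0.3705, 0.105]
orientation: [[0.999, -0.033, 0.0], [-0.033, -0.999, -0.0], [0.0, 0.0, -1.0]]
ft_force: [-1.1, -0.8, 1.3]
finger_gap: 0.0089
```

Call:
jog_arm:
  commands:
    - [[0,0,0,0,0,0.0003,-1],[0,0,0,0,0,0,-0.3],[0,0,0,0,0,0,-0.3],[0,0,0,0,0,0,-0.3],[0,0,0,0,0,-0.02,-0.3]]

```text
clock: 26.85
tool_pos: [0.4776, -0.3699, 0.1234]
orientation: [[0.999, -0.033, -0.002], [-0.033, -0.999, 0.002], [-0.002, -0.002, -1.0]]
ft_force: [0.3, -0.3, 0.7]
finger_gap: 0.0299
```

Call:
jog_arm:
  commands:
    - [[0,0,0,0,0,-0.05,-0.3],[0,0,0,0,0,-0.055,-0.3],[0,0,0,0,0,-0.05,-0.3],[0,0,0,0,0,0,-0.3],[0,0,0,0,0,0,-0.3]]

```text
clock: 27.48
tool_pos: [0.4778, -0.3702, 0.2786]
orientation: [[0.999, -0.033, -0.001], [-0.033, -0.999, 0.001], [-0.001, -0.001, -1.0]]
ft_force: [-0.5, -1.5, -0.9]
finger_gap: 0.03
```

Run:
```python
from h import *
s=r.state(); print(s["tool_pos"],s["ft_force"])
d=snap("wrist","w18.png"); 
d=snap("side","s18.png",(150,330,180,350))
```

```text
[ 0.47783842 -0.37018422  0.27858373] [-0.49007476 -1.50799024 -0.900963  ]
w18.png scale 1.4285714285714286 origin 0 0
s18.png scale 3.5294117647058822 origin 150 180
```

View pics/w18.png

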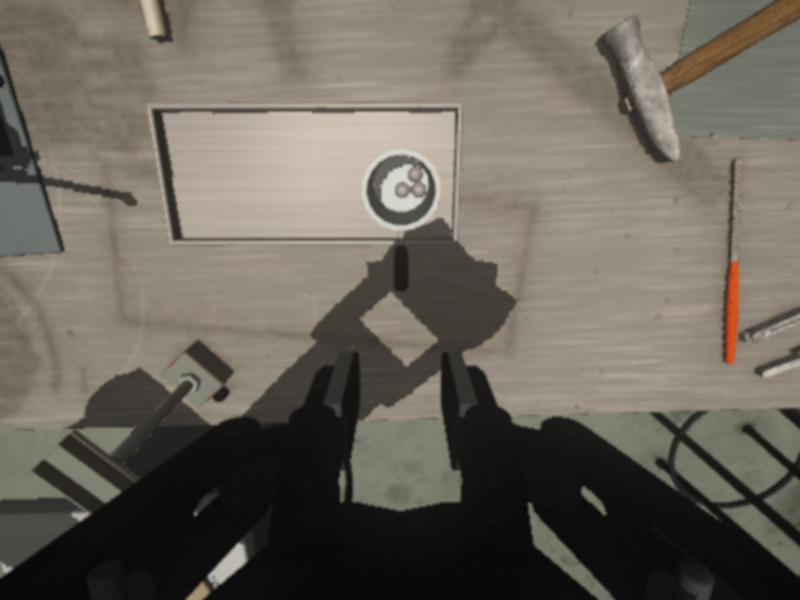

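View pics/s18.png

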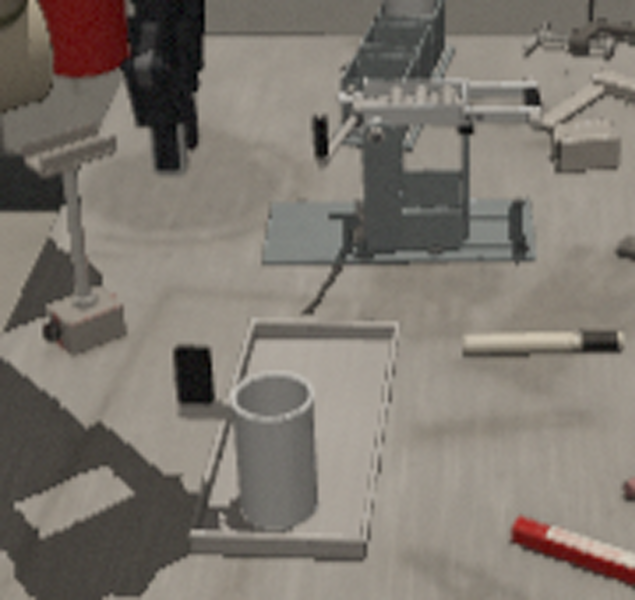

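Call:
jog_arm:
  commands:
    - [[0,0,-1,0.0,-0.04,-0.02,-0.1],[0,0,-1,0,-0.058,0,-0.1],[0,0,-1,0,-0.058,0,-0.1],[0,0,-1,0,-0.058,0,-0.1],[0,0,0,0,-0.058,0,-0.1]]

```text
clock: 28.2
tool_pos: [0.4765, -0.0966, 0.2985]
orientation: [[0.999, 0.036, -0.002], [0.036, -0.999, 0.001], [-0.002, -0.001, -1.0]]
ft_force: [0.8, -0.2, 1.5]
finger_gap: 0.0384
```

Call:
jog_arm:
  commands:
    - [[0,0,0,0,-0.058,0,-0.1],[0,0,0,0,-0.058,0,-0.1],[0,0,0,0.005,-0.058,0,-0.1],[0,0,0,0.01,-0.058,0,-0.1],[0,0,0,0.01,-0.058,0,-0.1]]

```text
clock: 28.82
tool_pos: [0.4911, 0.1941, 0.2985]
orientation: [[0.999, 0.036, -0.002], [0.036, -0.999, -0.0], [-0.002, 0.0, -1.0]]
ft_force: [1.1, -1.0, 0.8]
finger_gap: 0.0385
```

Run:
```python
from h import *
s=r.state(); R=np.array(s["orientation"]);print(s["tool_pos"],np.degrees(np.arctan2(R[1,0],R[0,0])))
print(R.T@(np.array([.533,.4031,.17])-s["tool_pos"]))
```

```text
[0.49111988 0.19414115 0.29850675] 2.0848929972630823
[ 0.04969138 -0.20733468  0.12835431]
```

Call:
jog_arm:
  commands:
    - [[0,0,0,0.012,-0.055,0,-0.1],[0,0,0,0.012,-0.055,0.02,-0.1],[0,0,0,0.012,-0.05,0.04,-0.1],[0,0,0,0.013,-0.047,0.04,-0.1],[0,0,0,0,0,0.028,-0.1]]

```text
clock: 29.45
tool_pos: [0.5313, 0.4008, 0.1689]
orientation: [[0.999, 0.039, -0.005], [0.039, -0.999, -0.002], [-0.005, 0.002, -1.0]]
ft_force: [-0.3, 0.9, -1.3]
finger_gap: 0.0381
```

Run:
```python
from h import *
s=r.state(); print(s["tool_pos"])
d=snap("wrist","w19.png")
overlay(d,[([.5876,.405],2,.006)],200,360,60,280,3,"ov19.png")
```

```text
[0.53125336 0.40075777 0.16892596]
w19.png scale 1.4285714285714286 origin 0 0
```

View pics/ov19.png

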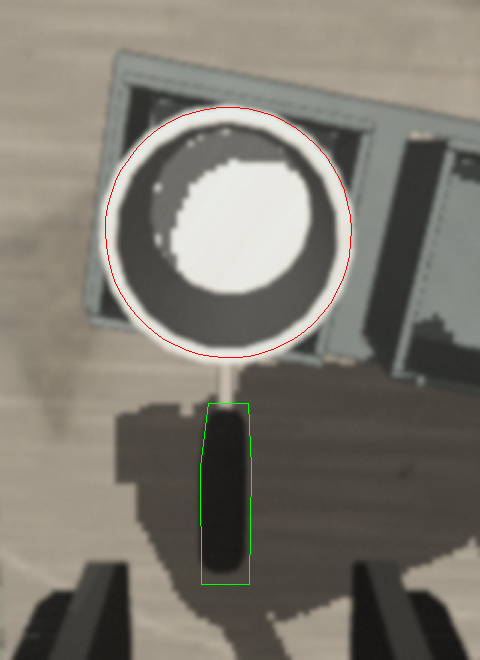

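Call:
jog_arm:
  commands:
    - [[0,0,0,0,0,0,-0.1],[0,0,0,0,0,0.01,-0.1],[0,0,0,0,0,0.01,-0.1],[0,0,0,0,0,0,-0.1],[0,0,0,0,0,0,-0.1]]

```text
clock: 30.12
tool_pos: [0.5325, 0.3983, 0.1539]
orientation: [[0.999, 0.036, 0.001], [0.036, -0.999, 0.0], [0.001, -0.0, -1.0]]
ft_force: [0.6, 0.3, 0.6]
finger_gap: 0.0383
```

Run:
```python
from h import *
s=r.state(); print(s["tool_pos"])
d=snap("wrist","w20.png")
overlay(d,[([.5866,.4045],2,.006)],200,360,60,280,3,"ov20.png")
```

```text
[0.53249322 0.3983429  0.1539039 ]
w20.png scale 1.4285714285714286 origin 0 0
```

View pics/ov20.png

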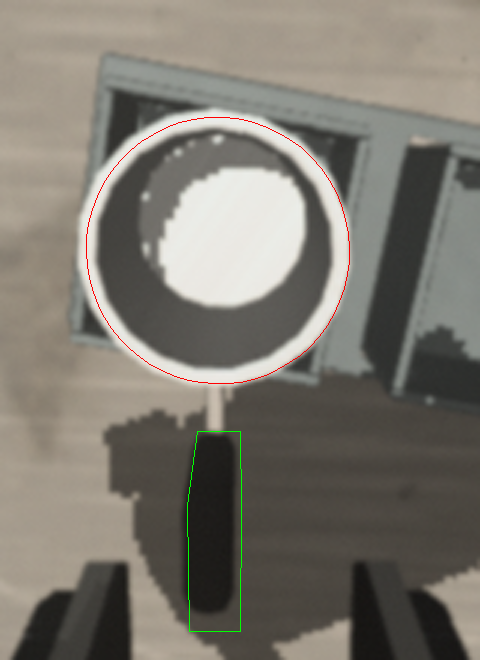

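Call:
jog_arm:
  commands:
    - [[0,0,0,0,-0.006,0,-0.1],[0,0,0,0,0,0.02,-0.1],[0,0,0,0,0,0.02,-0.1],[0,0,0,0,0,0.006,-0.1],[0,0,0,0,0,0,-0.1]]

```text
clock: 30.8
tool_pos: [0.5322, 0.4046, 0.1077]
orientation: [[0.999, 0.037, 0.0], [0.037, -0.999, 0.0], [0.0, -0.0, -1.0]]
ft_force: [-0.0, 0.0, 0.1]
finger_gap: 0.0387
```

Call:
jog_arm:
  commands:
    - [[0,0,0,0,0,0,-1],[0,0,0,0,0,0,-1],[0,0,0,0,0,0,-1],[0,0,0,0,0,0,-1],[0,0,0,0,0,0,-1]]

```text
clock: 31.42
tool_pos: [0.5324, 0.4045, 0.1085]
orientation: [[0.999, 0.036, 0.001], [0.036, -0.999, 0.001], [0.001, -0.001, -1.0]]
ft_force: [-1.0, -0.8, 5.6]
finger_gap: 0.0094
```

Call:
jog_arm:
  commands:
    - [[0,0,0,0,0,-0.005,-1],[0,0,0,0,0,-0.015,-1],[0,0,0,0,0,-0.025,-1],[0,0,0,0,0,-0.03,-1],[0,0,0,0,0,-0.025,-1]]

```text
clock: 32.05
tool_pos: [0.532, 0.4045, 0.2095]
orientation: [[0.999, 0.037, 0.001], [0.037, -0.999, 0.001], [0.001, -0.001, -1.0]]
ft_force: [-0.4, 0.2, -1.3]
finger_gap: 0.0093
```

Run:
```python
from h import *
s=r.state(); R=np.array(s["orientation"]);print(s["tool_pos"],s["finger_gap"],s["ft_force"])
print(R.T@(np.array([.419,.0175,.2063])-s["tool_pos"]))
d=snap("wrist","w21.png")
```

```text
[0.53198192 0.40448015 0.20954656] 0.009285694123215208 [-0.43120275  0.21612843 -1.2967849 ]
[-0.12705047  0.38259466  0.00293164]
w21.png scale 1.4285714285714286 origin 0 0
```

View pics/w21.png

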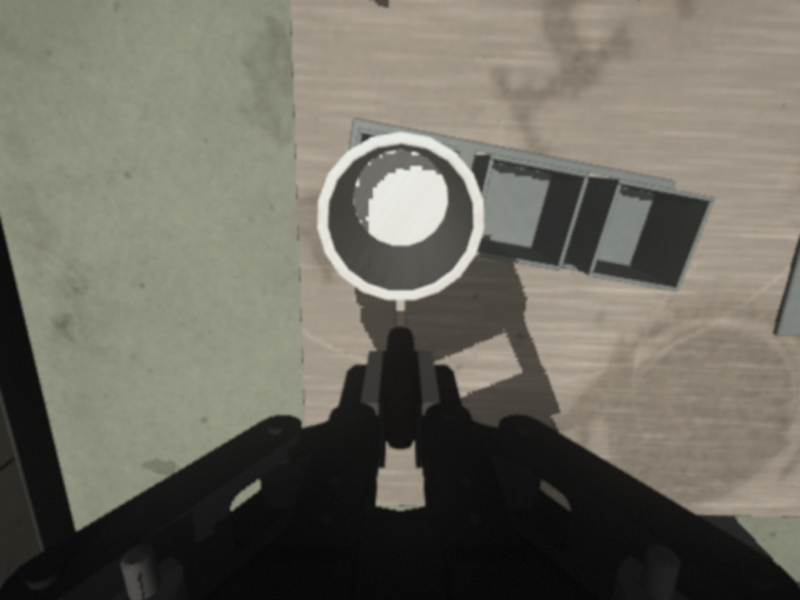

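Call:
jog_arm:
  commands:
    - [[0,0,0,-0.02,0.045,0,-1],[0,0,0,-0.025,0.055,0,-1],[0,0,0,-0.025,0.055,0,-1],[0,0,0,-0.025,0.055,0,-1],[0,0,0,-0.02,0.055,0,-1]]

```text
clock: 32.72
tool_pos: [0.4255, 0.1339, 0.2077]
orientation: [[0.999, 0.037, 0.0], [0.037, -0.999, 0.0], [0.0, -0.0, -1.0]]
ft_force: [1.8, -0.3, -2.2]
finger_gap: 0.009
```

Run:
```python
from h import *
s=r.state(); R=np.array(s["orientation"]);print(s["tool_pos"],s["finger_gap"],s["ft_force"])
print(R.T@(np.array([.419,.0178,.2063])-s["tool_pos"]))
```

```text
[0.42553468 0.1339475  0.20768686] 0.008982910490897932 [ 1.79124244 -0.28900307 -2.18482721]
[-0.01082128  0.11582683  0.00138288]
```

Call:
jog_arm:
  commands:
    - [[0,0,0,-0.006,0.05,0,-1],[0,0,0,-0.005,0.05,0.01,-1],[0,0,0,0,0.0158,0.03,-1],[0,0,0,0,0,0.03,-1],[0,0,0,0,0,0.02,-1]]

```text
clock: 33.35
tool_pos: [0.4196, 0.0191, 0.1166]
orientation: [[0.999, 0.036, -0.001], [0.036, -0.999, 0.0], [-0.001, -0.0, -1.0]]
ft_force: [0.7, -1.0, -2.1]
finger_gap: 0.0088
```

Call:
jog_arm:
  commands:
    - [[0,0,0,0.015,0,0.003,-1],[0,0,0,0.02,0,0.001,-1],[0,0,0,0.015,0,0,-1],[0,0,0,0.005,0,0,-1],[0,0,0,0,0,0,-1]]

```text
clock: 33.98
tool_pos: [0.4754, 0.0213, 0.1138]
orientation: [[0.999, 0.037, 0.001], [0.037, -0.999, -0.0], [0.001, 0.0, -1.0]]
ft_force: [-0.1, -0.1, -1.4]
finger_gap: 0.0088
```

Run:
```python
from h import *
s=r.state(); print(s["tool_pos"],s["ft_force"],s["finger_gap"])
d=snap("wrist","w22.png")
```

```text
[0.47537925 0.02133785 0.11384631] [-0.13605996 -0.14222424 -1.40593884] 0.008809002279989077
w22.png scale 1.4285714285714286 origin 0 0
```

View pics/w22.png

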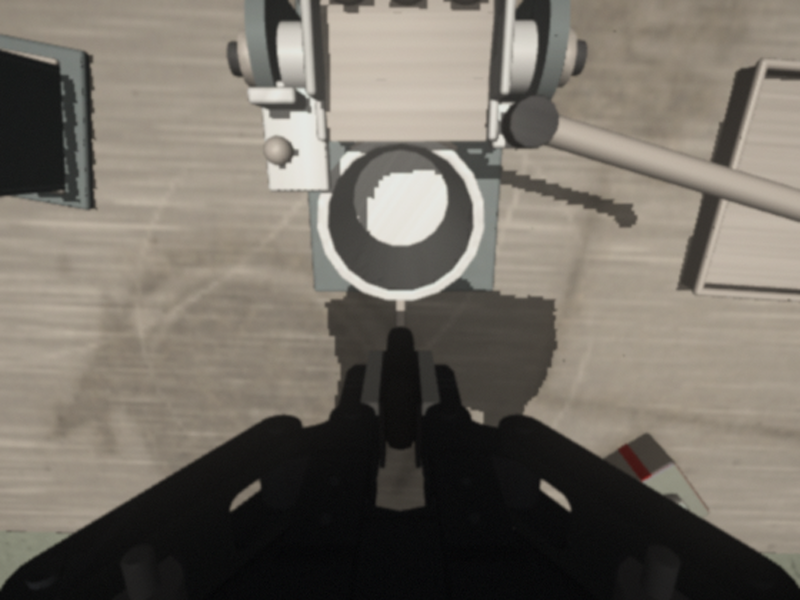

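Call:
jog_arm:
  commands:
    - [[0,0,0,0.002,0.0013,0,-1],[0,0,0,0.001,0,0.002,-1],[0,0,0,0,0,0.002,-1],[0,0,0,0,0,0.0012,-1],[0,0,0,0,0,0,-1]]

```text
clock: 34.65
tool_pos: [0.4778, 0.0201, 0.1086]
orientation: [[0.999, 0.036, -0.0], [0.036, -0.999, -0.0], [-0.0, 0.0, -1.0]]
ft_force: [-3.0, -0.3, 4.2]
finger_gap: 0.0089
```

Call:
jog_arm:
  commands:
    - [[0,0,0,0,0,0,-0.3],[0,0,0,0,0,0,-0.3],[0,0,0,0,0,0,-0.3],[0,0,0,0,0,-0.02,-0.3],[0,0,0,0,0,-0.05,-0.3]]

```text
clock: 35.28
tool_pos: [0.4772, 0.0202, 0.1777]
orientation: [[0.999, 0.036, -0.005], [0.036, -0.999, 0.001], [-0.005, -0.001, -1.0]]
ft_force: [1.2, -0.8, -1.3]
finger_gap: 0.0299
```

Call:
jog_arm:
  commands:
    - [[0,0,0,0,0,-0.05,-0.1],[0,0,-10,0,0,0,-0.1],[0,0,-10,0.026,0.005,0,-0.1],[0,0,-10,0.031,0.012,0,-0.1],[0,0,-10,0.0285,0.017,0,-0.1]]

```text
clock: 35.9
tool_pos: [0.5719, 0.0219, 0.2283]
orientation: [[0.738, 0.674, 0.0], [0.674, -0.738, -0.0], [0.0, 0.0, -1.0]]
ft_force: [-0.4, -0.5, -0.2]
finger_gap: 0.0383
```

Run:
```python
from h import *
s=r.state(); print(s["tool_pos"]); plan([.7160,.0270,.2],92.1,5,-.1)
d=snap("wrist","w23.png")
```

```text
[0.57193317 0.02190499 0.22829015]
[0, 0, np.float64(-9.9), 0.022, 0.0187, 0.0057, -0.1]
[0, 0, np.float64(-9.9), 0.0184, 0.0222, 0.0057, -0.1]
[0, 0, np.float64(-9.9), 0.0143, 0.025, 0.0057, -0.1]
[0, 0, np.float64(-9.9), 0.0098, 0.0271, 0.0057, -0.1]
[0, 0, np.float64(-9.9), 0.0049, 0.0284, 0.0057, -0.1]
w23.png scale 1.4285714285714286 origin 0 0
```

View pics/w23.png

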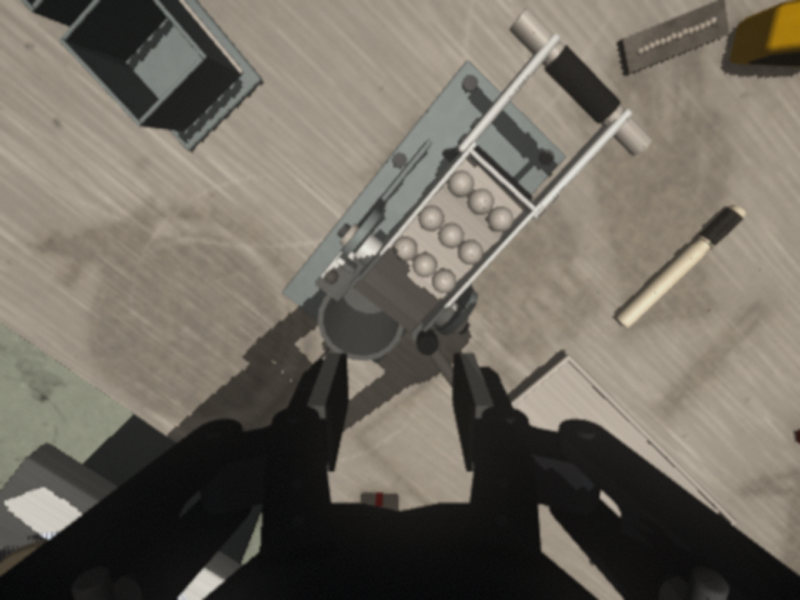

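Cup in place under the lip, 9 balls on the tray. On to the bar.

Call:
jog_arm:
  commands:
    - [[0,0,-9.9,0.022,0.0185,0,-0.1],[0,0,-9.9,0.0185,0.022,0,-0.1],[0,0,-9.9,0.0145,0.025,0,-0.1],[0,0,-9.9,0.01,0.027,0,-0.1],[0,0,-9.9,0.005,0.0285,0,-0.1]]

```text
clock: 36.58
tool_pos: [0.7158, 0.0269, 0.228]
orientation: [[-0.033, 0.999, -0.0], [0.999, 0.033, 0.0], [0.0, -0.0, -1.0]]
ft_force: [-0.2, 0.2, 0.6]
finger_gap: 0.0381
```

Call:
jog_arm:
  commands:
    - [[0,0,0,0,0,0.03,-0.1],[0,0,0,0,0,0.03,-0.1],[0,0,0,0,0,0,-0.1],[0,0,0,0,0,0,-0.1],[0,0,0,0,0,0,-0.1]]

```text
clock: 37.2
tool_pos: [0.7155, 0.0267, 0.1701]
orientation: [[-0.028, 1.0, 0.003], [1.0, 0.028, -0.0], [-0.0, 0.003, -1.0]]
ft_force: [-0.3, 0.8, -0.5]
finger_gap: 0.0385
```

Call:
jog_arm:
  commands:
    - [[0,0,-0.5,0,0.0005,0.02,-0.1],[0,0,0,0,0,0.025,-0.1],[0,0,0,0,0,0.012,-0.1],[0,0,0,0,0,0,-1],[0,0,0,0,0,0,-1]]

```text
clock: 37.83
tool_pos: [0.7161, 0.0268, 0.1126]
orientation: [[-0.036, 0.999, 0.002], [0.999, 0.036, -0.0], [-0.0, 0.002, -1.0]]
ft_force: [2.8, 0.8, -1.2]
finger_gap: 0.0101
```

Call:
jog_arm:
  commands:
    - [[0,0,0,0,0,0,-1],[0,0,0,0,0,0,-1],[0,0,0,0,0,0,-1],[0,0,0,0,-0.0002,-0.0028,-1],[0,0,0,0,-0.0003,-0.0028,-1]]

```text
clock: 38.45
tool_pos: [0.7158, 0.0268, 0.1166]
orientation: [[-0.036, 0.999, 0.002], [0.999, 0.036, 0.0], [0.0, 0.002, -1.0]]
ft_force: [8.2, 0.6, -3.2]
finger_gap: 0.0099
```

Call:
jog_arm:
  commands:
    - [[0,0,0,0,-0.0003,-0.0027,-1],[0,0,0,0,-0.0004,-0.0027,-1],[0,0,0,0,-0.0005,-0.0027,-1],[0,0,0,0,-0.0005,-0.0027,-1],[0,0,0,0,-0.0006,-0.0027,-1]]

```text
clock: 39.08
tool_pos: [0.7138, 0.0267, 0.1303]
orientation: [[-0.036, 0.999, 0.003], [0.999, 0.036, 0.0], [-0.0, 0.003, -1.0]]
ft_force: [9.0, 1.0, -2.4]
finger_gap: 0.0098
```

Call:
jog_arm:
  commands:
    - [[0,0,0,0,-0.0006,-0.0027,-1],[0,0,0,0,-0.0007,-0.0027,-1],[0,0,0,0,-0.0007,-0.0027,-1],[0,0,0,0,-0.0008,-0.0027,-1],[0,0,0,0,-0.0008,-0.0026,-1]]

```text
clock: 39.7
tool_pos: [0.7105, 0.0266, 0.1438]
orientation: [[-0.036, 0.999, 0.004], [0.999, 0.036, 0.0], [-0.0, 0.004, -1.0]]
ft_force: [9.4, 0.7, -2.8]
finger_gap: 0.0101
```

Call:
jog_arm:
  commands:
    - [[0,0,0,0,-0.0009,-0.0026,-1],[0,0,0,0,-0.0009,-0.0026,-1],[0,0,0,0,-0.001,-0.0026,-1],[0,0,0,0,-0.001,-0.0026,-1],[0,0,0,0,-0.0011,-0.0026,-1]]

```text
clock: 40.33
tool_pos: [0.7059, 0.0264, 0.1573]
orientation: [[-0.036, 0.999, 0.005], [0.999, 0.036, -0.0], [-0.0, 0.005, -1.0]]
ft_force: [10.5, 0.9, -1.1]
finger_gap: 0.0096
```

Call:
jog_arm:
  commands:
    - [[0,0,0,0,-0.0006,-0.0013,-1],[0,0,0,0,-0.0006,-0.0013,-1],[0,0,0,0,-0.0006,-0.0013,-1],[0,0,0,0,-0.0006,-0.0012,-1],[0,0,0,0,-0.0006,-0.0012,-1]]

```text
clock: 40.95
tool_pos: [0.7031, 0.0263, 0.1637]
orientation: [[-0.036, 0.999, 0.006], [0.999, 0.036, -0.0], [-0.0, 0.006, -1.0]]
ft_force: [10.4, -0.5, -0.8]
finger_gap: 0.01
```

Run:
```python
from h import *
s=r.state(); print(s["tool_pos"],s["ft_force"],s["finger_gap"])
d=snap("side","s24.png",(210,350,130,270))
d=snap("wrist","w24.png",(0,240,150,330))
```

```text
[0.70311553 0.02627212 0.16368993] [10.43445386 -0.46756404 -0.81902299] 0.009977589205610957
s24.png scale 4.285714285714286 origin 210 130
w24.png scale 3.3333333333333335 origin 0 150
```

View pics/w24.png

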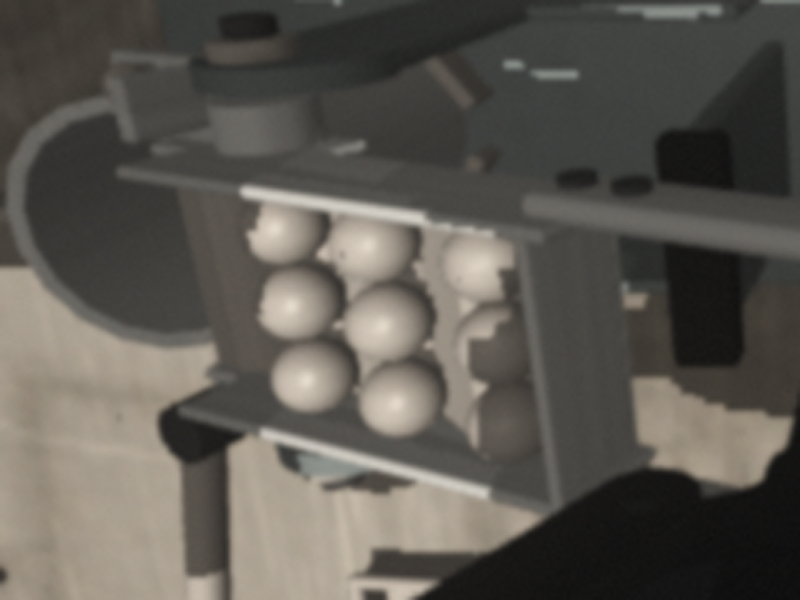

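View pics/s24.png

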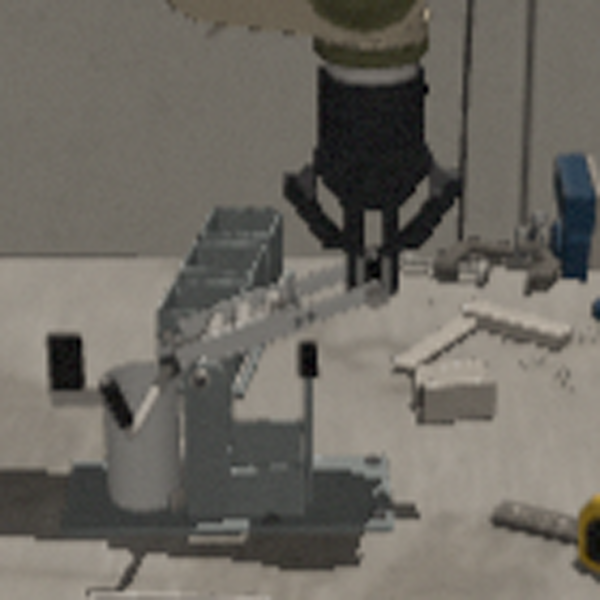

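Call:
jog_arm:
  commands:
    - [[0,0,0,0,-0.0004,-0.0012,-1],[0,0,0,0,-0.0004,-0.0012,-1],[0,0,0,0,-0.0004,-0.0012,-1],[0,0,0,0,0,0,-1],[0,0,0,0,0,0,-1]]

```text
clock: 41.68
tool_pos: [0.7014, 0.0262, 0.1674]
orientation: [[-0.036, 0.999, 0.005], [0.999, 0.036, -0.0], [-0.0, 0.005, -1.0]]
ft_force: [8.4, 1.0, 1.7]
finger_gap: 0.01
```

Run:
```python
from h import *
s=r.state(); print(s["tool_pos"],s["ft_force"],s["finger_gap"])
d=snap("wrist","w25.png",(0,240,150,330))
```

```text
[0.70143611 0.02620494 0.1674    ] [8.43621068 1.03163889 1.66981914] 0.010001629805760711
w25.png scale 3.3333333333333335 origin 0 150
```

View pics/w25.png

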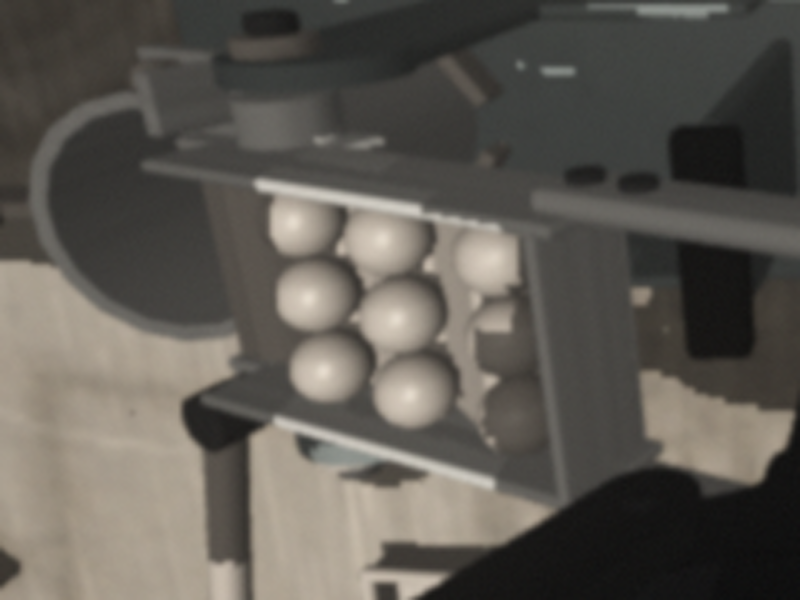

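Call:
jog_arm:
  commands:
    - [[0,0,0,0,-0.0005,-0.0012,-1],[0,0,0,0,0,0,-1],[0,0,0,0,-0.0005,-0.0012,-1],[0,0,0,0,0,0,-1],[0,0,0,0,0,0,-1]]

```text
clock: 42.35
tool_pos: [0.7003, 0.0262, 0.1696]
orientation: [[-0.036, 0.999, 0.004], [0.999, 0.036, -0.0], [-0.0, 0.004, -1.0]]
ft_force: [8.3, 0.4, 1.1]
finger_gap: 0.0101
```

Run:
```python
from h import *
s=r.state(); print(s["tool_pos"],s["ft_force"],s["finger_gap"])
d=snap("wrist","w26.png",(0,240,150,330))
```

```text
[0.70031763 0.02615787 0.16958611] [8.30494063 0.40533683 1.07894774] 0.010085004160378675
w26.png scale 3.3333333333333335 origin 0 150
```

View pics/w26.png

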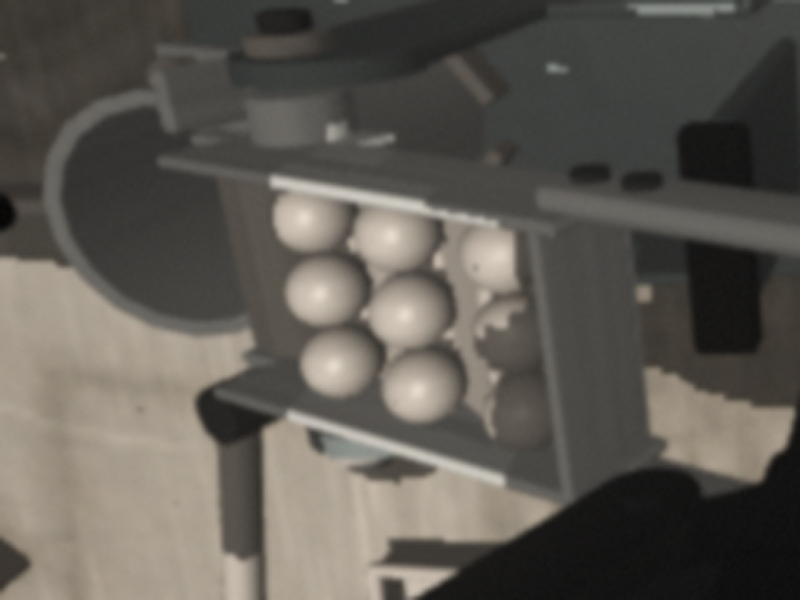

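Call:
jog_arm:
  commands:
    - [[0,0,0,0,-0.0005,-0.0012,-1],[0,0,0,0,0,0,-1],[0,0,0,0,-0.0005,-0.0012,-1],[0,0,0,0,0,0,-1],[0,0,0,0,0,0,-1]]

```text
clock: 43.02
tool_pos: [0.6992, 0.0261, 0.1717]
orientation: [[-0.036, 0.999, 0.004], [0.999, 0.036, -0.0], [-0.0, 0.004, -1.0]]
ft_force: [7.9, 0.2, 0.1]
finger_gap: 0.0097
```

Run:
```python
from h import *
s=r.state(); print(s["tool_pos"],s["ft_force"],s["finger_gap"])
d=snap("wrist","w27.png",(0,240,150,330))
```

```text
[0.69917686 0.02611024 0.17173977] [7.89465354 0.24213728 0.09579797] 0.009701897749632316
w27.png scale 3.3333333333333335 origin 0 150
```

View pics/w27.png

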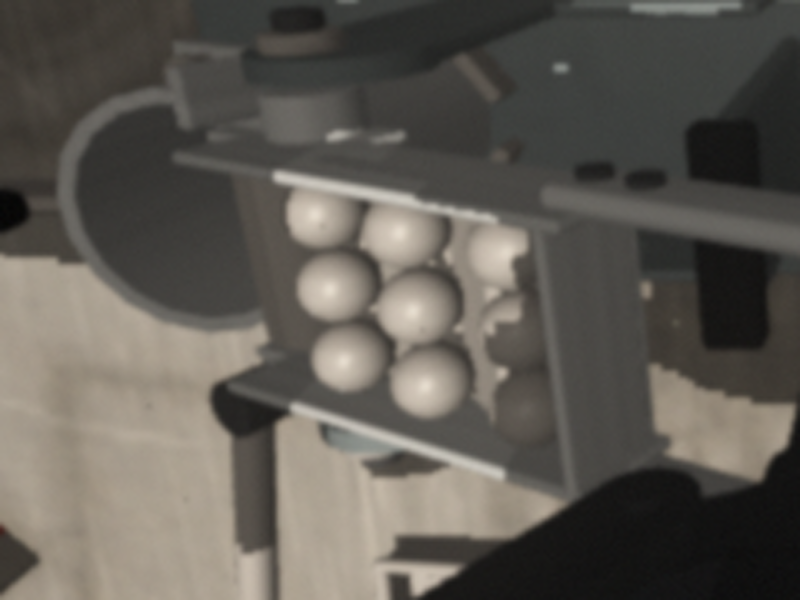

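Call:
jog_arm:
  commands:
    - [[0,0,0,0,-0.0005,-0.0012,-1],[0,0,0,0,0,0,-1],[0,0,0,0,-0.0005,-0.0012,-1],[0,0,0,0,0,0,-1],[0,0,0,0,0,0,-1]]

```text
clock: 43.7
tool_pos: [0.698, 0.0261, 0.1739]
orientation: [[-0.036, 0.999, 0.003], [0.999, 0.036, -0.0], [-0.0, 0.003, -1.0]]
ft_force: [7.4, -0.2, -1.3]
finger_gap: 0.0097
```

Run:
```python
from h import *
s=r.state(); print(s["tool_pos"],s["ft_force"],s["finger_gap"])
d=snap("wrist","w28.png",(0,240,150,330))
d=snap("side","s28.png",(210,350,130,270))
```

```text
[0.69799715 0.02606212 0.17385125] [ 7.43840771 -0.1693247  -1.32972305] 0.009672090119511301
w28.png scale 3.3333333333333335 origin 0 150
s28.png scale 4.285714285714286 origin 210 130
```

View pics/w28.png

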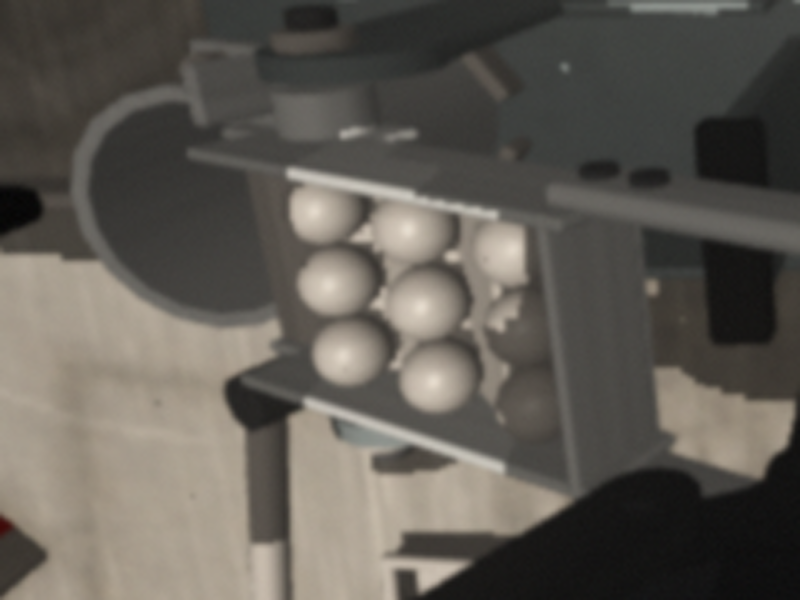

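View pics/s28.png

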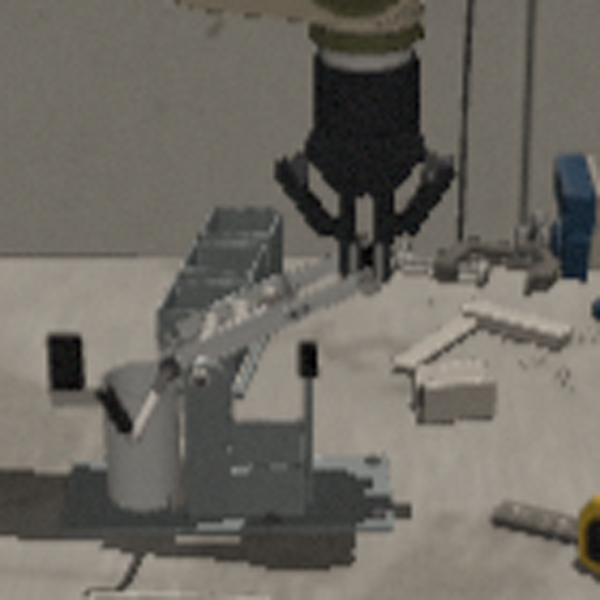

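Call:
jog_arm:
  commands:
    - [[0,0,0,0,0,0,-1],[0,0,0,0,0,0,-1],[0,0,0,0,0,0,-1],[0,0,0,0,0,0,-1],[0,0,0,0,0,0,-1]]

```text
clock: 44.42
tool_pos: [0.698, 0.026, 0.1738]
orientation: [[-0.036, 0.999, 0.003], [0.999, 0.036, -0.0], [-0.0, 0.003, -1.0]]
ft_force: [6.7, -0.5, -1.4]
finger_gap: 0.01
```

Run:
```python
from h import *
s=r.state(); print(s["tool_pos"],s["ft_force"],s["finger_gap"])
d=snap("wrist","w29.png",(0,240,150,330))
```

```text
[0.69800074 0.02604018 0.17384099] [ 6.73773392 -0.48409676 -1.44773501] 0.010004944102827713
w29.png scale 3.3333333333333335 origin 0 150
```

View pics/w29.png

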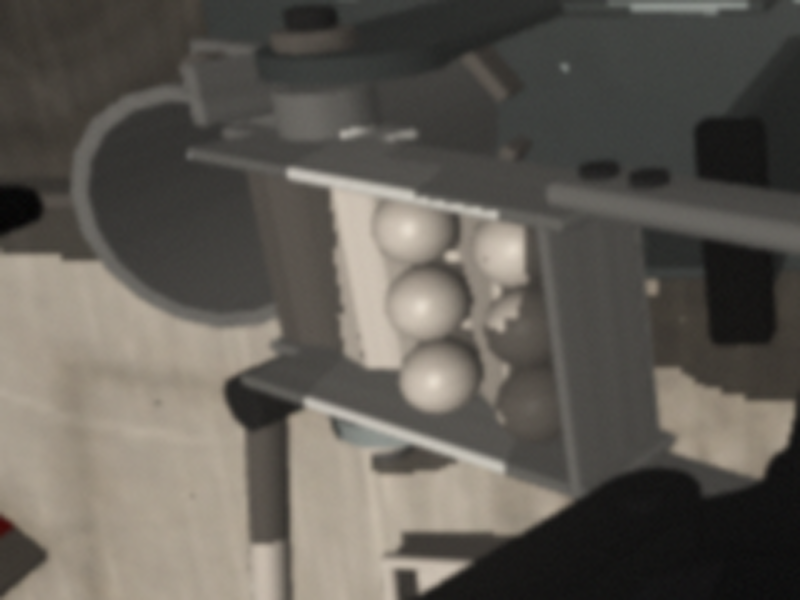

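Call:
jog_arm:
  commands:
    - [[0,0,0,0,0.0024,0.0047,-1],[0,0,0,0,0.0022,0.0048,-1],[0,0,0,0,0.0021,0.0049,-1],[0,0,0,0,0.002,0.005,-1],[0,0,0,0,0.0018,0.005,-1]]

```text
clock: 45.1
tool_pos: [0.7086, 0.0265, 0.1502]
orientation: [[-0.036, 0.999, 0.003], [0.999, 0.036, -0.0], [-0.0, 0.003, -1.0]]
ft_force: [6.2, 1.2, 2.6]
finger_gap: 0.0098
```

Call:
jog_arm:
  commands:
    - [[0,0,0,0,0.0016,0.0051,-1],[0,0,0,0,0.0014,0.0052,-1],[0,0,0,0,0.0013,0.0052,-1],[0,0,0,0,0.0011,0.0053,-1],[0,0,0,0,0.0009,0.0053,-1]]

```text
clock: 45.72
tool_pos: [0.7149, 0.0267, 0.1238]
orientation: [[-0.036, 0.999, 0.003], [0.999, 0.036, -0.0], [-0.0, 0.003, -1.0]]
ft_force: [7.8, 1.9, 2.1]
finger_gap: 0.0098
```

Call:
jog_arm:
  commands:
    - [[0,0,0,0,0.0007,0.0053,-1],[0,0,0,0,0.0005,0.004,-1],[0,0,0,0,0,0.001,-1],[0,0,0,0,0,0,-1],[0,0,0,0,0,0,-1]]

```text
clock: 46.35
tool_pos: [0.716, 0.0268, 0.1132]
orientation: [[-0.036, 0.999, 0.003], [0.999, 0.036, 0.0], [-0.0, 0.003, -1.0]]
ft_force: [7.7, 0.6, -0.1]
finger_gap: 0.0096
```

Call:
jog_arm:
  commands:
    - [[0,0,0,0,0,0.0006,-1],[0,0,0,0,0,0,-0.1],[0,0,0,0,0,0,-0.1],[0,0,0,0,0,0,-0.1],[0,0,0,0,0,-0.02,-0.1]]

```text
clock: 46.98
tool_pos: [0.7141, 0.0269, 0.131]
orientation: [[-0.036, 0.999, -0.004], [0.999, 0.036, 0.001], [0.001, -0.004, -1.0]]
ft_force: [0.4, -0.3, -0.3]
finger_gap: 0.0385
```

Call:
jog_arm:
  commands:
    - [[0,0,0,0,0,-0.05,-0.1],[0,0,0,0,0,-0.05,-0.1],[0,0,10,0,-0.02,0,-0.1],[0,0,10,-0.005,-0.03,0,-0.1],[0,0,10,-0.01,-0.03,0,-0.1]]

```text
clock: 47.6
tool_pos: [0.6318, 0.025, 0.2324]
orientation: [[0.473, 0.881, -0.0], [0.881, -0.473, 0.0], [-0.0, -0.0, -1.0]]
ft_force: [0.1, 0.9, 0.3]
finger_gap: 0.0384
```

Run:
```python
from h import *
s=r.state(); print(s["tool_pos"])
plan([.478,.0201,.2293],2.1,6,-.3)
d=snap("wrist","w30.png")
```

```text
[0.63181243 0.0249776  0.23236021]
[0, 0, np.float64(9.9), -0.0128, -0.0222, 0.0005, -0.3]
[0, 0, np.float64(9.9), -0.0165, -0.0196, 0.0005, -0.3]
[0, 0, np.float64(9.9), -0.0196, -0.0165, 0.0005, -0.3]
[0, 0, np.float64(9.9), -0.0222, -0.0129, 0.0005, -0.3]
[0, 0, np.float64(9.9), -0.0241, -0.0088, 0.0005, -0.3]
[0, 0, np.float64(9.9), -0.0252, -0.0046, 0.0005, -0.3]
w30.png scale 1.4285714285714286 origin 0 0
```

View pics/w30.png

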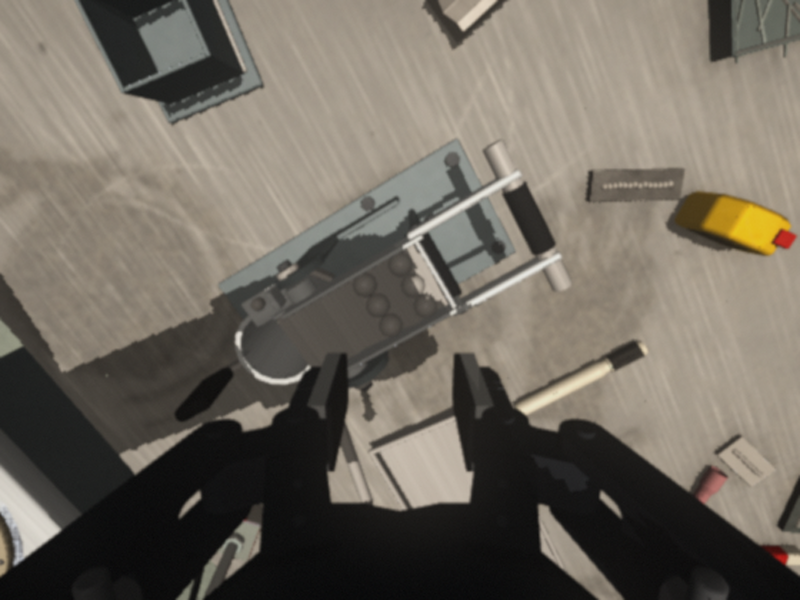

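Call:
jog_arm:
  commands:
    - [[0,0,9.9,-0.013,-0.022,0,-0.3],[0,0,9.9,-0.0165,-0.0195,0,-0.3],[0,0,9.9,-0.0195,-0.0165,0,-0.3],[0,0,9.9,-0.022,-0.013,0,-0.3],[0,0,9.9,-0.024,-0.009,0,-0.3]]

```text
clock: 48.28
tool_pos: [0.5043, 0.0201, 0.2326]
orientation: [[0.977, 0.213, -0.0], [0.213, -0.977, -0.0], [-0.0, -0.0, -1.0]]
ft_force: [-0.1, -0.0, -0.3]
finger_gap: 0.0301
```

Call:
jog_arm:
  commands:
    - [[0,0,9.9,-0.025,-0.0045,0.02,-0.3],[0,0,0,0,0,0.03,-0.3],[0,0,0,0,0,0,-0.3],[0,0,0,0,0,0,-0.3],[0,0,0,0,0,0,-0.3]]

```text
clock: 48.9
tool_pos: [0.4805, 0.019, 0.1835]
orientation: [[0.999, 0.047, 0.002], [0.047, -0.999, -0.0], [0.002, 0.0, -1.0]]
ft_force: [0.1, -0.3, -0.7]
finger_gap: 0.0297
```

Run:
```python
from h import *
s=r.state(); R=np.array(s["orientation"]);print(s["tool_pos"],np.degrees(np.arctan2(R[1,0],R[0,0])))
d=snap("wrist","w31.png")
overlay(d,[([.5335,.0210],2.1,.006)],180,380,40,290,3,"ov31.png")
print(R.T@(np.array([.4778,.0201,.1088])-s["tool_pos"]))
```

```text
[0.48049087 0.01901135 0.18346815] 2.706034062380237
w31.png scale 1.4285714285714286 origin 0 0
[-0.00276347 -0.00124758  0.07466301]
```

View pics/ov31.png

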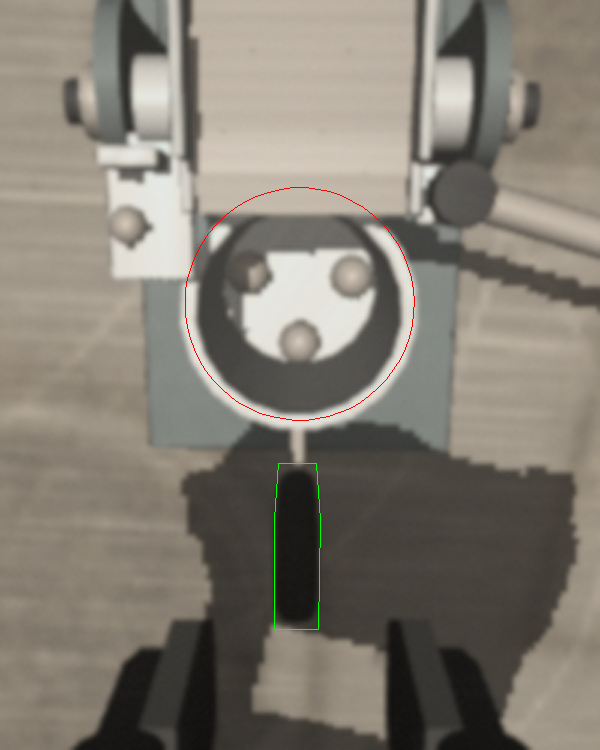

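Three balls in the second cup. Grasp it again.

Call:
jog_arm:
  commands:
    - [[0,0,0.6,-0.0027,-0.0012,0.02,-0.3],[0,0,0,0,0,0.03,-0.3],[0,0,0,0,0,0.02,-0.3],[0,0,0,0,0,0.0046,-0.3],[0,0,0,0,0,0,-0.3]]

```text
clock: 49.58
tool_pos: [0.4775, 0.0201, 0.1085]
orientation: [[0.999, 0.036, 0.001], [0.036, -0.999, -0.0], [0.001, 0.0, -1.0]]
ft_force: [0.3, -1.1, -0.1]
finger_gap: 0.03
```

Call:
jog_arm:
  commands:
    - [[0,0,0,0,0,0,-1],[0,0,0,0,0,0,-1],[0,0,0,0,0,0,-1],[0,0,0,0,0,0,-1],[0,0,0,0,0,-0.004,-1]]

```text
clock: 50.2
tool_pos: [0.4769, 0.0202, 0.112]
orientation: [[0.999, 0.036, -0.001], [0.036, -0.999, 0.0], [-0.001, -0.0, -1.0]]
ft_force: [-0.2, 0.2, -2.3]
finger_gap: 0.0087
```

Call:
jog_arm:
  commands:
    - [[0,0,0,-0.01,0,-0.002,-1],[0,0,0,-0.025,0,0,-1],[0,0,0,-0.025,0,0,-1],[0,0,0,-0.01,0,-0.02,-1],[0,0,0,0,0,-0.05,-1]]

```text
clock: 50.82
tool_pos: [0.4047, 0.018, 0.1834]
orientation: [[0.999, 0.036, -0.006], [0.036, -0.999, 0.001], [-0.006, -0.002, -1.0]]
ft_force: [1.4, -0.5, -1.8]
finger_gap: 0.0089
```

Run:
```python
from h import *
s=r.state(); print(s["tool_pos"],s["ft_force"],s["finger_gap"])
d=snap("top","t32.png",(235,445,170,345)); d=snap("wrist","w32.png")
```

```text
[0.40466844 0.01799148 0.18335272] [ 1.37976822 -0.4958767  -1.84234283] 0.008861701134757611
t32.png scale 3.4285714285714284 origin 235 170
w32.png scale 1.4285714285714286 origin 0 0
```

View pics/t32.png

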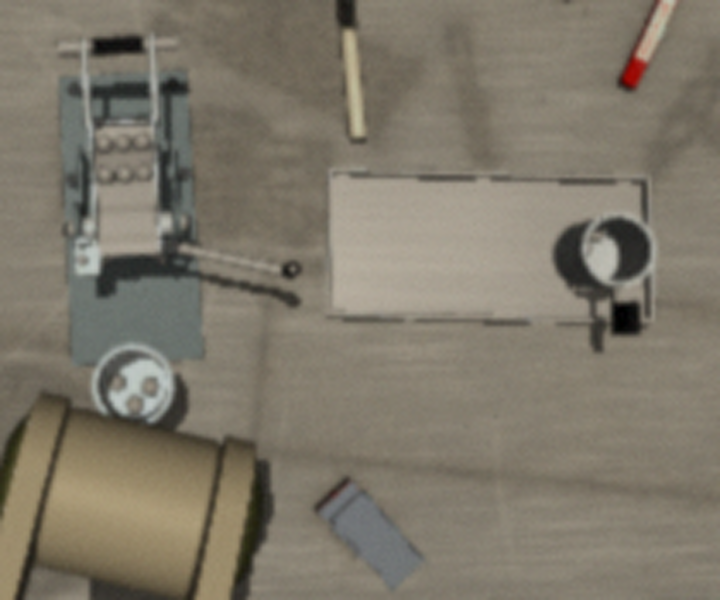

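View pics/w32.png

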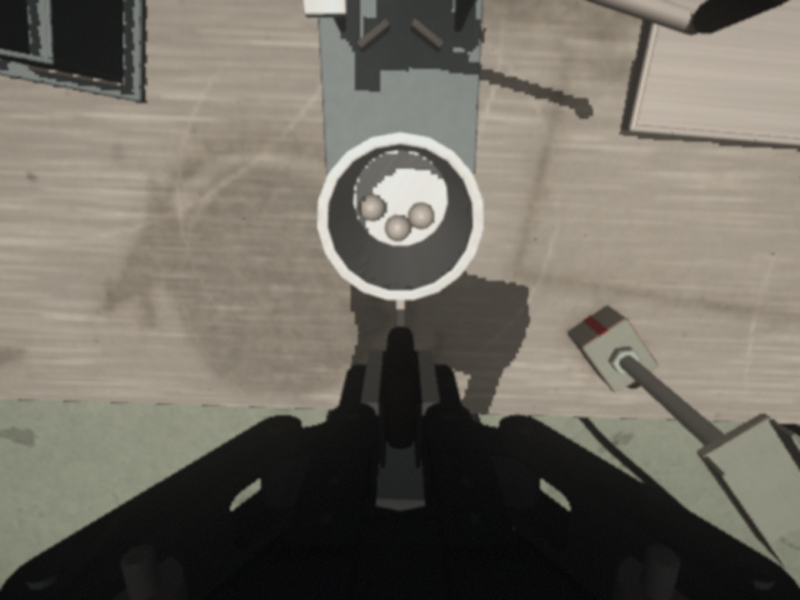

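Run:
```python
from h import *
d=np.load("last_top.npy",allow_pickle=True).item(); crop(d,320,440,205,285,"t32z.png",6.5)
```

```text
t32z.png scale 6.5 origin 320 205
```

View pics/t32z.png

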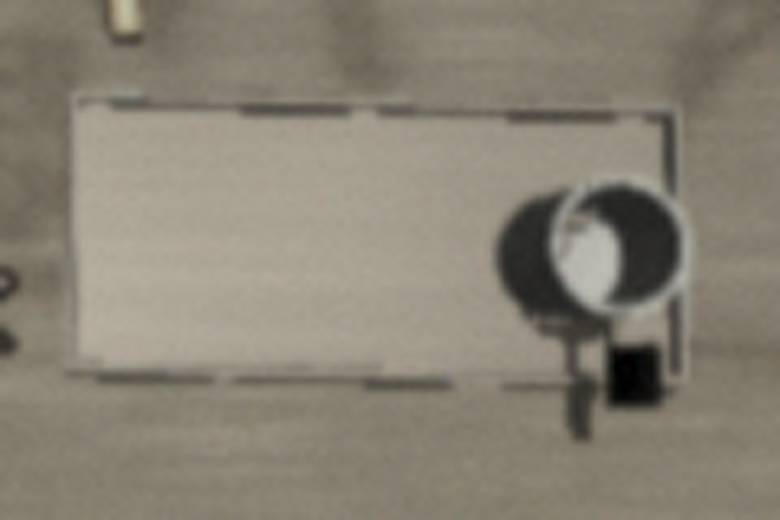

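Run:
```python
from h import *
d=np.load("last_top.npy",allow_pickle=True).item()
f=lambda p,z: ray(d,320+p[0]/6.5,205+p[1]/6.5,z)
k=np.array([f(p,.016) for p in[(73,95),(678,107),(687,387),(68,376)]]);print(k.round(4),k.mean(0))
print("cup",f((620,245),.097),"handle",f((634,375),.115))
```

```text
[[ 0.6284 -0.1465  0.016 ]
 [ 0.6184 -0.4161  0.016 ]
 [ 0.4948 -0.4122  0.016 ]
 [ 0.5048 -0.1402  0.016 ]] [ 0.56162743 -0.27873708  0.016     ]
cup [ 0.55311982 -0.36105536  0.097     ] handle [ 0.49966667 -0.35792146  0.115     ]
```

Call:
jog_arm:
  commands:
    - [[0,0,0,0,0,-0.055,-1],[0,0,0,0,0.01,-0.055,-1],[0,0,1,0.01,0.03,-0.01,-1],[0,0,1,0.02,0.05,0,-1],[0,0,1,0.02,0.05,0,-1]]

```text
clock: 51.55
tool_pos: [0.4595, -0.1227, 0.3031]
orientation: [[1.0, -0.016, -0.001], [-0.016, -1.0, 0.001], [-0.001, -0.001, -1.0]]
ft_force: [1.0, 0.9, -3.4]
finger_gap: 0.0092
```

Call:
jog_arm:
  commands:
    - [[0,0,1,0.02,0.05,0,-1],[0,0,0,0.02,0.035,0,-1],[0,0,0,0.01,0.005,0,-1],[0,0,0,0,0,0,-1],[0,0,0,0,0,0,-1]]

```text
clock: 52.18
tool_pos: [0.507, -0.2117, 0.3039]
orientation: [[0.999, -0.032, -0.0], [-0.032, -0.999, 0.0], [-0.0, -0.0, -1.0]]
ft_force: [0.1, 0.2, -2.0]
finger_gap: 0.009
```

Run:
```python
from h import *
s=r.state(); R=np.array(s["orientation"]);print(s["tool_pos"],s["ft_force"],np.degrees(np.arctan2(R[1,0],R[0,0])))
print(R.T@(np.array([.509,-.217,.1045])-s["tool_pos"]))
d=snap("wrist","w33.png")
```

```text
[ 0.50703056 -0.21168779  0.30388404] [ 0.1016824   0.17422757 -2.04179072] -1.8476902730773535
[0.00222046 0.00532154 0.19938116]
w33.png scale 1.4285714285714286 origin 0 0
```

View pics/w33.png

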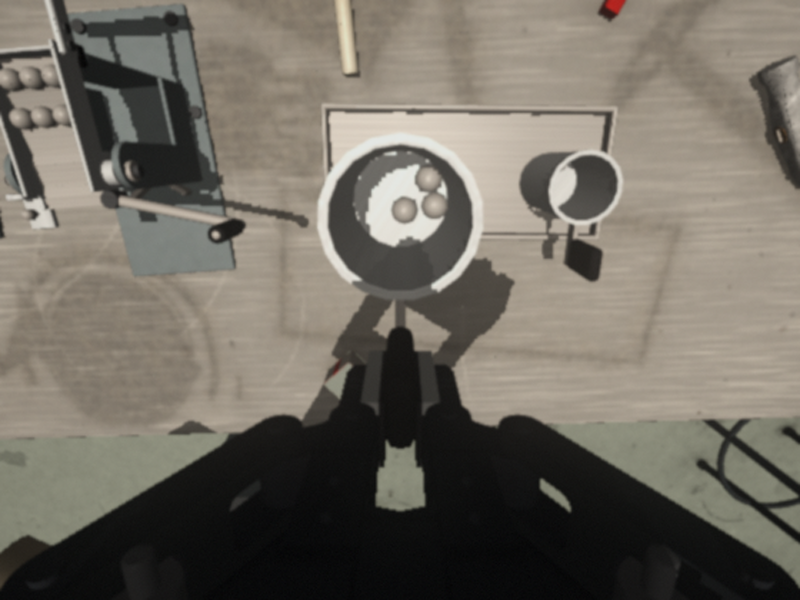

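Run:
```python
from h import *
d=np.load("last_wrist.npy",allow_pickle=True).item()
for p in[(322,104),(616,107),(600,237)]: print(ray(d,p[0]/1.42857,p[1]/1.42857,.016).round(4))
```

```text
[ 0.6316 -0.1444  0.016 ]
[ 0.6206 -0.4155  0.016 ]
[ 0.4996 -0.4137  0.016 ]
```

Call:
jog_arm:
  commands:
    - [[0,0,0,0.003,0.005,0.03,-1],[0,0,0,0,0,0.05,-1],[0,0,0,0,0,0.055,-1],[0,0,0,0,0,0.04,-1],[0,0,0,0,0,0.015,-1]]

```text
clock: 52.85
tool_pos: [0.5095, -0.2169, 0.1125]
orientation: [[0.999, -0.033, -0.002], [-0.033, -0.999, 0.002], [-0.003, -0.002, -1.0]]
ft_force: [-0.5, -0.8, -1.1]
finger_gap: 0.0092
```

Call:
jog_arm:
  commands:
    - [[0,0,0,0,0,0.003,-1],[0,0,0,0,0,0.002,-1],[0,0,0,0,0,0.001,-1],[0,0,0,0,0,0,-1],[0,0,0,0,0,0,-1]]

```text
clock: 53.48
tool_pos: [0.5104, -0.2181, 0.1083]
orientation: [[0.999, -0.033, 0.001], [-0.033, -0.999, -0.0], [0.001, 0.0, -1.0]]
ft_force: [-0.5, 0.6, -2.7]
finger_gap: 0.0087
```

Call:
jog_arm:
  commands:
    - [[0,0,0,0,0,0.001,-1],[0,0,0,0,0,0.001,-1],[0,0,0,0,0,0.001,-1],[0,0,0,0,0,0.0005,-1],[0,0,0,0,0,0,-1]]

```text
clock: 54.1
tool_pos: [0.5102, -0.2181, 0.1052]
orientation: [[0.999, -0.033, 0.0], [-0.033, -0.999, -0.001], [0.0, 0.001, -1.0]]
ft_force: [-3.8, 0.1, 6.1]
finger_gap: 0.0091
```

Call:
jog_arm:
  commands:
    - [[0,0,0,0,0,0,-0.3],[0,0,0,0,0,0,-0.3],[0,0,0,0,0,0,-0.3],[0,0,0,0,0,-0.02,-0.3],[0,0,0,0,0,-0.05,-0.3]]

```text
clock: 54.72
tool_pos: [0.5095, -0.2175, 0.1734]
orientation: [[0.999, -0.034, -0.004], [-0.034, -0.999, 0.003], [-0.004, -0.003, -1.0]]
ft_force: [0.9, -0.3, -0.5]
finger_gap: 0.0299
```

Call:
jog_arm:
  commands:
    - [[0,0,0,0,0,-0.05,-0.3],[0,0,0,-0.01,-0.03,-0.055,-0.1],[0,0,0,-0.02,-0.03,-0.02,-0.1],[0,0,0,0,0,0,-0.1],[0,0,0,0,0,0,-0.1]]

```text
clock: 55.35
tool_pos: [0.4825, -0.1578, 0.2979]
orientation: [[0.999, -0.034, -0.001], [-0.034, -0.999, 0.0], [-0.001, -0.0, -1.0]]
ft_force: [0.7, -0.1, -0.1]
finger_gap: 0.0382
```

Run:
```python
from h import *
s=r.state(); print(s["tool_pos"])
d=snap("wrist","w34.png"); d=snap("side","s34.png",(190,330,160,350)); d=snap("top","t34.png",(235,445,170,345))
```

```text
[ 0.48253579 -0.15777118  0.29790749]
w34.png scale 1.4285714285714286 origin 0 0
s34.png scale 3.1578947368421053 origin 190 160
t34.png scale 3.4285714285714284 origin 235 170
```

View pics/w34.png

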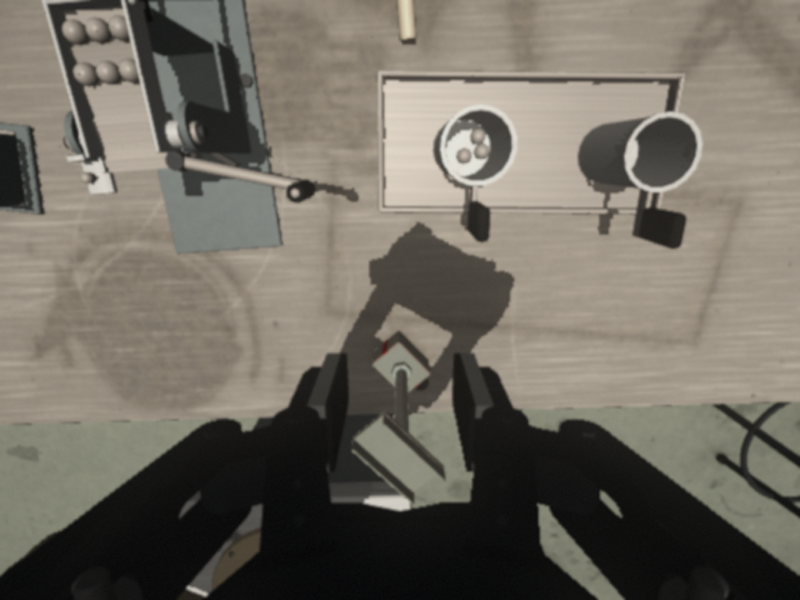

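View pics/s34.png

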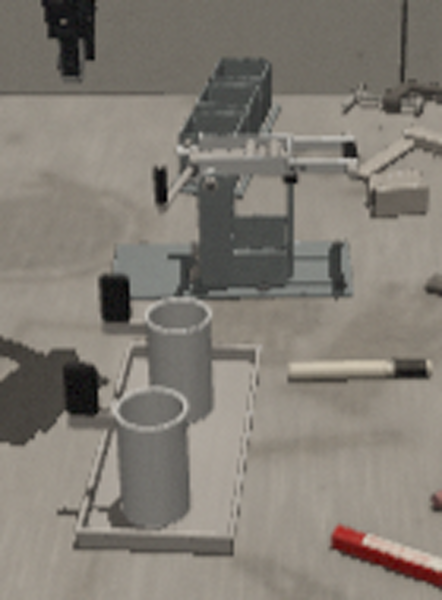

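View pics/t34.png

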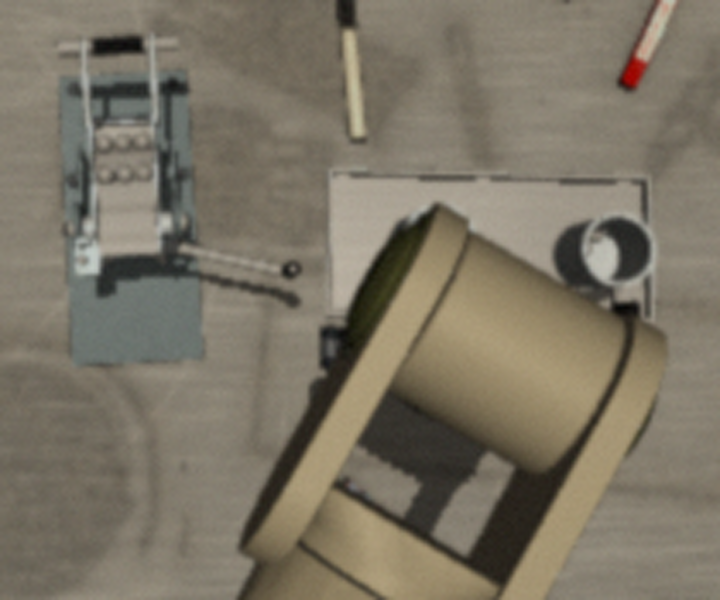

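Run:
```python
from h import *
w=np.load("last_wrist.npy",allow_pickle=True).item(); t=np.load("last_top.npy",allow_pickle=True).item(); s=np.load("last_side.npy",allow_pickle=True).item()
crop(w,180,260,100,160,"w34z.png",10); crop(t,280,335,230,265,"t34z.png",12); crop(s,225,275,200,240,"s34z.png",14)
```

```text
w34z.png scale 10 origin 180 100
t34z.png scale 12 origin 280 230
s34z.png scale 14 origin 225 200
```

View pics/w34z.png

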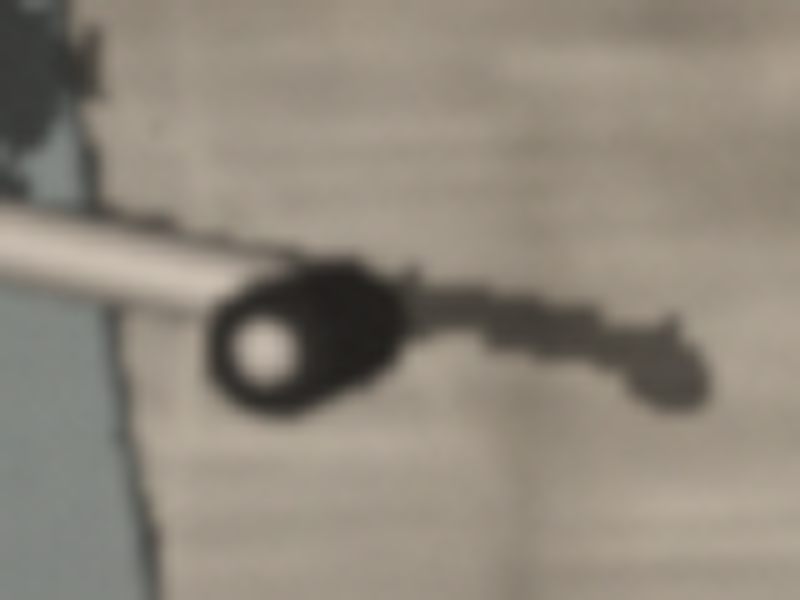

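View pics/t34z.png

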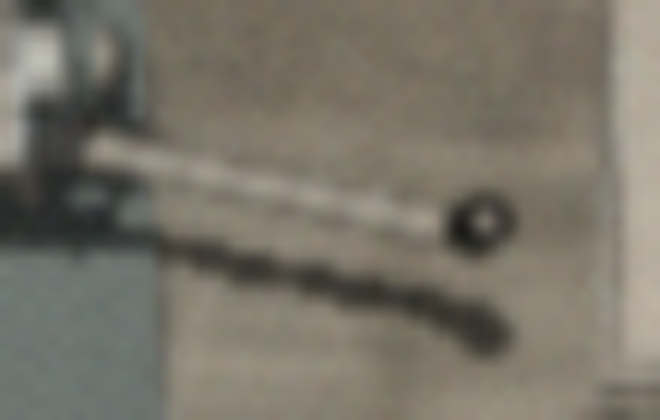

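View pics/s34z.png

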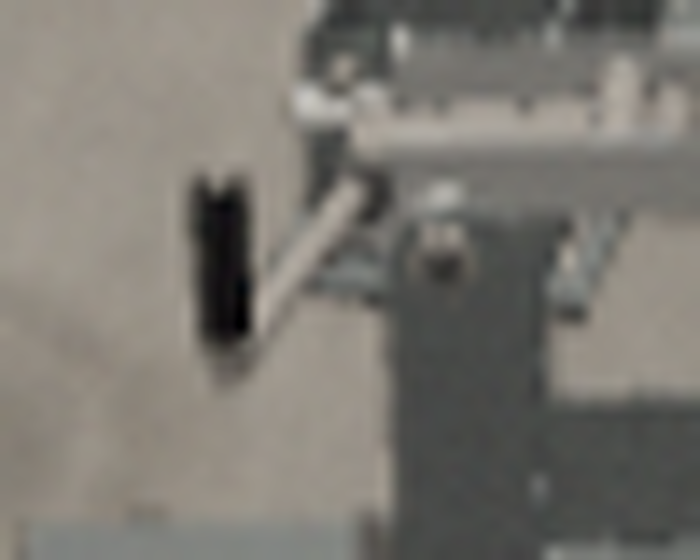

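Run:
```python
from h import *
D=[np.load("last_%s.npy"%n,allow_pickle=True).item() for n in("wrist","top","side")]
px=[(206.8,135.0),(320.4,248.3),(240.6,213.2)]
for use in ([0,1,2],[0,1],[1,2],[0,2]):
    o=least_squares(lambda X:np.concatenate([(proj(D[i],X)[0]-px[i]) for i in use]),[.54,-.1,.16]); print(use,o.x.round(4),np.abs(o.fun).max().round(2))
# bottom of sleeve side view
print([ray(D[2],225+230/14,200+345/14,z).round(4).tolist() for z in(.1,.11,.12)])
```

```text
[0, 1, 2] [ 0.54   -0.098   0.1781] 0.4
[0, 1] [ 0.5399 -0.0979  0.1776] 0.31
[1, 2] [ 0.54   -0.098   0.1781] 0.41
[0, 2] [ 0.5401 -0.098   0.1782] 0.37
[[0.5328, -0.0179, 0.1], [0.535, -0.0374, 0.11], [0.5372, -0.0568, 0.12]]
```

Run:
```python
from h import *
D=np.load("last_side.npy",allow_pickle=True).item()
# height of catch ball/top on plane y
T=np.array(D["T"])
for (u,v) in [(225+345/14,200+68/14),(225+320/14,200+100/14)]:
    c=T[:3,:3]@np.array([(u-D["cx"])/D["fx"],-(v-D["cy"])/D["fy"],-1]); o=T[:3,3]
    for y in(.06,.075): print(y,(o+c*(y-o[1])/c[1]).round(4))
plan([.540,-.098,.21],60,6,-.1)
```

```text
0.06 [0.5532 0.06   0.1311]
0.075 [0.5518 0.075  0.1241]
0.06 [0.5472 0.06   0.123 ]
0.075 [0.5457 0.075  0.1159]
[0, 0, np.float64(-10.3), 0.0092, -0.0103, 0.0146, -0.1]
[0, 0, np.float64(-10.3), 0.0109, -0.0085, 0.0146, -0.1]
[0, 0, np.float64(-10.3), 0.0123, -0.0064, 0.0146, -0.1]
[0, 0, np.float64(-10.3), 0.0132, -0.0041, 0.0146, -0.1]
[0, 0, np.float64(-10.3), 0.0137, -0.0017, 0.0146, -0.1]
[0, 0, np.float64(-10.3), 0.0138, 0.0008, 0.0146, -0.1]
```

Call:
jog_arm:
  commands:
    - [[0,0,-10.3,0.009,-0.0103,0.01,-0.1],[0,0,-10.3,0.011,-0.0085,0.015,-0.1],[0,0,-10.3,0.0123,-0.0064,0.015,-0.1],[0,0,-10.3,0.0132,-0.004,0.015,-0.1],[0,0,-10.3,0.0137,-0.0017,0.015,-0.1]]

```text
clock: 56.12
tool_pos: [0.5306, -0.1077, 0.2272]
orientation: [[0.644, 0.765, -0.001], [0.765, -0.644, 0.001], [-0.0, -0.001, -1.0]]
ft_force: [0.3, -1.1, -0.3]
finger_gap: 0.0386
```

Call:
jog_arm:
  commands:
    - [[0,0,-10.3,0.0138,0.0008,0.015,-0.1],[0,0,0,0,0,0,-0.1],[0,0,0,0,0,0,-0.1],[0,0,0,0,0,0,-0.1],[0,0,0,0,0,0,-0.1]]

```text
clock: 56.75
tool_pos: [0.5397, -0.0979, 0.214]
orientation: [[0.503, 0.864, 0.001], [0.864, -0.503, -0.0], [0.0, 0.001, -1.0]]
ft_force: [-1.3, 0.2, -0.3]
finger_gap: 0.0386
```

Run:
```python
from h import *
s=r.state(); R=np.array(s["orientation"]);print(s["tool_pos"],np.degrees(np.arctan2(R[1,0],R[0,0])))
print(R.T@(np.array([.540,-.098,.150])-s["tool_pos"]))
d=snap("wrist","w35.png"); print(proj(d,[[.54,-.098,.178],[.54,-.098,.142]])*1.4286)
```

```text
[ 0.53967994 -0.09791798  0.21403071] 59.802327260414
[8.55600670e-05 2.70199397e-04 6.40309387e-02]
w35.png scale 1.4285714285714286 origin 0 0
[[400.38256498 334.21397297]
 [400.17803396 307.31008601]]
```

View pics/w35.png

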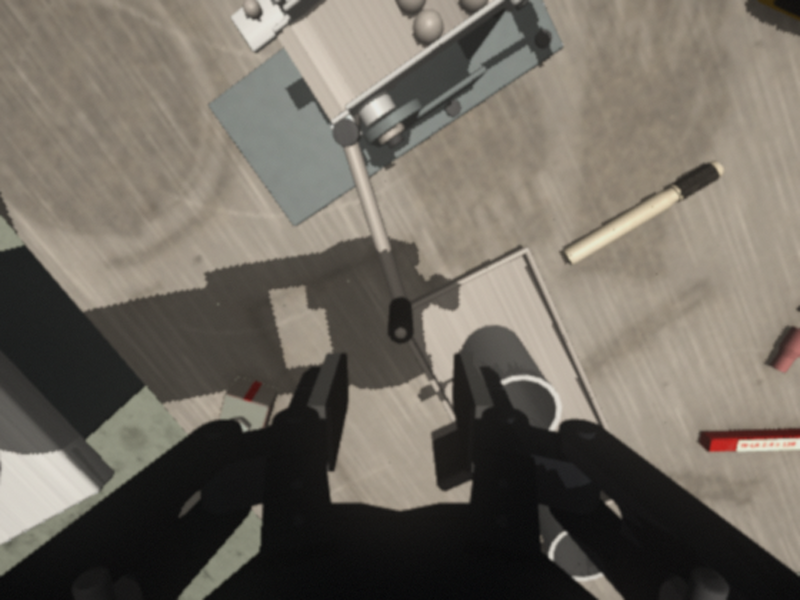

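Call:
jog_arm:
  commands:
    - [[0,0,0,0,0,0.03,-0.1],[0,0,0,0,0,0.03,-0.1],[0,0,0,0,0,0.004,-0.1],[0,0,0,0,0,0,-0.1],[0,0,0,0,0,0,-1]]

```text
clock: 57.42
tool_pos: [0.5403, -0.0978, 0.1509]
orientation: [[0.502, 0.865, 0.002], [0.865, -0.502, -0.001], [0.0, 0.002, -1.0]]
ft_force: [-0.1, -0.2, -0.4]
finger_gap: 0.0212
```

Call:
jog_arm:
  commands:
    - [[0,0,0,0,0,0,-1],[0,0,0,0,0,0,-1],[0,0,0,0,0,0,-1],[0,0,0,0,0,0,-1],[0,0,0,0,0,0,-1]]

```text
clock: 58.05
tool_pos: [0.5402, -0.0978, 0.1506]
orientation: [[0.502, 0.865, 0.002], [0.865, -0.502, -0.001], [0.0, 0.002, -1.0]]
ft_force: [-0.7, -0.1, 5.9]
finger_gap: 0.0098
```

```bash
cat >> h.py <<'E'
AX=np.array([.5569,.0215])+Rz(2.1)[:2,:2]@np.array([.002,-.032])
def keep(q1,yaw1,n,s=None,rad=.090):
    s=s or r.state(); R=np.array(s["orientation"]); p=np.array(s["tool_pos"]); y=np.degrees(np.arctan2(R[1,0],R[0,0]))
    v=Rz(-2.1)[:2,:2]@(p[:2]-AX); q0=np.arctan2(-v[0],v[1]); print("q",q0,"rad",np.hypot(*v),"yaw",y)
    tot=0;pos=p[:2].copy()
    for i in range(1,n+1):
        q=q0+(q1-q0)*i/n; tgt=AX+Rz(2.1)[:2,:2]@(np.array([-np.sin(q),np.cos(q)])*(np.hypot(*v)+(rad-np.hypot(*v))*i/n))
        d=tgt-pos; a=np.radians(y); t=[np.cos(a)*d[0]+np.sin(a)*d[1], np.sin(a)*d[0]-np.cos(a)*d[1]]
        dy=(yaw1-y)/(n-i+1)
        print([0,0,round(-dy,1),round(float(t[0]),4),round(float(t[1]),4),0,-1],"q",round(q,2)); y+=dy; pos=tgt
E
python3 - <<'E'
from h import *
s=r.state(); print(s["tool_pos"],s["ft_force"],s["finger_gap"])
keep(2.45,45,5)
E
```

```text
[ 0.54018182 -0.0977742   0.15060894] [-0.65859296 -0.10996131  5.94216799] 0.009829467223666372
q 2.8811066069670894 rad 0.08960429003279494 yaw 59.883014894266395
[0, 0, np.float64(3.0), -0.0021, -0.0074, 0, -1] q 2.79
[0, 0, np.float64(3.0), -0.0018, -0.0075, 0, -1] q 2.71
[0, 0, np.float64(3.0), -0.0015, -0.0076, 0, -1] q 2.62
[0, 0, np.float64(3.0), -0.0013, -0.0076, 0, -1] q 2.54
[0, 0, np.float64(3.0), -0.001, -0.0077, 0, -1] q 2.45
```

Call:
jog_arm:
  commands:
    - [[0,0,3,-0.0021,-0.0074,0,-1],[0,0,3,-0.0018,-0.0075,0,-1],[0,0,3,-0.0015,-0.0076,0,-1],[0,0,3,-0.0013,-0.0076,0,-1],[0,0,3,-0.001,-0.0077,0,-1]]

```text
clock: 58.68
tool_pos: [0.5052, -0.082, 0.1504]
orientation: [[0.71, 0.704, 0.002], [0.704, -0.71, -0.001], [0.0, 0.002, -1.0]]
ft_force: [0.4, -1.0, 3.7]
finger_gap: 0.0097
```

Run:
```python
from h import *
s=r.state(); print(s["tool_pos"],s["ft_force"],s["finger_gap"],s["wrist_torque"])
keep(1.95,26,5)
```

```text
[ 0.50515573 -0.08201439  0.15040688] [ 0.43717545 -0.96972147  3.74487477] 0.009731085593697142 [-0.27718613 -0.16361133 -0.10437683]
q 2.4507246629078496 rad 0.0902418335494692 yaw 44.778773849991985
[0, 0, np.float64(3.8), -0.0007, -0.009, 0, -1] q 2.35
[0, 0, np.float64(3.8), -0.0004, -0.009, 0, -1] q 2.25
[0, 0, np.float64(3.8), -0.0001, -0.009, 0, -1] q 2.15
[0, 0, np.float64(3.8), 0.0002, -0.009, 0, -1] q 2.05
[0, 0, np.float64(3.8), 0.0005, -0.009, 0, -1] q 1.95
```

Forces are tiny; continue.

Call:
jog_arm:
  commands:
    - [[0,0,3.8,-0.0007,-0.009,0,-1],[0,0,3.8,-0.0004,-0.009,0,-1],[0,0,3.8,-0.0001,-0.009,0,-1],[0,0,3.8,0.0002,-0.009,0,-1],[0,0,3.8,0.0005,-0.009,0,-1]]

```text
clock: 59.3
tool_pos: [0.4766, -0.0471, 0.1501]
orientation: [[0.901, 0.434, -0.001], [0.434, -0.901, -0.002], [-0.002, 0.001, -1.0]]
ft_force: [-5.1, -5.3, 4.4]
finger_gap: 0.0102
```

Run:
```python
from h import *
s=r.state(); print(s["tool_pos"],s["ft_force"],s["finger_gap"],s["wrist_torque"],s["joint_pos"])
keep(1.0,-14,10)
```

```text
[ 0.47662969 -0.04706674  0.15008401] [-5.08618813 -5.25698717  4.39927149] 0.010163843126665921 [-0.93681736  0.71604638 -0.17949937] [-19.76426691  19.513212    92.85874371  -0.14946336  67.6568023
  44.54615775]
q 1.9481213161384845 rad 0.09114034533656189 yaw 25.746349926780308
[0, 0, np.float64(4.0), 0.0008, -0.0086, 0, -1] q 1.85
[0, 0, np.float64(4.0), 0.001, -0.0086, 0, -1] q 1.76
[0, 0, np.float64(4.0), 0.0013, -0.0085, 0, -1] q 1.66
[0, 0, np.float64(4.0), 0.0015, -0.0085, 0, -1] q 1.57
[0, 0, np.float64(4.0), 0.0017, -0.0084, 0, -1] q 1.47
[0, 0, np.float64(4.0), 0.0019, -0.0084, 0, -1] q 1.38
[0, 0, np.float64(4.0), 0.0021, -0.0083, 0, -1] q 1.28
[0, 0, np.float64(4.0), 0.0023, -0.0082, 0, -1] q 1.19
[0, 0, np.float64(4.0), 0.0025, -0.0082, 0, -1] q 1.09
[0, 0, np.float64(4.0), 0.0027, -0.0081, 0, -1] q 1.0
```

Call:
jog_arm:
  commands:
    - [[0,0,4,0.0008,-0.0086,0,-1],[0,0,4,0.0012,-0.0086,0,-1],[0,0,4,0.0016,-0.0085,0,-1],[0,0,4,0.0018,-0.0085,0,-1],[0,0,4,0.0018,-0.0084,0,-1]]

```text
clock: 59.92
tool_pos: [0.4692, -0.0043, 0.1496]
orientation: [[0.995, 0.1, -0.005], [0.1, -0.995, -0.001], [-0.005, 0.0, -1.0]]
ft_force: [-14.8, -4.4, 9.0]
finger_gap: 0.0099
```

Run:
```python
from h import *
s=r.state(); print(s["tool_pos"],s["ft_force"],s["finger_gap"],s["wrist_torque"],s["joint_pos"])
keep(1.0,-14,5)
snap("wrist","w36.png")
```

```text
[ 0.46924498 -0.0042731   0.14956473] [-14.79444171  -4.4184837    8.95733874] 0.009873019752367667 [-0.71803515  2.71963559 -0.45297672] [-14.95167248  18.75962431  94.18469647  -0.13535253  67.31450701
  69.38533077]
q 1.466731862604629 rad 0.09103304571137413 yaw 5.7154168571684005
[0, 0, np.float64(3.9), 0.002, -0.0082, 0, -1] q 1.37
[0, 0, np.float64(3.9), 0.0022, -0.0082, 0, -1] q 1.28
[0, 0, np.float64(3.9), 0.0024, -0.0081, 0, -1] q 1.19
[0, 0, np.float64(3.9), 0.0026, -0.008, 0, -1] q 1.09
[0, 0, np.float64(3.9), 0.0028, -0.0079, 0, -1] q 1.0
w36.png scale 1.4285714285714286 origin 0 0
```

View pics/w36.png

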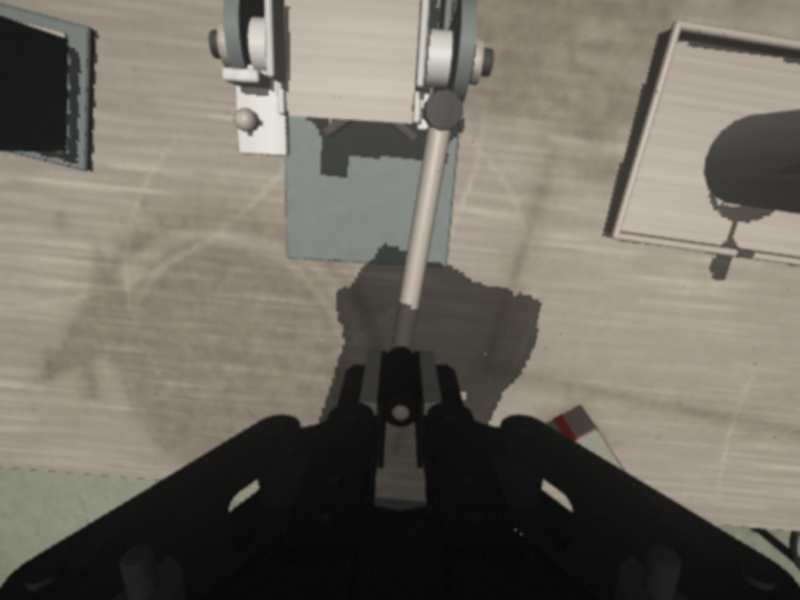

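Run:
```python
import h; from h import *
h.AX=h.AX+np.array([-.002,0])
h.keep(1.0,-14,5,rad=.0908)
```

```text
q 1.456456008374322 rad 0.08917171181927594 yaw 5.564132286834553
[0, 0, np.float64(3.9), 0.0015, -0.008, 0, -1] q 1.37
[0, 0, np.float64(3.9), 0.0017, -0.008, 0, -1] q 1.27
[0, 0, np.float64(3.9), 0.0018, -0.008, 0, -1] q 1.18
[0, 0, np.float64(3.9), 0.002, -0.008, 0, -1] q 1.09
[0, 0, np.float64(3.9), 0.0022, -0.008, 0, -1] q 1.0
```

Call:
jog_arm:
  commands:
    - [[0,0,3.9,0.001,-0.008,0,-1],[0,0,3.9,0.0015,-0.008,0,-1],[0,0,3.9,0.0018,-0.008,0,-1],[0,0,3.9,0.002,-0.008,0,-1],[0,0,3.9,0.0022,-0.008,0,-1]]

```text
clock: 60.6
tool_pos: [0.4807, 0.0348, 0.1499]
orientation: [[0.971, -0.239, -0.001], [-0.239, -0.971, -0.001], [-0.001, 0.002, -1.0]]
ft_force: [-7.5, -3.8, 5.7]
finger_gap: 0.01
```

Run:
```python
import h; from h import *
h.AX=h.AX+np.array([-.002,0])
s=r.state(); print(s["tool_pos"],s["ft_force"],s["wrist_torque"],s["joint_pos"])
h.keep(.55,-33,5,rad=.0908)
```

```text
[0.48070207 0.03475399 0.14985038] [-7.53810959 -3.81554219  5.69068166] [ 0.03504464  1.5774018  -0.27380692] [-9.92642951 19.80535521 92.4284951  -0.0964038  67.81325362 93.91582154]
q 1.0058078753417705 rad 0.08958429242959394 yaw -13.805842664227415
[0, 0, np.float64(3.8), 0.0024, -0.0078, 0, -1] q 0.91
[0, 0, np.float64(3.8), 0.0026, -0.0078, 0, -1] q 0.82
[0, 0, np.float64(3.8), 0.0028, -0.0077, 0, -1] q 0.73
[0, 0, np.float64(3.8), 0.003, -0.0077, 0, -1] q 0.64
[0, 0, np.float64(3.8), 0.0032, -0.0076, 0, -1] q 0.55
```

Call:
jog_arm:
  commands:
    - [[0,0,3.8,0.0021,-0.0078,0,-1],[0,0,3.8,0.0025,-0.0078,0,-1],[0,0,3.8,0.0028,-0.0077,0,-1],[0,0,3.8,0.003,-0.0077,0,-1],[0,0,3.8,0.0032,-0.0076,0,-1]]

```text
clock: 61.22
tool_pos: [0.5072, 0.0658, 0.1498]
orientation: [[0.841, -0.541, -0.001], [-0.541, -0.841, -0.001], [-0.001, 0.001, -1.0]]
ft_force: [-3.3, -4.7, 4.0]
finger_gap: 0.0101
```

Run:
```python
import h; from h import *
h.AX=h.AX+np.array([-.002,0])
s=r.state(); print(s["tool_pos"],s["ft_force"],s["wrist_torque"],s["joint_pos"])
h.keep(.2,-50,5,rad=.0905)
snap("wrist","w37.png")
```

```text
[0.5072106  0.06579395 0.14984157] [-3.30275853 -4.73229736  3.98244794] [-0.60290731  0.62930934 -0.4006668 ] [-5.86262737e+00  2.24813752e+01  8.79620745e+01 -5.73995306e-02
  6.96166947e+01  1.16937347e+02]
q 0.5519066054157953 rad 0.09161397006498277 yaw -32.77997270912017
[0, 0, np.float64(3.4), 0.003, -0.0057, 0, -1] q 0.48
[0, 0, np.float64(3.4), 0.003, -0.0057, 0, -1] q 0.41
[0, 0, np.float64(3.4), 0.0031, -0.0056, 0, -1] q 0.34
[0, 0, np.float64(3.4), 0.0031, -0.0056, 0, -1] q 0.27
[0, 0, np.float64(3.4), 0.0032, -0.0055, 0, -1] q 0.2
w37.png scale 1.4285714285714286 origin 0 0
```

View pics/w37.png

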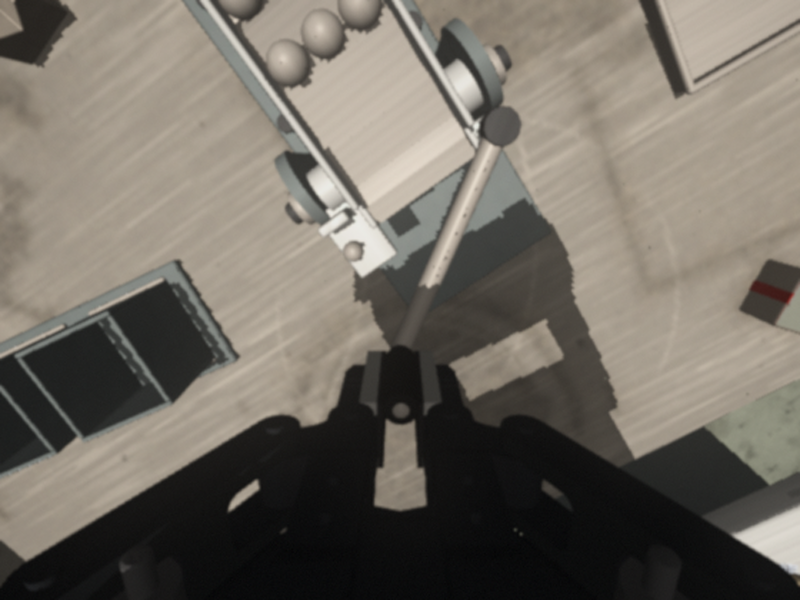

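Call:
jog_arm:
  commands:
    - [[0,0,3.4,0.003,-0.0057,0,-1],[0,0,3.4,0.003,-0.0057,0,-1],[0,0,3.4,0.0031,-0.0056,0,-1],[0,0,3.4,0.0031,-0.0056,0,-1],[0,0,3.4,0.0032,-0.0055,0,-1]]

```text
clock: 61.9
tool_pos: [0.5377, 0.079, 0.1502]
orientation: [[0.648, -0.762, 0.002], [-0.762, -0.648, 0.002], [-0.0, -0.003, -1.0]]
ft_force: [0.9, 6.0, 4.1]
finger_gap: 0.0102
```

Run:
```python
import h; from h import *
h.AX=h.AX+np.array([-.002,0])
s=r.state(); print(s["tool_pos"],s["ft_force"],s["wrist_torque"],s["joint_pos"])
h.keep(0,-55,5,rad=.0905)
snap("wrist","w38.png")
```

```text
[0.53770064 0.07895566 0.1502439 ] [0.94812133 6.02705473 4.1269191 ] [ 0.96762282 -0.06311181  0.22126541] [-4.19307565e+00  2.52785999e+01  8.30378279e+01  1.31274900e-01
  7.15772135e+01  1.35375695e+02]
q 0.1874771738514309 rad 0.09165331408970459 yaw -49.61012180003319
[0, 0, np.float64(1.1), 0.0018, -0.0029, 0, -1] q 0.15
[0, 0, np.float64(1.1), 0.0019, -0.0029, 0, -1] q 0.11
[0, 0, np.float64(1.1), 0.0019, -0.0028, 0, -1] q 0.07
[0, 0, np.float64(1.1), 0.002, -0.0028, 0, -1] q 0.04
[0, 0, np.float64(1.1), 0.002, -0.0027, 0, -1] q 0.0
w38.png scale 1.4285714285714286 origin 0 0
```

View pics/w38.png

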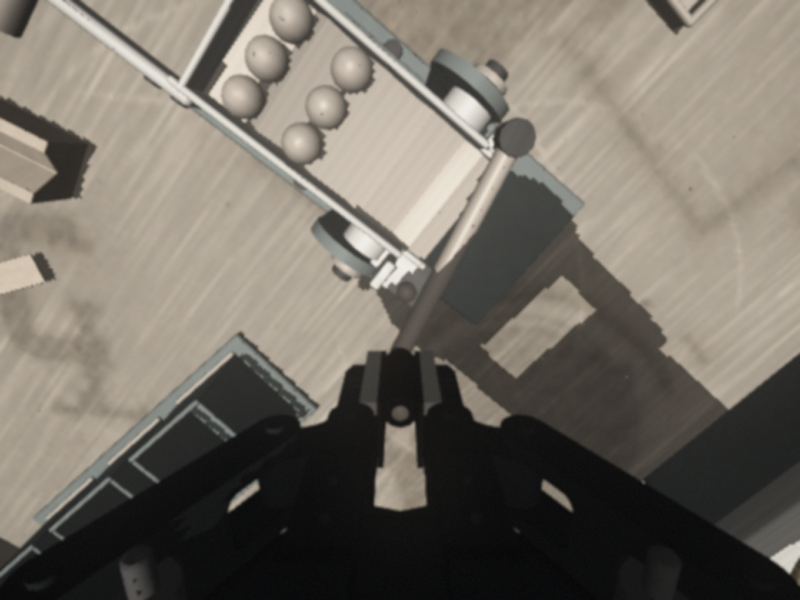

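Call:
jog_arm:
  commands:
    - [[0,0,1.1,0.0018,-0.0026,0,-1],[0,0,1.1,0.0019,-0.0028,0,-1],[0,0,1.1,0.0019,-0.0028,0,-1],[0,0,1.1,0.002,-0.0028,0,-1],[0,0,1.1,0.002,-0.0027,0,-1]]

```text
clock: 62.58
tool_pos: [0.5532, 0.0815, 0.1505]
orientation: [[0.573, -0.82, -0.0], [-0.82, -0.573, 0.005], [-0.004, -0.003, -1.0]]
ft_force: [-4.3, 14.6, 8.9]
finger_gap: 0.0099
```

Run:
```python
import h; from h import *
h.AX=h.AX+np.array([-.002,0])
s=r.state(); print(s["tool_pos"],s["ft_force"],s["wrist_torque"])
h.keep(-.04,-55,2,rad=.0905)
snap("wrist","w39.png")
```

```text
[0.55323534 0.08149381 0.15053463] [-4.34834567 14.59275648  8.89303   ] [ 2.33690617  0.89952192 -0.21125765]
q 0.01592166034462108 rad 0.09202617864666002 yaw -55.04477866685668
[0, 0, np.float64(-0.0), 0.002, -0.0017, 0, -1] q -0.01
[0, 0, np.float64(-0.0), 0.0021, -0.0017, 0, -1] q -0.04
w39.png scale 1.4285714285714286 origin 0 0
```

View pics/w39.png

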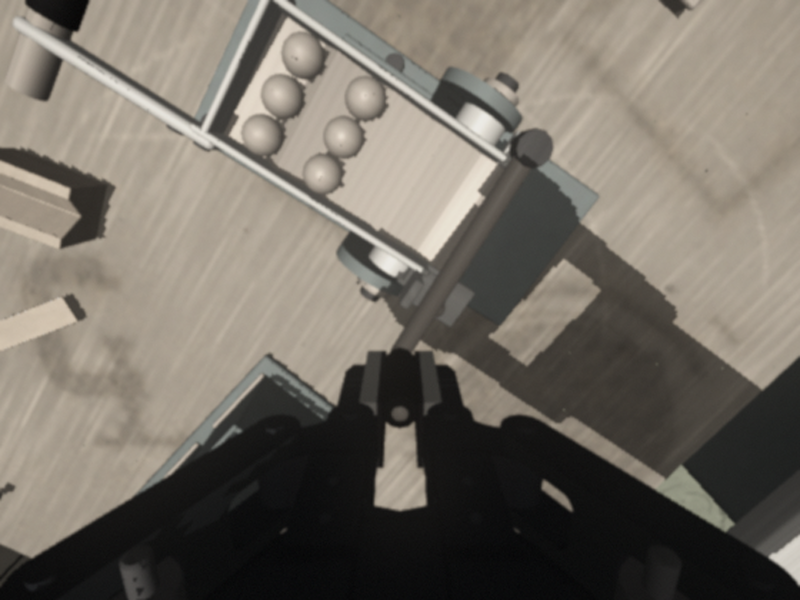

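Call:
jog_arm:
  commands:
    - [[0,0,0,0.0003,-0.0022,0,-1],[0,0,0,0.0006,-0.0014,0,-1],[0,0,0,0,0,0,-1],[0,0,0,0,0,0,-1],[0,0,0,0,0,0,-1]]

```text
clock: 63.25
tool_pos: [0.5565, 0.0818, 0.1504]
orientation: [[0.573, -0.82, -0.001], [-0.82, -0.573, 0.003], [-0.003, -0.001, -1.0]]
ft_force: [-4.1, 8.0, 7.4]
finger_gap: 0.0099
```

Run:
```python
from h import *
s=r.state(); print(s["tool_pos"],s["ft_force"],s["wrist_torque"])
d=snap("wrist","w40.png",(230,400,80,250))
d=snap("side","s40.png",(210,320,160,270))
```

```text
[0.5565143 0.0817779 0.1503869] [-4.13813813  8.00202012  7.42958794] [ 1.33375374  0.91059706 -0.44933886]
w40.png scale 3.5294117647058822 origin 230 80
s40.png scale 5.454545454545454 origin 210 160
```

View pics/w40.png

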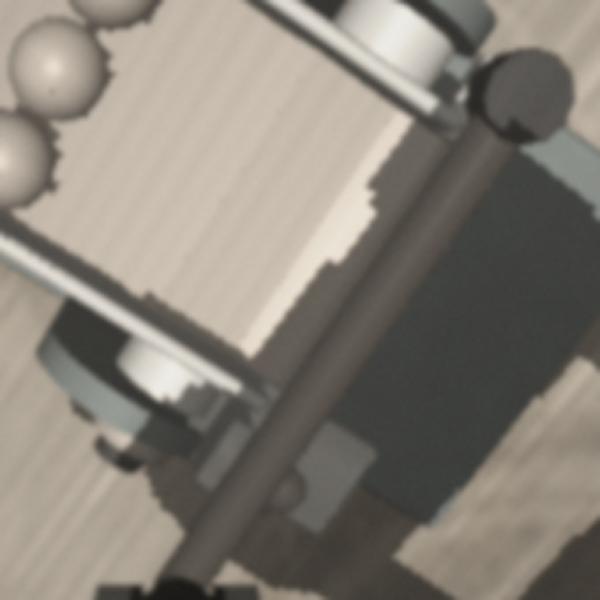

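View pics/s40.png

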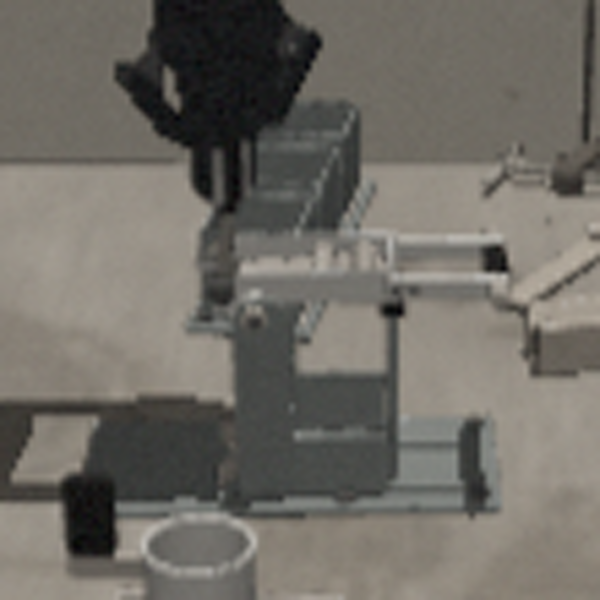

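Call:
jog_arm:
  commands:
    - [[0,0,0,0.0011,-0.0016,0,-1],[0,0,0,0.0006,-0.0008,0,-1],[0,0,0,0,0,0,-1],[0,0,0,0,0,0,-1],[0,0,0,0,0,0,-1]]

```text
clock: 63.98
tool_pos: [0.5574, 0.0819, 0.1502]
orientation: [[0.573, -0.82, -0.006], [-0.82, -0.573, 0.003], [-0.006, 0.003, -1.0]]
ft_force: [-13.7, 7.5, 13.6]
finger_gap: 0.0103
```

Run:
```python
from h import *
s=r.state(); print(s["tool_pos"],s["ft_force"],s["wrist_torque"])
d=snap("wrist","w41.png",(230,400,80,250))
```

```text
[0.55739094 0.08189717 0.15022108] [-13.67307086   7.50538836  13.6325382 ] [ 1.27294585  2.37133114 -0.45340693]
w41.png scale 3.5294117647058822 origin 230 80
```

View pics/w41.png

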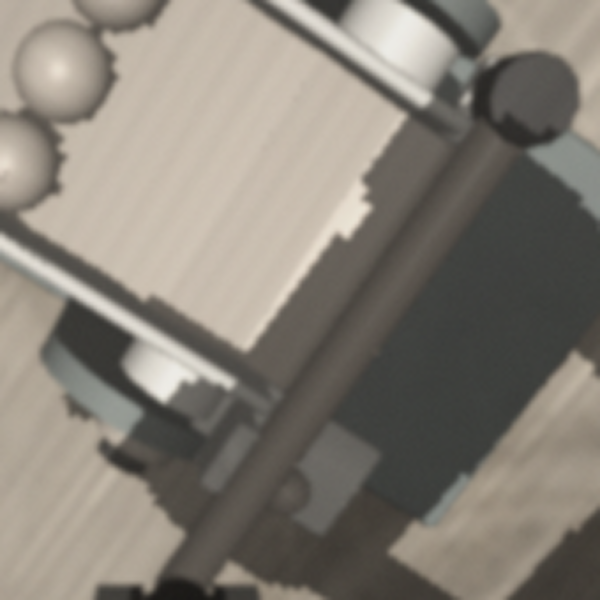

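Call:
jog_arm:
  commands:
    - [[0,0,0,0.0008,-0.0012,0,-1],[0,0,0,0,0,0,-1],[0,0,0,0,0,0,-1],[0,0,0,-0.001,0.0015,0,-1],[0,0,0,-0.001,0.0015,0,-1]]

```text
clock: 64.65
tool_pos: [0.5568, 0.0818, 0.1505]
orientation: [[0.573, -0.82, -0.001], [-0.82, -0.573, 0.003], [-0.003, -0.001, -1.0]]
ft_force: [-4.1, 8.2, 7.1]
finger_gap: 0.0098
```

Call:
jog_arm:
  commands:
    - [[0,0,0,0,0,0,-0.3],[0,0,0,0,0,0,-0.2],[0,0,0,0,0,0,-0.1],[0,0,0,0,0,-0.01,-0.1],[0,0,0,0,0,-0.03,-0.1]]

```text
clock: 65.28
tool_pos: [0.5576, 0.08, 0.1894]
orientation: [[0.572, -0.82, -0.003], [-0.82, -0.572, 0.0], [-0.002, 0.002, -1.0]]
ft_force: [0.1, 0.2, -0.6]
finger_gap: 0.0385
```

Call:
jog_arm:
  commands:
    - [[0,0,0,0,0,-0.05,-0.1],[0,0,0,0,0,-0.05,-0.1],[0,0,-10,-0.03,0,0,-0.1],[0,0,-10,-0.04,0,0,-0.1],[0,0,-10,-0.03,0,0,-0.1]]

```text
clock: 65.9
tool_pos: [0.4871, 0.1512, 0.2903]
orientation: [[0.908, -0.419, 0.001], [-0.419, -0.908, 0.0], [0.001, -0.001, -1.0]]
ft_force: [0.3, 0.4, 0.7]
finger_gap: 0.0385
```

Run:
```python
from h import *
s=r.state(); print(s["tool_pos"],s["ft_force"],s["wrist_torque"])
d=snap("wrist","w42.png")
d=snap("side","s42.png",(190,350,160,350))
```

```text
[0.48713786 0.15118393 0.29033853] [0.2633598  0.42290269 0.71488448] [-0.02092293 -0.0221772   0.01794651]
w42.png scale 1.4285714285714286 origin 0 0
s42.png scale 3.1578947368421053 origin 190 160
```

View pics/w42.png

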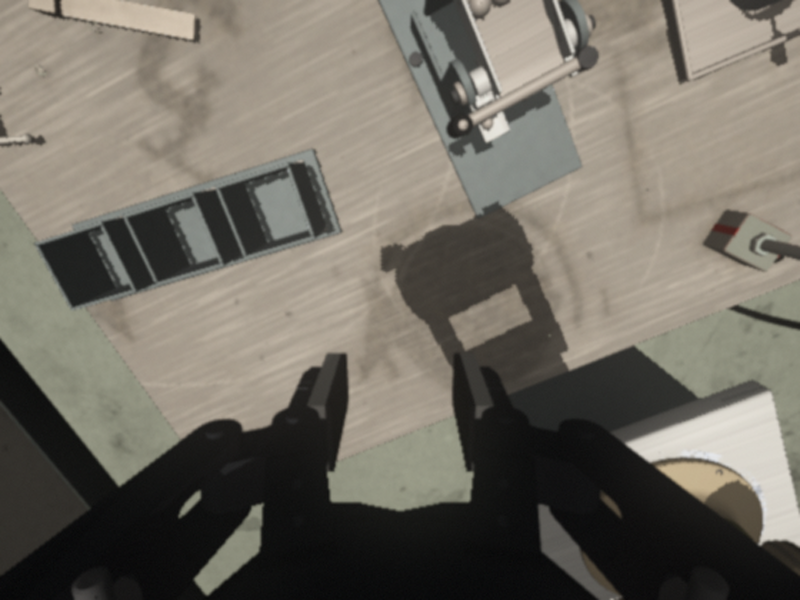

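View pics/s42.png

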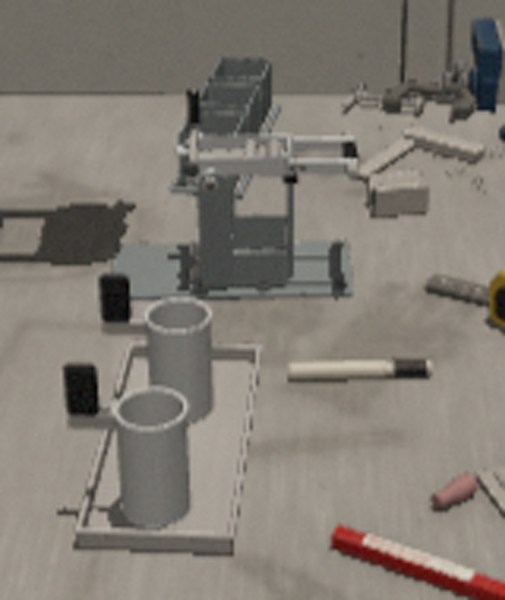

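Run:
```python
from h import *
w=np.load("last_wrist.npy",allow_pickle=True).item(); crop(w,290,430,0,110,"w42z.png",5.7)
d=snap("top","t42.png",(235,445,170,345)); crop(d,235,300,170,260,"t42z.png",6.6)
O=np.array([.5569,.0215,0]);R=Rz(2.1)
P=np.array([[2,58,178]])/1000
print(proj(w,P@R.T+O),proj(d,P@R.T+O))
```

```text
w42z.png scale 5.7 origin 290 0
t42.png scale 3.4285714285714284 origin 235 170
t42z.png scale 6.6 origin 235 170
[[324.80013289  87.36412728]] [[248.576795   242.46941641]]
```

View pics/w42z.png

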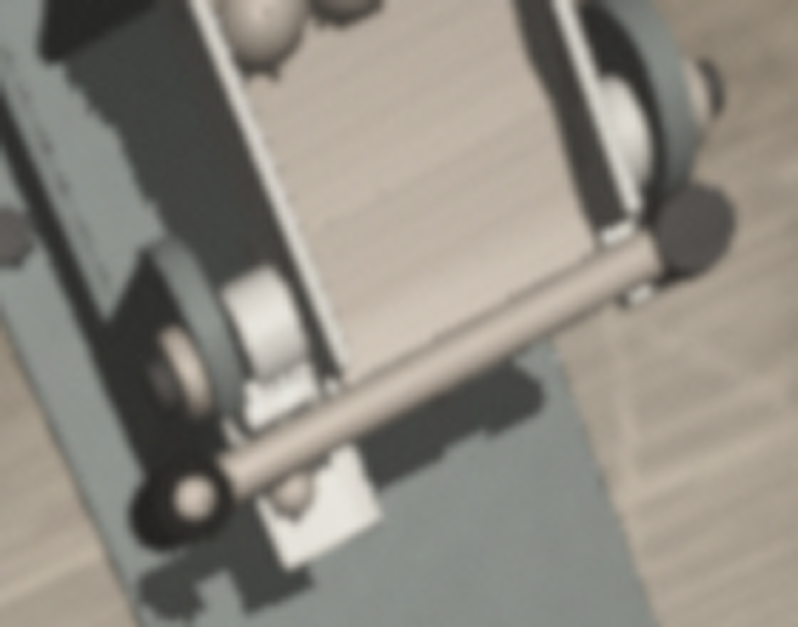

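View pics/t42.png

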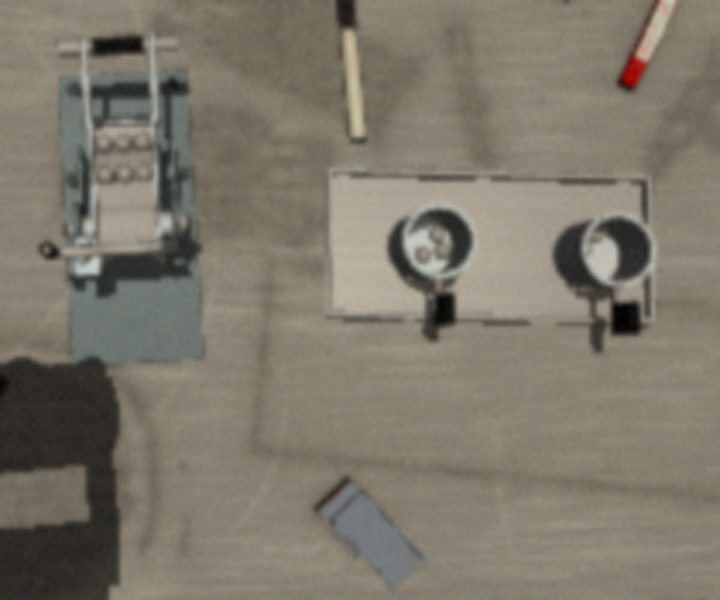

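View pics/t42z.png

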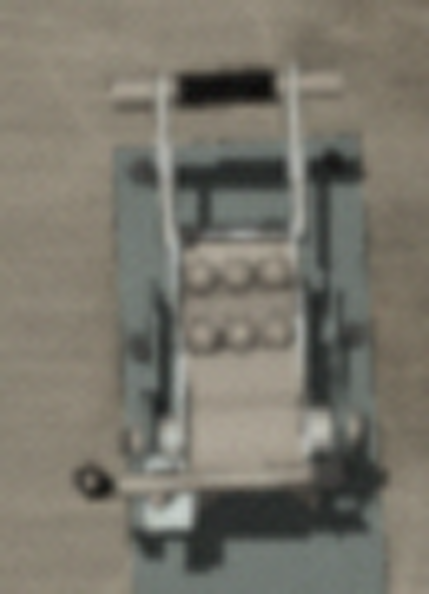

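Run:
```python
from h import *
w=np.load("last_wrist.npy",allow_pickle=True).item()
t=ray(w,324.2,87.2,.178)
for z in(.14,.145,.15):
    c=ray(w,411.9,40.4,z); v=(t-c)[:2]; v=Rz(-2.1)[:2,:2]@v; print(z,c,np.hypot(*v),np.arctan2(-v[0],v[1]))
# rod edges directions: two centreline points at z .135
a=ray(w,290+240/5.7,470/5.7,.135);b=ray(w,290+640/5.7,262/5.7,.135);v=Rz(-2.1)[:2,:2]@((a-b)[:2]);print(np.arctan2(-v[0],v[1]))
# lip edge / tray lateral direction from trunnion caps
a=ray(w,290+170/5.7,373/5.7,.122);b=ray(w,290+708/5.7,88/5.7,.122);v=Rz(-2.1)[:2,:2]@((a-b)[:2]);print("trun",np.arctan2(-v[0],v[1]))
```

```text
0.14 [ 0.56062002 -0.00953806  0.14      ] 0.08952680686390402 0.0028608018765390463
0.145 [ 0.5605412  -0.00734161  0.145     ] 0.08732896179096418 0.0029525376770797146
0.15 [ 0.56046239 -0.00514516  0.15      ] 0.08513111749088421 0.00304901019548313
-0.007166205024153949
trun -0.00835906331318832
```

Call:
jog_arm:
  commands:
    - [[0,0,-10,0,0.03,-0.02,-0.1],[0,0,-10,0,0.05,0,-0.1],[0,0,-4.8,0,0.058,0,-0.1],[0,0,0,0,0.058,0,-0.1],[0,0,0,0,0.058,0,-0.1]]

```text
clock: 66.68
tool_pos: [0.4564, -0.101, 0.3101]
orientation: [[1.0, -0.012, 0.001], [-0.012, -1.0, -0.001], [0.001, 0.001, -1.0]]
ft_force: [1.4, -0.1, -0.0]
finger_gap: 0.038
```

Call:
jog_arm:
  commands:
    - [[0,0,0,0,0.058,0,-0.1],[0,0,0,0,0.058,0,-0.1],[0,0,0,0,0.05,0,-0.1],[0,0,0,0,0,0,-0.1],[0,0,0,0,0,0,-0.1]]

```text
clock: 67.3
tool_pos: [0.4549, -0.2646, 0.3096]
orientation: [[1.0, -0.01, -0.0], [-0.01, -1.0, 0.0], [-0.0, -0.0, -1.0]]
ft_force: [0.7, 0.3, 0.3]
finger_gap: 0.0386
```

Run:
```python
from h import *
s=r.state(); print(s["tool_pos"],s["clock"])
d=snap("wrist","w43.png")
```

```text
[ 0.45490013 -0.26457844  0.30961006] 67.3
w43.png scale 1.4285714285714286 origin 0 0
```

View pics/w43.png

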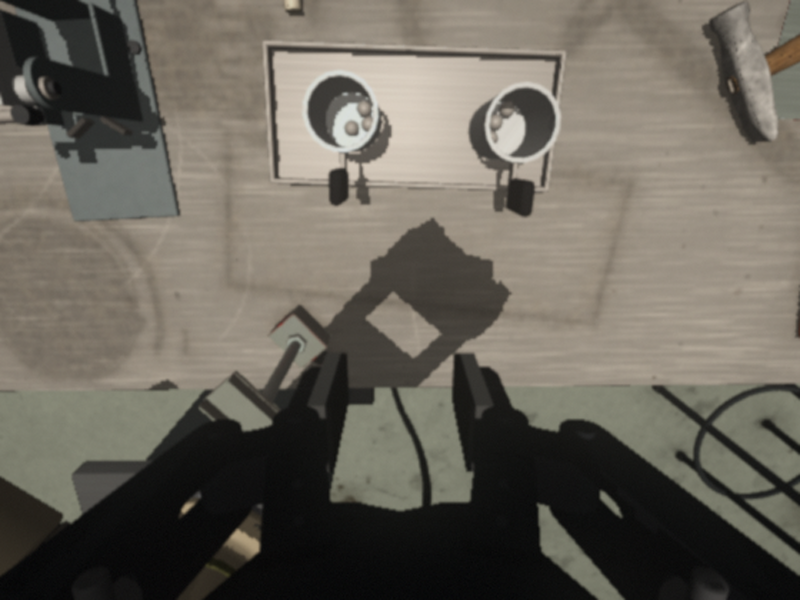

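Both cups stand upright in the kit tray, each with its balls visible (cup rims at about (342,112) and (522,122)). Nothing is being touched, so I'm handing the job in.

Run:
```python
from cell import r
print(r.finish_job(), r.state()["clock"])
```

```text
the job is handed in; nothing more can be done
the job is handed in; nothing more can be done
```

The job is handed in, at about 67 s on the robot clock. Only two cups were in the rack, so two sets were made up. Each cup was lifted out of its tube, filled with one row of three balls and stood in the kit tray. The tray was lowered level with rows 3 and 4 still in place, and the keeper was swung shut.

**Last checks**
- **Cups:** both stand upright in the kit tray. I counted three balls in each cup right after filling. In the final picture balls show in both, though in the first cup they are partly hidden by the wall.
- **Counting tray:** it is level, with six balls left in their two rows.
- **Keeper:** the camera puts it at about 0.003 rad from shut. It stopped moving when pushed, at about 14 N, and the catch ball is on its outer side. The snap itself could only be judged from this.
- **Marker and V-block:** the gripper never went near either.

**What differed from expected**
- **Row release angle:** by my bar-height reading the rows rolled off about 0.08 rad later than stated, at about 0.30 and 0.47 rad. I tipped in small steps while watching the balls, so only the intended row rolled each time.
- **Kit tray:** it was knocked about 3 cm aside, with the first cup in it, before I placed the second cup. I measured it again and placed the second cup in its new position.

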